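# Close up the row in the jar rack

### The arm

A 6-joint arm with a two-finger parallel gripper is mounted at the origin on a cart in front of the work surface, level with it; the furniture and walls round the work are solid. World frame = base frame: x ahead of the robot, y to its left, z up, the work surface at z = 0. Lengths are in mm, angles in rad, forces in N, time in s.
With the tool pointing down it reaches from about 400 to 925 mm from the base axis. Payload 12.5 kg.
Tool frame: the origin (TCP) lies between the finger pads; the fingertips stand 11 mm ahead of it and the grasp point (between the pads) lies 8 mm behind it; y points along the fingers, x is the direction in which the jaws open and shut, and the axes are right-handed (so a half turn about y gives the same grasp; the last joint's range is limited). The gripper opens to 95 mm and grips with 3 to 60 N. Pads are 20 mm wide; open, the fingers measure 119 mm over their backs; the gripper's body (75 mm by 180 mm) begins 59 mm behind the grasp point.
Start: joints at [-1.285, 0.491, 1.559, -0, 1.092, -0.106], TCP at [238.681, -577.648, 225.661] pointing down, gripper open.
Joint ranges: [-3.1, 3.1], [-0.84, 2.19], [0.05, 2.79], [-1.13, 4.28], [0.06, 2.93], [-2.69, 2.69]. Speed limits (rad/s): [2.22, 2.22, 2.79, 3.14, 3.14, 3.14].

### API

Orientations are given as [roll, pitch, yaw] about the fixed x, y, z axes, in that order (R = Rz(yaw) Ry(pitch) Rx(roll)).
In Python, from cell import env gives the robot as it stands.
- The arm moves only by the tool jog_arm, never from a script. Its argument "series" is a list of rows, each an object of numbers: "dx", "dy", "dz": the shift along the world's x, y, z in m; "rx", "ry", "rz": the turn, a rotation vector about the world's x, y, z in degrees; "gripper": the opening, from 0 (shut) to 1 (fully open). A call has 1 to 12 rows; each row shifts and turns the commanded pose from where the row before left it; what a row does not reach is not made up. A row lasts 1/10 s, in which the tool goes at most 50 mm and 8.59 degrees, less where a joint would pass 70% of its speed; a pose out of reach is approached as far as the arm can. A call is refused whole if a number of a shift passes 0.05 or a number of a turn 8.59, either way. A call with a gripper value outside its range is refused whole. The fingers move at their own pace and stop on an object; the grip force is fixed at half the most. Time passes only in rows, so rows that do not move let the fingers close. It gives the time, the measured TCP pose, the force and the opening at its end, in the units of the state.
- env.state(): the state, without advancing time (a new reading comes with each control period).
- env.read_camera(name): name is "side" or "top"; returns the picture (384x512x3 uint8, red, green, blue); there is no depth.
- env.camera_info(name): a dict with "camera_matrix" (3x3 intrinsics, pixels), "k1" (the pictures are not rectified: a ray, as slopes to the right and down, at radius r is drawn at 1 + k1 r^2 times it, then the intrinsics apply), "R" (3x3) and "t" (3): a world point X has camera coordinates R X + t. Camera axes: x right, y down, z forward; pixel columns grow to the right and rows downward; lengths in mm; the calibration is good to about 2 mm. A picture is of the moment at which its call begins. camera_info takes no time and is no camera call.
- env.job_done(): hands the job in, once; it reports no verdict.
The state is a dict: "t": time; "joints": joint angles; "qvel": joint speeds; "tau": joint torques, N m; "eef_pos": TCP position; "tcp_rot": TCP orientation; "ft_force": force on the tool from outside, world axes, zero at the start; "moment": the same for the moment, N m; "opening": opening from 0.0 (shut) to 1.0 (fully open).
Only numpy, scipy, OpenCV 4.12 (cv2) and the standard library are available. Lean on these libraries where they do the work, as an engineer would, in place of code of your own. Each camera call takes 0.05 s, during which the arm holds its last target.

### The job

One of the three food containers (tin, lidded glass jar, dark glass pot) stands in the wooden jar rack, the other two were left out on the worktop in front of it. Push the two along the worktop into the rack, so that all three stand in one row with their backs against the back board, then slide the rack's bookend along its rail until the row is snug between it and the end stop. Only push with the fingers, gently, never gripping, lifting or tipping a container, and leave the other things where they are.

Things in the scene. Friction and masses are not known exactly. Their poses are not given: they have to be found in the camera images.
- jar_rack: Wooden jar rack, fixed, open in front and above, no floor: containers slide on the worktop straight in. Origin on the worktop below the middle of its back board's front face; x points through the board, away from the robot; y along it to the end stop, at the robot's left. Board 372 mm long (y +-186), 14 thick (x 0 to 14), 64 high; steel rail above it at x = 7, top at 84; feet behind to x = 43.
- end_stop (a point): Centre of the inner face of the rack's end stop, a fixed upright board at the left end of the back board, 14 mm thick, 74 high; in the rack's frame its inner face is at y = 172 and spans x -62 to 14 mm. This point is 37 mm above the worktop; axes parallel to the rack's.
- bookend (a joint): Travel of the bookend along the rack's y, in m, growing towards the end stop, 0 to 0.25; at 0 its inner face is 316 mm from that of the end stop. It slides stiffly (about 2 N), has no spring and stays where it is left. Starts between 0 and 0.03.
- bookend_face (a point): Centre of the bookend's inner face (towards the end stop), 37 mm above the worktop, 33 mm in front of the back board; axes parallel to the rack's. The bookend is an upright wooden board 12 mm thick (outer face 12 mm from here towards -y), 31 mm to either side along x, 2 to 72 mm high. Its steel collar on the rail (to 88 mm high, rack x 0 to 15) stands 9 mm past either face.
- tin: Printed metal food tin, round, 57 mm in diameter, 72 high, closed, 0.14 to 0.25 kg. Origin at the centre of its underside, z up.
- jar: Clear glass jar with a dark green screw lid, rounded, 62 (its x) by 68 mm (its y), 84 high, 0.2 to 0.35 kg. Origin at the centre of its underside, z up.
- pot: Low round pot of dark grey-green glass without a lid, 65 mm in diameter, 54 high, 0.15 kg. Origin at the centre of its underside, z up. (Any one of tin, jar and pot is the one that starts in the rack, near the end stop and not quite against it or the back board.)
- timer: Bystander: round kitchen timer, 63 mm in diameter, 48 high, left of the rack. Origin at the centre of its underside.
- press: Bystander: hand citrus press lying on the worktop at the left front, 229 mm long along its y, 73 wide, 42 high. Origin at its middle, underside.
- mug_1: Bystander: small striped cup, 65 by 88 mm, 50 high, behind the rack. Origin at the centre of its underside.
Mind the look-alikes: they are no part of the job. What is shaped like the tin but purple is not meant.

How it is judged:
By the outcome, as a careful person would: the job done as asked, in the order asked, and still so for the second after the job is handed in, with the robot touching nothing.
It also fails if it takes over 72 s, if anything falls off the work surface, if the arm or the gripper's body presses on something with over 40 N, if the wrist force passes 120 N, or if a joint passes its speed limit or range.

## Working session

There is one attempt and no reset: what is moved stays moved. The work goes in short steps, Python scripts to look and compute and a tool call to move; the robot and the scene stay as the last step left them, time stands still between calls to the robot, and variables do not carry over. Pictures are saved under pics/ and viewed, and the job is handed in when it is done.

Besides the shell and the picture viewer there is one more tool, called as a command line: name --argument value ..., lists and objects as JSON in quotes. jog_arm: Moves the arm, as the interface text tells. Its arguments: {"type":"object","properties":{"series":{"type":"array"}},"required":["series"]}

```bash
mkdir -p pics; ls
python3 - <<'E'
from cell import env
import cv2
s=env.state(); print(s)
for n in("side","top"):
    cv2.imwrite(f"pics/{n}0.png",cv2.resize(env.read_camera(n)[:,:,::-1],(800,600),interpolation=cv2.INTER_CUBIC)); 
    print(n,env.camera_info(n))
E
```

```text
pics
{'t': 0.0, 'joints': array([-1.28456595e+00,  4.91566851e-01,  1.55943784e+00, -3.37538899e-05,
        1.09169169e+00, -1.05625808e-01]), 'qvel': array([ 0.00055449, -0.00114263, -0.0030024 , -0.00136815, -0.00214006,
        0.00094865]), 'tau': array([ 3.59535778e-03, -6.12636924e+01, -2.58173239e+01,  6.93198829e-02,
        4.83769155e-02, -1.42787821e-04]), 'eef_pos': array([ 238.62539975, -577.40986675,  225.06120648]), 'tcp_rot': array([-1.57070973e+00,  1.10073708e-03, -1.17892452e+00]), 'ft_force': array([ 0.79040536,  0.39034213, -0.65101864]), 'moment': array([-0.03450398, -0.02138698,  0.00793559]), 'opening': 0.998415731499345}
side {'camera_matrix': array([[446.46205744,   0.        , 249.03879716],
       [  0.        , 446.46205744, 194.97555407],
       [  0.        ,   0.        ,   1.        ]]), 'k1': -0.09344452901778288, 'R': array([[-0.1840842 , -0.98285488, -0.01045457],
       [-0.62912234,  0.12599055, -0.76702768],
       [ 0.75519408, -0.13462048, -0.64152883]]), 't': array([401.43530356, 340.9764327 , 784.39744169])}
top {'camera_matrix': array([[417.55440722,   0.        , 250.6060624 ],
       [  0.        , 417.55440722, 188.95848257],
       [  0.        ,   0.        ,   1.        ]]), 'k1': -0.11938530588241758, 'R': array([[-0.01987906, -0.99976053, -0.00914954],
       [-0.99670229,  0.0205367 , -0.07850343],
       [ 0.07867253,  0.00755879, -0.99687186]]), 't': array([326.68746133, 513.79405402, 923.01373155])}
```

View pics/side0.png

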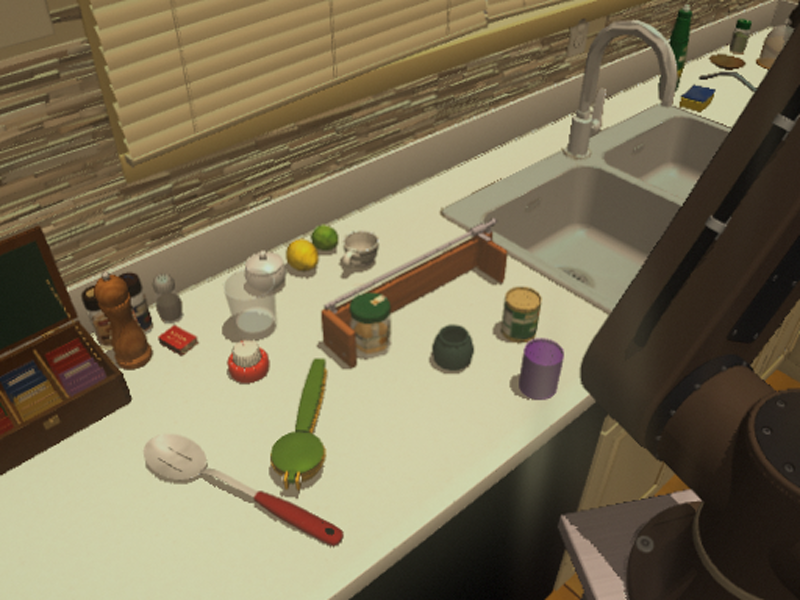

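View pics/top0.png

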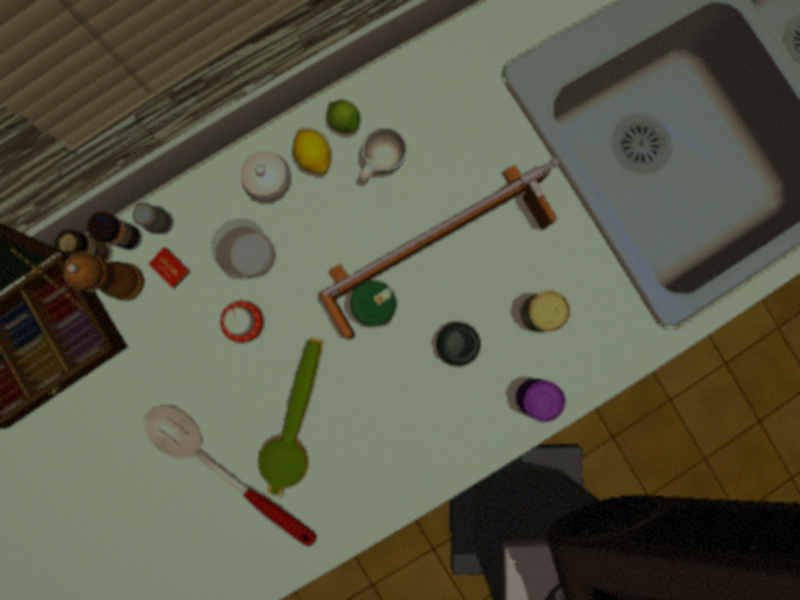

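The jar is already in the rack, at side (370,325) and top (373,302). The loose pair are the pot at side (453,347) and top (458,343), and the tin at side (521,314) and top (547,311). The look-alike is the purple cylinder at side (541,369) and top (541,400), which I leave alone. Next, closer crops.

```bash
cat > h.py <<'E'
from cell import env
import numpy as np, cv2
def px2w(n,u,v,z):
    """original-pixel -> world point at height z"""
    c=env.camera_info(n);K=c["camera_matrix"];k=c["k1"]
    d=np.array([(u-K[0,2])/K[0,0],(v-K[1,2])/K[1,1]])
    s=d.copy()
    for _ in range(30): s=d/(1+k*(s@s))
    ray=c["R"].T@np.array([s[0],s[1],1]); o=-c["R"].T@c["t"]
    return (o+ray*(z-o[2])/ray[2])
def w2px(n,X):
    c=env.camera_info(n);K=c["camera_matrix"];k=c["k1"]
    p=c["R"]@np.asarray(X,float)+c["t"]; s=p[:2]/p[2]; s=s*(1+k*(s@s))
    return K[:2,:2]@s+K[:2,2]
def crop(n,x0,y0,w,h,f,name,img=None):
    im=env.read_camera(n)[:,:,::-1] if img is None else img
    c=cv2.resize(im[y0:y0+h,x0:x0+w],(w*f,h*f),interpolation=cv2.INTER_CUBIC)
    for i in range(0,w,10): 
        cv2.line(c,(i*f,0),(i*f,6 if (x0+i)%50 else 14),(0,0,255),1)
        if (x0+i)%20==0: cv2.putText(c,str(x0+i),(i*f,24),0,.35,(0,0,255),1)
    for i in range(0,h,10):
        cv2.line(c,(0,i*f),(6,i*f),(0,0,255),1)
        if (y0+i)%20==0: cv2.putText(c,str(y0+i),(8,i*f+4),0,.35,(0,0,255),1)
    cv2.imwrite("pics/"+name,c)
E
python3 - <<'E'
from h import *
im=env.read_camera("top")[:,:,::-1]; cv2.imwrite("pics/top_raw.png",im)
crop("top",200,95,160,120,5,"top1.png",im)
crop("top",200,150,180,125,4,"top2.png",im)
im=env.read_camera("side")[:,:,::-1]; cv2.imwrite("pics/side_raw.png",im)
crop("side",200,135,170,125,4,"side1.png",im)
E
```

```text
(no output)
```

View pics/top1.png

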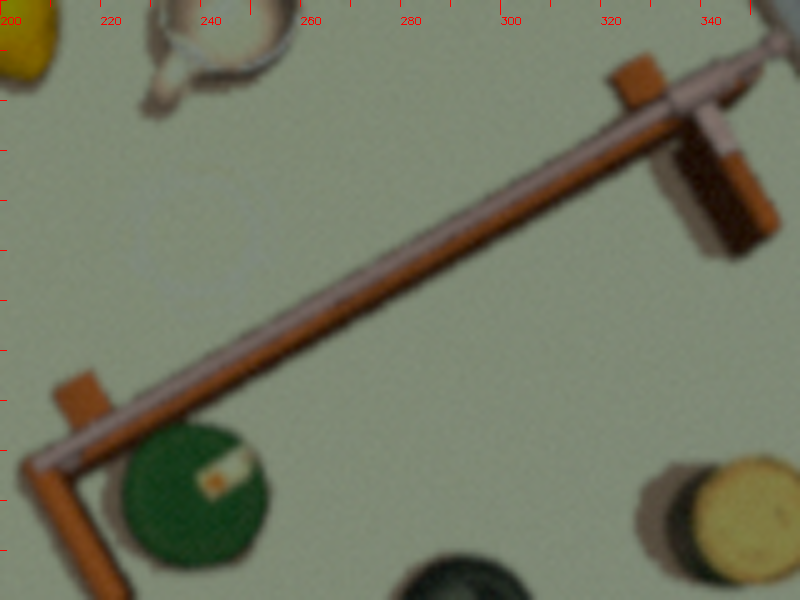

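View pics/top2.png

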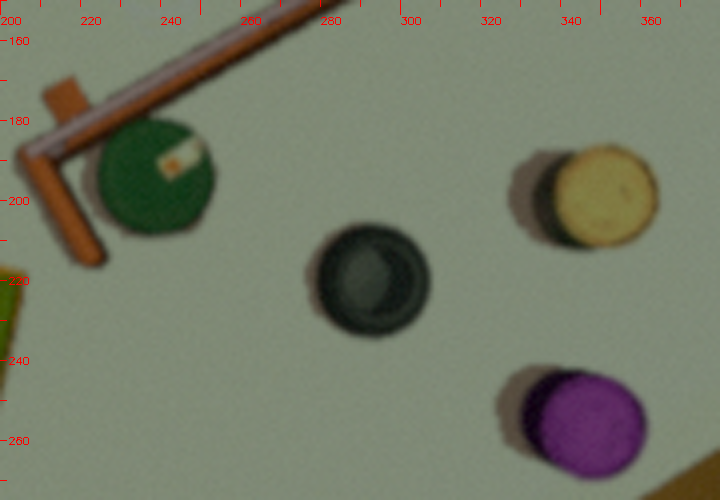

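View pics/side1.png

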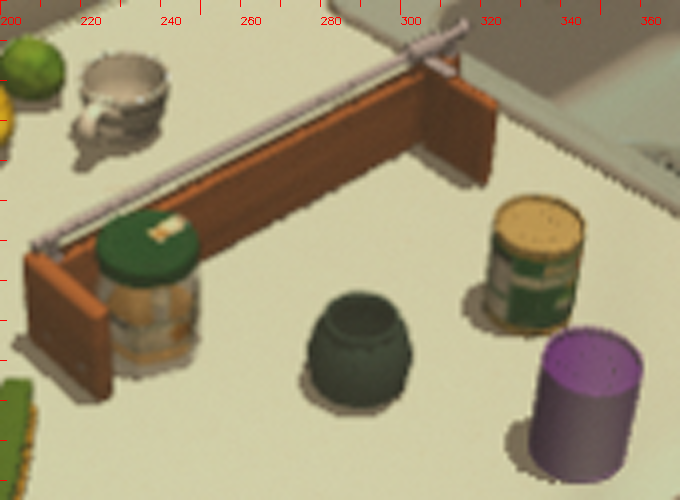

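```bash
cat > fit.py <<'E'
from h import *
from scipy.optimize import least_squares
def T(p,x,y,z):
    c,s=np.cos(p[2]),np.sin(p[2]); return [p[0]+c*x-s*y,p[1]+s*x+c*y,z]
P=[("side",206.5,199.5,14,186,74),("side",226.5,214.5,-62,186,74),("side",226.8,235,-62,186,0),
("top",221.2,216.2,-62,186,74),("top",226.2,214.5,-62,172,74),("top",204.5,187.5,14,186,74)]
B=[("side",324,161.3,-64,-144,72),("side",322,181.3,-64,-144,2)]
L=[("side",250,200.5,0,0),("side",306,172.5,0,0),("side",303.7,152.5,0,64),("side",250,179.5,0,64)]
def res(p):
    r=[]
    for n,u,v,x,y,z in P: r+=list(w2px(n,T(p,x,y,z))-[u,v])
    for n,u,v,x,y,z in B: r+=list(w2px(n,T(p,x,y+p[3],z))-[u,v])
    for n,u,v,x,z in L:
        a=w2px(n,T(p,x,150,z));b=w2px(n,T(p,x,-150,z));d=(b-a)/np.linalg.norm(b-a)
        r.append(d[0]*(v-a[1])-d[1]*(u-a[0]))
    return np.array(r)
if __name__=="__main__":
    s=least_squares(res,[650,-100,-.5,15],loss="soft_l1"); p=s.x
    print(p,np.degrees(p[2]),np.round(res(p),1))
    np.save("rack.npy",p)
    def inv(X):
        d=np.array(X[:2])-p[:2];c,s=np.cos(p[2]),np.sin(p[2]);return np.round([c*d[0]+s*d[1],-s*d[0]+c*d[1]],1)
    for nm,n,u,v,z in [("tin","top",351.75,199,72),("tin","side",335,191.5,72),("pot","top",293.25,220,30),("pot","side",290.2,213,54),("jar","top",238.75,194.5,84),("jar","side",237,194.5,84),("purple","top",348,256,72)]:
        X=px2w(n,u,v,z); print(nm,n,np.round(X,1),inv(X))
    im={n:cv2.imread(f"pics/{n}_raw.png") for n in("top","side")}
    f=4
    for n,(x0,y0) in {"top":(200,95),"side":(195,135)}.items():
        c=cv2.resize(im[n][y0:y0+140,x0:x0+180],None,fx=f,fy=f,interpolation=cv2.INTER_CUBIC)
        def box(xa,xb,ya,yb,za,zb,col):
            q=[(x,y,z) for x in(xa,xb) for y in(ya,yb) for z in(za,zb)]
            for i in range(8):
                for j in range(i):
                    if sum(a!=b for a,b in zip(q[i],q[j]))==1:
                        a,b=[tuple(int(round(t)) for t in (w2px(n,T(p,*w))-[x0,y0]+.5)*f) for w in(q[i],q[j])]
                        cv2.line(c,a,b,col,1)
        box(0,14,-186,186,0,64,(255,255,0));box(-62,14,172,186,0,74,(255,0,255));box(-64,-2,-156+p[3],-144+p[3],2,72,(0,255,255))
        cv2.imwrite(f"pics/fit_{n}.png",c)
E
python3 fit.py
```

```text
[ 6.01972678e+02  2.46353927e+02  5.11672670e-01 -2.30894416e+00] 29.31668446967451 [-0.5 -1.4 -1.3 -0.3 -0.2  1.8  0.7  1.1  1.4 -0.5 -0.4 -0.8  0.  -0.6
 -0.4 -0.1 -1.2  1.5 -1.7 -2.9]
tin top [490.2  99.   72. ] [-169.6  -73.7]
tin side [488.1 101.4  72. ] [-170.3  -70.7]
pot top [448.2 222.4  30. ] [-145.8   54.4]
pot side [452.7 223.4  54. ] [-141.4   53.1]
jar top [504.2 341.   84. ] [-38.9 130.4]
jar side [509.8 341.4  84. ] [-33.9 128. ]
purple top [368.8 111.2  72. ] [-269.5   -3.7]Traceback (most recent call last):
  File "fit.py", line 36, in <module>
    box(0,14,-186,186,0,64,(255,255,0));box(-62,14,172,186,0,74,(255,0,255));box(-64,-2,-156+p[3],-144+p[3],2,72,(0,255,255))
                                                                             ~~~^^^^^^^^^^^^^^^^^^^^^^^^^^^^^^^^^^^^^^^^^^^^^
  File "fit.py", line 34, in box
    a,b=[tuple(int(round(t)) for t in (w2px(n,T(p,*w))-[x0,y0]+.5)*f) for w in(q[i],q[j])]
                                       ~~~~^^^^^^^^^^^
  File "h.py", line 12, in w2px
    c=env.camera_info(n);K=c["camera_matrix"];k=c["k1"]
ValueError: time passes only in moves, steps and waits
```

```bash
python3 - <<'E'
from cell import env
import pickle
pickle.dump({n:env.camera_info(n) for n in("top","side")},open("cam.pkl","wb"))
E
sed -i 's/^from cell import env/from cell import env\nimport pickle\nCI=pickle.load(open("\.\/cam.pkl","rb"))/; s/env.camera_info(n)/CI[n]/' h.py; python3 fit.py
```

```text
[ 6.01972678e+02  2.46353927e+02  5.11672670e-01 -2.30894416e+00] 29.31668446967451 [-0.5 -1.4 -1.3 -0.3 -0.2  1.8  0.7  1.1  1.4 -0.5 -0.4 -0.8  0.  -0.6
 -0.4 -0.1 -1.2  1.5 -1.7 -2.9]
tin top [490.2  99.   72. ] [-169.6  -73.7]
tin side [488.1 101.4  72. ] [-170.3  -70.7]
pot top [448.2 222.4  30. ] [-145.8   54.4]
pot side [452.7 223.4  54. ] [-141.4   53.1]
jar top [504.2 341.   84. ] [-38.9 130.4]
jar side [509.8 341.4  84. ] [-33.9 128. ]
purple top [368.8 111.2  72. ] [-269.5   -3.7]
```

View pics/fit_top.png

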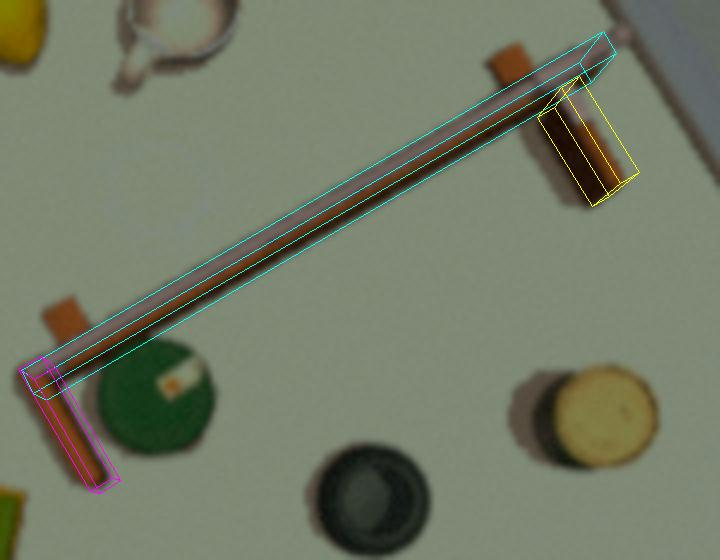

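View pics/fit_side.png

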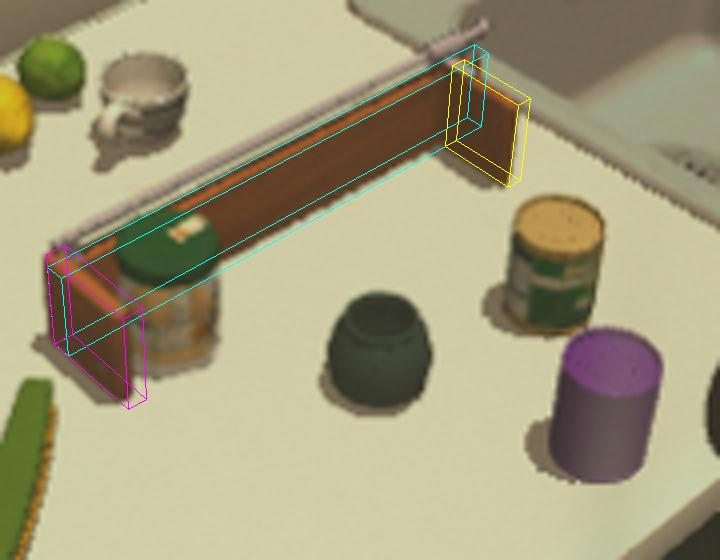

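```bash
sed -i 's/("side",226.5,214.5,-62,186,74),("side",226.8,235,-62,186,0)/("side",227,214.5,-62,172,74),("side",227,234.5,-62,172,0)/' fit.py; python3 fit.py
python3 - <<'E'
import cv2
im=cv2.imread("pics/side_raw.png")
c=cv2.resize(im[185:245,195:265],None,fx=8,fy=8,interpolation=cv2.INTER_CUBIC)
cv2.imwrite("pics/es.png",c)
E
```

```text
[606.86685815 188.43100408 144.98861075  46.80711959] 8307.235473663879 [21.4 -7.2 24.6 -8.5 24.8 -5.9 25.4 -3.9 26.1 -5.4 25.2 -6.5  8.1  3.8
  7.3  4.4 -6.9 -5.7 -8.7 -8.6]
tin top [490.2  99.   72. ] [-144.6  -26.1]
tin side [488.1 101.4  72. ] [-145.5  -23.1]
pot top [448.2 222.4  30. ] [-125.5  102.8]
pot side [452.7 223.4  54. ] [-121.1  101.6]
jar top [504.2 341.   84. ] [-21.5 182.7]
jar side [509.8 341.4  84. ] [-16.3 180.5]
purple top [368.8 111.2  72. ] [-247.    40.3]
```

View pics/fit_top.png

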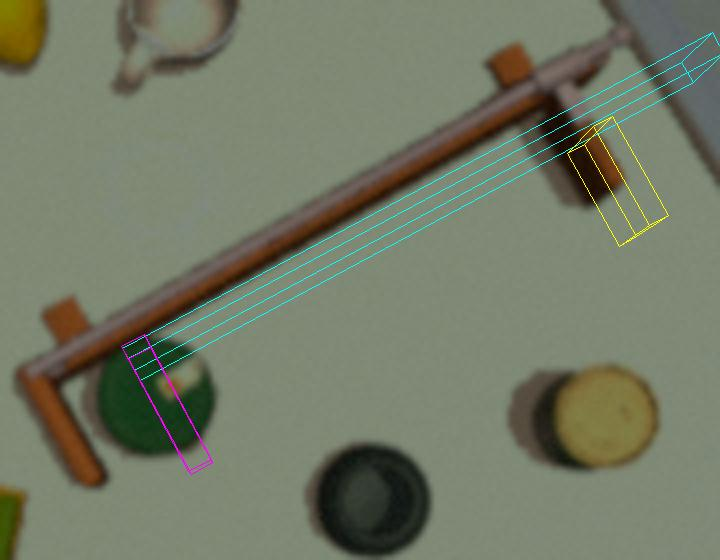

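View pics/fit_side.png

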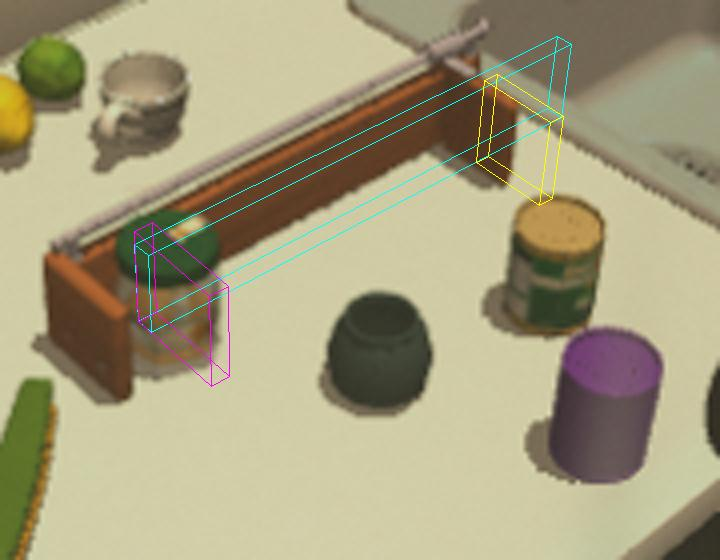

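View pics/es.png

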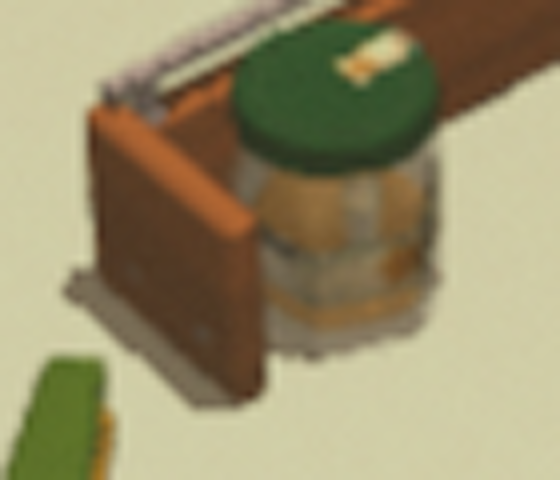

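```bash
python3 - <<'E'
s=open("fit.py").read()
s=s.replace('("side",227,214.5,-62,172,74),("side",227,234.5,-62,172,0)','("side",228.1,212.5,-62,172,74),("side",228,234.3,-62,172,0)')
s=s.replace('B=[("side",324,161.3,-64,-144,72),("side",322,181.3,-64,-144,2)]','B=[("side",324,161.3,-64,-156,72),("side",322,181.3,-64,-156,2),("top",355.6,140,-64,-156,72),("top",348,146.6,-64,-144,2)]')
s=s.replace("[650,-100,-.5,15]","[602,246,.51,10]")
open("fit.py","w").write(s)
E
python3 fit.py
```

```text
[6.01471426e+02 2.48692356e+02 5.10152647e-01 4.21237583e+00] 29.229593577791505 [-1.5 -1.2  0.8 -0.7  2.1  0.1 -0.5  1.3  0.2 -0.3 -1.5 -0.7  0.7 -1.1
  0.2 -0.6  0.1 -0.6 -3.8  1.2 -1.   1.6 -1.6 -2.7]
tin top [490.2  99.   72. ] [-170.2  -76.3]
tin side [488.1 101.4  72. ] [-170.9  -73.2]
pot top [448.2 222.4  30. ] [-146.6   51.9]
pot side [452.7 223.4  54. ] [-142.2   50.6]
jar top [504.2 341.   84. ] [-39.8 128.1]
jar side [509.8 341.4  84. ] [-34.8 125.7]
purple top [368.8 111.2  72. ] [-270.2   -6.4]
```

View pics/fit_top.png

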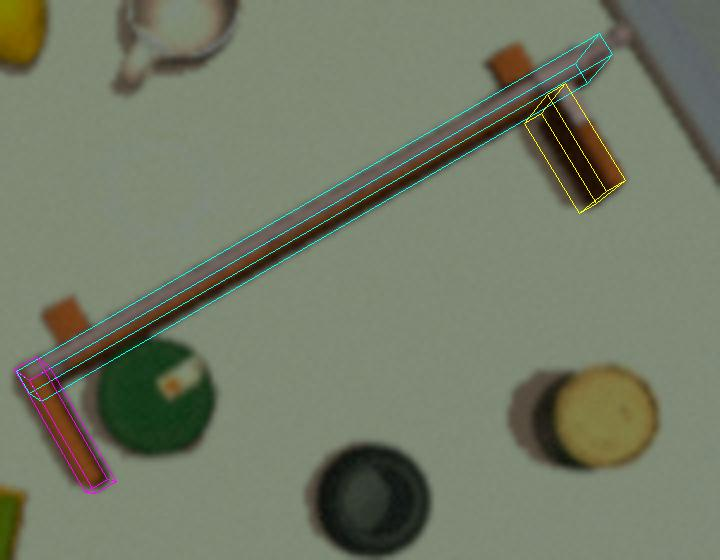

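View pics/fit_side.png

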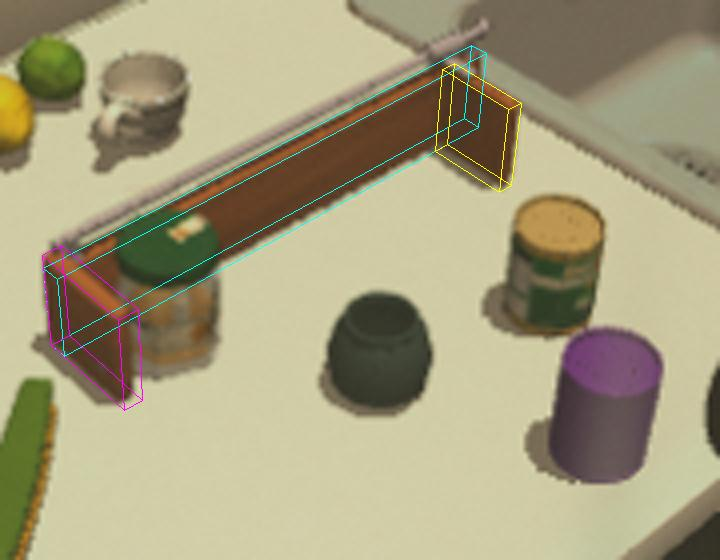

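Run:
```python
from h import *
im=cv2.imread("pics/top_raw.png"); crop("top",255,110,75,60,10,"z1.png",im)
crop("top",200,170,60,55,10,"z2.png",im); crop("top",315,100,60,55,10,"z4.png",im)
im=cv2.imread("pics/side_raw.png"); crop("side",250,140,80,55,10,"z3.png",im)
```

```text
(no output)
```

View pics/z1.png

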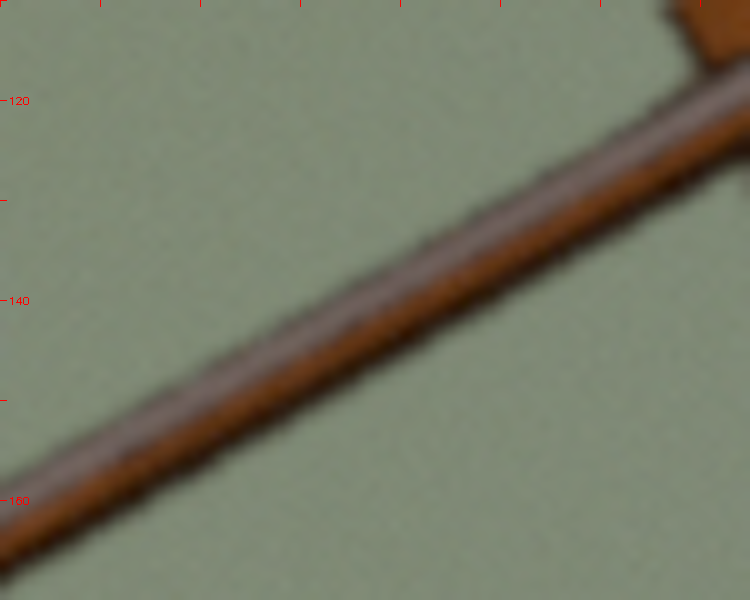

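View pics/z2.png

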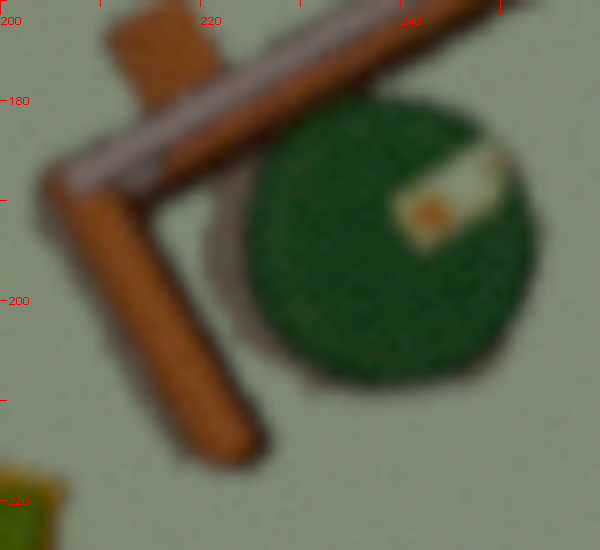

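View pics/z3.png

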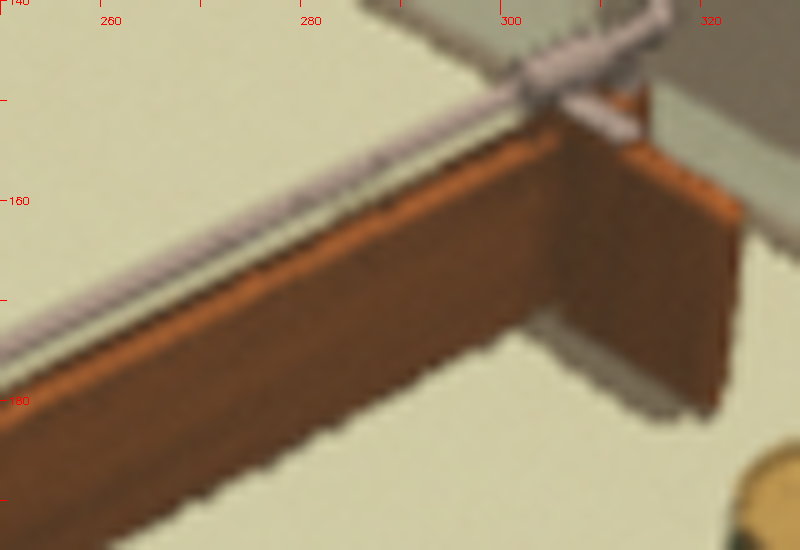

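View pics/z4.png

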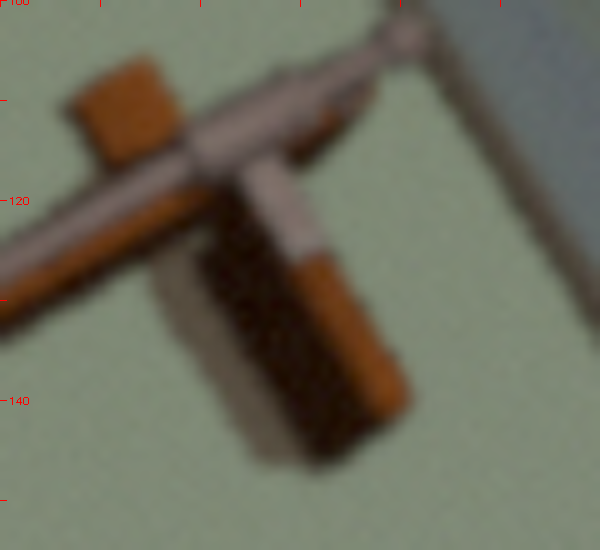

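```bash
python3 - <<'E'
import re
s=open("fit.py").read()
i=s.index("P=[");j=s.index("def res")
s=s[:i]+'''P=[("side",228.,212.5,-62,172,74),("side",227.7,234.,-62,172,0),("top",219.8,215.8,-62,186,74),("top",226.0,213.7,-62,172,74)]
B=[("side",323.3,160.5,-64,-156,72),("side",321,181,-64,-156,2),("top",355.3,139.7,-64,-156,72),("top",346.3,146.5,-64,-144,2)]
L=[("side",260.5,194,0,0),("side",300.5,172.5,0,0),("side",249.5,182,0,64),("side",304.5,153.5,0,64),("top",254.5,167.5,0,0),("top",329.5,124.3,0,0)]
'''+s[j:]
open("fit.py","w").write(s)
E
python3 fit.py
```

```text
[6.03062576e+02 2.50433823e+02 5.06731425e-01 3.77642207e+00] 29.03357200712911 [-0.2 -1.1  1.4 -0.  -0.2  0.8 -0.7 -0.4  0.8 -0.5  0.7 -0.5 -0.3 -0.8
 -2.7  0.8 -1.  -0.6 -0.   0.1  0.   0.1]
tin top [490.2  99.   72. ] [-172.1  -77.6]
tin side [488.1 101.4  72. ] [-172.9  -74.5]
pot top [448.2 222.4  30. ] [-149.    50.6]
pot side [452.7 223.4  54. ] [-144.6   49.3]
jar top [504.2 341.   84. ] [-42.5 127.2]
jar side [509.8 341.4  84. ] [-37.4 124.8]
purple top [368.8 111.2  72. ] [-272.4   -8. ]
```

View pics/fit_top.png

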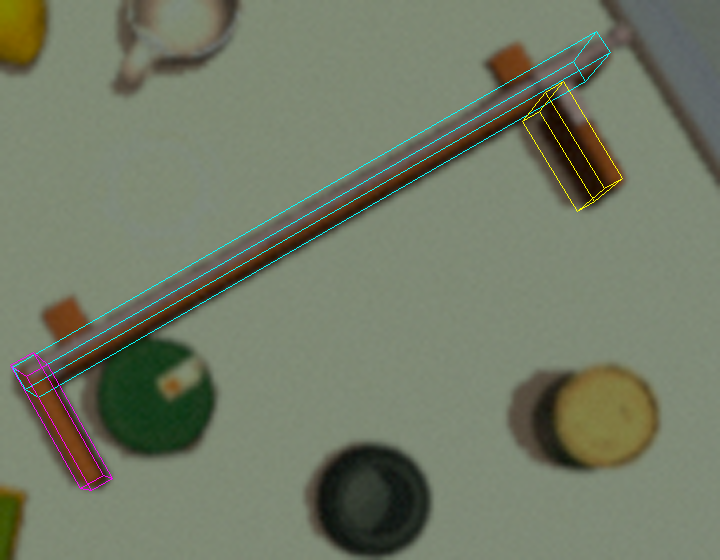

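View pics/fit_side.png

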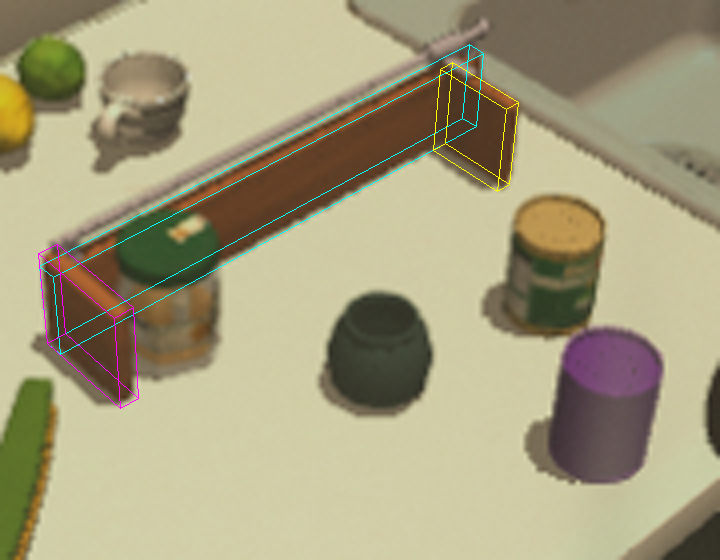

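The camera fit puts the rack origin at about (604, 250) with yaw 29°, good to about ±3 mm. In the rack frame the jar is at about (-40,126), the pot (-146,50) and the tin (-172,-76). Reach and sizes are consistent. I'll push with the fingers part-open at about 30 mm. First, swing over in an arc.

jog_arm --series '[{"dx": 0.03, "dy": 0.04, "rz": 6.6, "gripper": 0.32}, {"dx": 0.03, "dy": 0.048}, {"dx": 0.03, "dy": 0.049}, {"dx": 0.03, "dy": 0.049}, {"dx": 0.03, "dy": 0.049}, {"dx": 0.03, "dy": 0.049}, {"dx": 0.03, "dy": 0.049}, {"dx": 0.03, "dy": 0.049}, {"dx": 0.03, "dy": 0.049}, {"dx": 0.02, "dy": 0.049}, {"dx": 0.0, "dy": 0.049}, {"dx": 0.0, "dy": 0.049}]'

```text
$.series[0]: bad value
```

```bash
cat > g.py <<'E'
import sys,numpy as np
from cell import env
O=np.array([604,250.]);a=np.radians(29.05);R=np.array([[np.cos(a),-np.sin(a)],[np.sin(a),np.cos(a)]])
def show(*tg):
    s=env.state(); print("t",round(s["t"],2),"tcp",np.round(s["eef_pos"],1),"rack",np.round(R.T@(s["eef_pos"][:2]-O),1),"yaw",round(np.degrees(s["tcp_rot"][2]),2),"rp",np.round(np.degrees(s["tcp_rot"][:2]),1),"F",np.round(s["ft_force"],1),"Frack",np.round(R.T@s["ft_force"][:2],1),"op",round(s["opening"],2))
    p=s["eef_pos"].copy()
    for x,y,z in tg:
        w=np.append(O+R@np.array([x,y]),z); print("to rack",(x,y,z),"world",np.round(w,1),"delta",np.round(w-p,1)); p=w
if __name__=="__main__":
    v=[float(t) for t in sys.argv[1:]]
    show(*[v[i:i+3] for i in range(0,len(v),3)])
E
python3 g.py -112 126 150 -112 126 36
```

```text
t 0.2 tcp [ 238.7 -577.5  225.3] rack [-721.2 -546. ] yaw -67.55 rp [-90.   0.] F [-0.1  0.2 -0.5] Frack [0.  0.2] op 1.0
to rack (-112.0, 126.0, 150.0) world [444.9 305.8 150. ] delta [206.3 883.3 -75.3]
to rack (-112.0, 126.0, 36.0) world [444.9 305.8  36. ] delta [   0.    0. -114.]
```

jog_arm --series '[{"dx": 0.03, "dy": 0.04, "dz": 0.0, "rx": 0, "ry": 0, "rz": 6.6, "gripper": 0.32}, {"dx": 0.03, "dy": 0.048, "dz": 0, "rx": 0, "ry": 0, "rz": 0, "gripper": 0.32}, {"dx": 0.03, "dy": 0.048, "dz": 0, "rx": 0, "ry": 0, "rz": 0, "gripper": 0.32}, {"dx": 0.03, "dy": 0.048, "dz": 0, "rx": 0, "ry": 0, "rz": 0, "gripper": 0.32}, {"dx": 0.03, "dy": 0.048, "dz": 0, "rx": 0, "ry": 0, "rz": 0, "gripper": 0.32}, {"dx": 0.03, "dy": 0.048, "dz": 0, "rx": 0, "ry": 0, "rz": 0, "gripper": 0.32}, {"dx": 0.03, "dy": 0.048, "dz": 0, "rx": 0, "ry": 0, "rz": 0, "gripper": 0.32}, {"dx": 0.03, "dy": 0.048, "dz": 0, "rx": 0, "ry": 0, "rz": 0, "gripper": 0.32}, {"dx": 0.03, "dy": 0.048, "dz": 0, "rx": 0, "ry": 0, "rz": 0, "gripper": 0.32}, {"dx": 0.02, "dy": 0.048, "dz": 0, "rx": 0, "ry": 0, "rz": 0, "gripper": 0.32}, {"dx": 0.0, "dy": 0.048, "dz": 0, "rx": 0, "ry": 0, "rz": 0, "gripper": 0.32}, {"dx": 0.0, "dy": 0.048, "dz": 0, "rx": 0, "ry": 0, "rz": 0, "gripper": 0.32}]'

```text
t: 1.4
eef_pos: [499.9, -54.3, 225.4]
tcp_rot: [-1.571, 0.0, -1.064]
ft_force: [0.8, -0.4, -0.3]
opening: 0.32
```

```bash
python3 g.py -112 126 150 -112 126 36
```

```text
t 1.4 tcp [499.9 -54.3 225.4] rack [-238.7 -215.5] yaw -60.94 rp [-90.   0.] F [ 0.8 -0.4 -0.3] Frack [ 0.5 -0.7] op 0.32
to rack (-112.0, 126.0, 150.0) world [444.9 305.8 150. ] delta [-55.  360.1 -75.4]
to rack (-112.0, 126.0, 36.0) world [444.9 305.8  36. ] delta [   0.    0. -114.]
```

jog_arm --series '[{"dx": -0.007, "dy": 0.045, "dz": -0.009, "rx": 0, "ry": 0, "rz": 0, "gripper": 0.32}, {"dx": -0.007, "dy": 0.045, "dz": -0.009, "rx": 0, "ry": 0, "rz": 0, "gripper": 0.32}, {"dx": -0.007, "dy": 0.045, "dz": -0.009, "rx": 0, "ry": 0, "rz": 0, "gripper": 0.32}, {"dx": -0.007, "dy": 0.045, "dz": -0.009, "rx": 0, "ry": 0, "rz": 0, "gripper": 0.32}, {"dx": -0.007, "dy": 0.045, "dz": -0.009, "rx": 0, "ry": 0, "rz": 0, "gripper": 0.32}, {"dx": -0.007, "dy": 0.045, "dz": -0.009, "rx": 0, "ry": 0, "rz": 0, "gripper": 0.32}, {"dx": -0.007, "dy": 0.045, "dz": -0.009, "rx": 0, "ry": 0, "rz": 0, "gripper": 0.32}, {"dx": -0.006, "dy": 0.045, "dz": -0.009, "rx": 0, "ry": 0, "rz": 0, "gripper": 0.32}, {"dx": 0, "dy": 0, "dz": -0.03, "rx": 0, "ry": 0, "rz": 0, "gripper": 0.32}]'

```text
t: 2.3
eef_pos: [445.0, 308.5, 124.8]
tcp_rot: [-1.565, 0.0, -1.059]
ft_force: [0.1, -0.5, -0.9]
opening: 0.318
```

```bash
python3 g.py -112 126 36
python3 - <<'E'
from h import *
cv2.imwrite("pics/s2.png",cv2.resize(env.read_camera("side")[130:280,170:370,::-1],None,fx=3.5,fy=3.5,interpolation=cv2.INTER_CUBIC))
E
```

```text
t 2.3 tcp [445.  308.5 124.8] rack [-110.5  128.4] yaw -60.7 rp [-89.7   0. ] F [ 0.1 -0.5 -0.9] Frack [-0.1 -0.5] op 0.32
to rack (-112.0, 126.0, 36.0) world [444.9 305.8  36. ] delta [ -0.1  -2.8 -88.8]
```

View pics/s2.png

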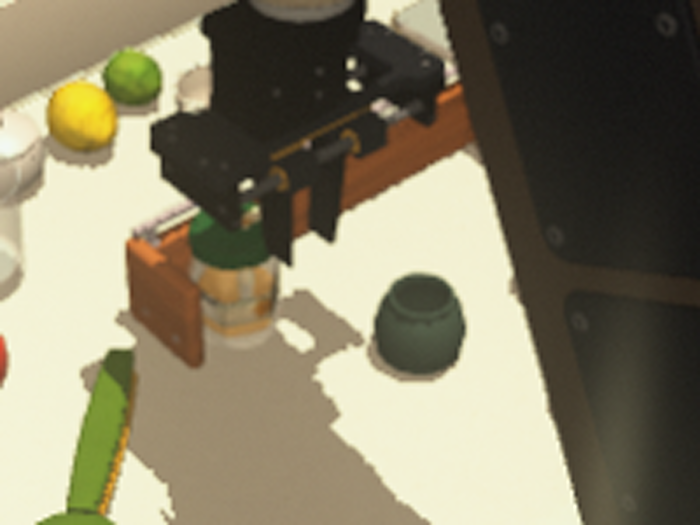

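The side view shows the fingers at about (300,220), above and in front of the jar. The body is long along the jaw axis. Descending to z≈36.

jog_arm --series '[{"dx": 0, "dy": -0.003, "dz": -0.03, "rx": 0, "ry": 0, "rz": 0, "gripper": 0.32}, {"dx": 0, "dy": 0, "dz": -0.03, "rx": 0, "ry": 0, "rz": 0, "gripper": 0.32}, {"dx": 0, "dy": 0, "dz": -0.028, "rx": 0, "ry": 0, "rz": 0, "gripper": 0.32}, {"dx": 0, "dy": 0, "dz": 0, "rx": 0, "ry": 0, "rz": 0, "gripper": 0.32}, {"dx": 0.0087, "dy": 0.0049, "dz": 0, "rx": 0, "ry": 0, "rz": 0, "gripper": 0.32}, {"dx": 0.007, "dy": 0.0039, "dz": 0, "rx": 0, "ry": 0, "rz": 0, "gripper": 0.32}]'

```text
t: 2.95
eef_pos: [462.3, 310.1, 37.4]
tcp_rot: [-1.568, -0.0, -1.064]
ft_force: [0.5, -0.2, -0.4]
opening: 0.321
```

```bash
python3 g.py -72 127 36
```

```text
t 2.95 tcp [462.3 310.1  37.4] rack [-94.7 121.4] yaw -60.97 rp [-89.9  -0. ] F [ 0.5 -0.2 -0.4] Frack [ 0.4 -0.4] op 0.32
to rack (-72.0, 127.0, 36.0) world [479.4 326.1  36. ] delta [17.1 16.  -1.4]
```

jog_arm --series '[{"dx": 0.0047, "dy": 0.0049, "dz": 0, "rx": 0, "ry": 0, "rz": 0, "gripper": 0.32}, {"dx": 0.0035, "dy": 0.004, "dz": 0, "rx": 0, "ry": 0, "rz": 0, "gripper": 0.32}, {"dx": 0.0035, "dy": 0.0019, "dz": 0, "rx": 0, "ry": 0, "rz": 0, "gripper": 0.32}, {"dx": 0.0026, "dy": 0.0015, "dz": 0, "rx": 0, "ry": 0, "rz": 0, "gripper": 0.32}, {"dx": 0.0017, "dy": 0.001, "dz": 0, "rx": 0, "ry": 0, "rz": 0, "gripper": 0.32}]'

```text
t: 3.45
eef_pos: [476.3, 322.8, 35.8]
tcp_rot: [-1.572, 0.0, -1.064]
ft_force: [-4.6, -0.1, 3.3]
opening: 0.317
```

```bash
python3 g.py
```

```text
t 3.45 tcp [476.3 322.8  35.8] rack [-76.3 125.7] yaw -60.94 rp [-90.1   0. ] F [-4.6 -0.1  3.3] Frack [-4.1  2.1] op 0.32
```

jog_arm --series '[{"dx": 0.0017, "dy": 0.001, "dz": 0, "rx": 0, "ry": 0, "rz": 0, "gripper": 0.32}, {"dx": 0.0017, "dy": 0.001, "dz": 0, "rx": 0, "ry": 0, "rz": 0, "gripper": 0.32}]'

```text
t: 3.65
eef_pos: [478.1, 324.1, 35.5]
tcp_rot: [-1.576, 0.0, -1.063]
ft_force: [-16.7, -5.2, 10.8]
opening: 0.321
```

```bash
python3 g.py
```

```text
t 3.65 tcp [478.1 324.1  35.5] rack [-74.1 125.9] yaw -60.92 rp [-90.3   0. ] F [-16.7  -5.2  10.8] Frack [-17.1   3.6] op 0.32
```

jog_arm --series '[{"dx": -0.009, "dy": -0.005, "dz": 0, "rx": 0, "ry": 0, "rz": 0, "gripper": 0.32}, {"dx": -0.013, "dy": -0.007, "dz": 0, "rx": 0, "ry": 0, "rz": 0, "gripper": 0.32}, {"dx": 0, "dy": 0, "dz": 0.04, "rx": 0, "ry": 0, "rz": 0, "gripper": 0.32}, {"dx": 0, "dy": 0, "dz": 0.045, "rx": 0, "ry": 0, "rz": 0, "gripper": 0.32}]'

```text
t: 4.05
eef_pos: [457.2, 312.2, 120.4]
tcp_rot: [-1.574, -0.0, -1.064]
ft_force: [1.2, -0.4, 1.0]
opening: 0.32
```

```bash
python3 g.py -38 62 120 -38 62 36
python3 - <<'E'
from h import *
print(env.state()["joints"])
im=env.read_camera("side")[:,:,::-1]; crop("side",195,165,100,80,7,"s3.png",im)
E
```

```text
t 4.05 tcp [457.2 312.2 120.4] rack [-98.2 125.6] yaw -60.97 rp [-90.2  -0. ] F [ 1.2 -0.4  1. ] Frack [ 0.8 -1. ] op 0.32
to rack (-38.0, 62.0, 120.0) world [540.7 285.7 120. ] delta [ 83.5 -26.4  -0.4]
to rack (-38.0, 62.0, 36.0) world [540.7 285.7  36. ] delta [  0.   0. -84.]
[ 4.79852415e-01  5.23548068e-01  1.84227769e+00 -2.64227994e-04
  7.78736177e-01  1.54414216e+00]
```

View pics/s3.png

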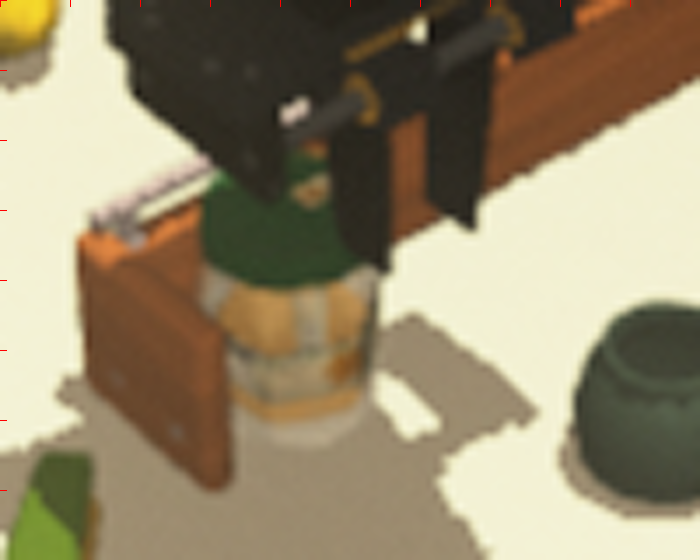

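jog_arm --series '[{"dx": 0.0076, "dy": -0.0024, "dz": 0, "rx": 0, "ry": 0, "rz": 8.2, "gripper": 0.32}, {"dx": 0.0076, "dy": -0.0024, "dz": 0, "rx": 0, "ry": 0, "rz": 8.2, "gripper": 0.32}, {"dx": 0.0076, "dy": -0.0024, "dz": 0, "rx": 0, "ry": 0, "rz": 8.2, "gripper": 0.32}, {"dx": 0.0076, "dy": -0.0024, "dz": 0, "rx": 0, "ry": 0, "rz": 8.2, "gripper": 0.32}, {"dx": 0.0076, "dy": -0.0024, "dz": 0, "rx": 0, "ry": 0, "rz": 8.2, "gripper": 0.32}, {"dx": 0.0076, "dy": -0.0024, "dz": 0, "rx": 0, "ry": 0, "rz": 8.2, "gripper": 0.32}, {"dx": 0.0076, "dy": -0.0024, "dz": 0, "rx": 0, "ry": 0, "rz": 8.2, "gripper": 0.32}, {"dx": 0.0076, "dy": -0.0024, "dz": 0, "rx": 0, "ry": 0, "rz": 8.2, "gripper": 0.32}, {"dx": 0.0076, "dy": -0.0024, "dz": 0, "rx": 0, "ry": 0, "rz": 8.2, "gripper": 0.32}, {"dx": 0.0076, "dy": -0.0024, "dz": 0, "rx": 0, "ry": 0, "rz": 8.2, "gripper": 0.32}, {"dx": 0.0076, "dy": -0.0024, "dz": 0, "rx": 0, "ry": 0, "rz": 8.0, "gripper": 0.32}, {"dx": 0, "dy": 0, "dz": 0, "rx": 0, "ry": 0, "rz": 0, "gripper": 0.32}]'

```text
t: 5.3
eef_pos: [542.4, 286.0, 120.4]
tcp_rot: [-1.571, -0.001, 0.508]
ft_force: [-0.3, -0.5, -0.1]
opening: 0.322
```

```bash
python3 g.py -40 62 36
python3 - <<'E'
from h import *
im=env.read_camera("side")[:,:,::-1]; crop("side",195,155,110,85,7,"s4.png",im)
E
```

```text
t 5.3 tcp [542.4 286.  120.4] rack [-36.4  61.4] yaw 29.12 rp [-90.   -0.1] F [-0.3 -0.5 -0.1] Frack [-0.5 -0.3] op 0.32
to rack (-40.0, 62.0, 36.0) world [538.9 284.8  36. ] delta [ -3.4  -1.2 -84.4]
```

View pics/s4.png

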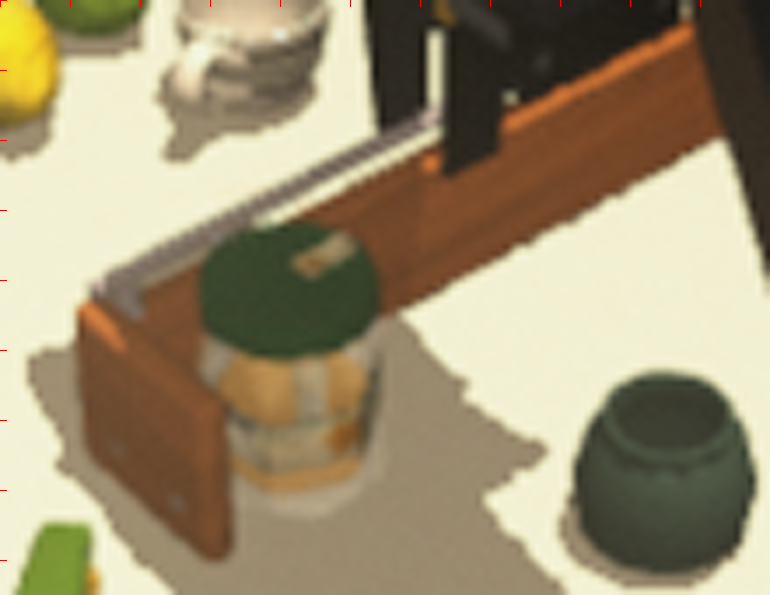

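The fingers are just in front of the board, to the right of the jar. Shifting 5 mm towards me, then descending.

jog_arm --series '[{"dx": -0.0045, "dy": -0.002, "dz": -0.01, "rx": 0, "ry": 0, "rz": 0, "gripper": 0.32}, {"dx": 0, "dy": 0, "dz": -0.025, "rx": 0, "ry": 0, "rz": 0, "gripper": 0.32}, {"dx": 0, "dy": 0, "dz": -0.025, "rx": 0, "ry": 0, "rz": 0, "gripper": 0.32}, {"dx": 0, "dy": 0, "dz": -0.024, "rx": 0, "ry": 0, "rz": 0, "gripper": 0.32}, {"dx": 0, "dy": 0, "dz": 0, "rx": 0, "ry": 0, "rz": 0, "gripper": 0.32}, {"dx": -0.0034, "dy": 0.0061, "dz": 0, "rx": 0, "ry": 0, "rz": 0, "gripper": 0.32}]'

```text
t: 5.95
eef_pos: [533.4, 290.2, 36.6]
tcp_rot: [-1.571, 0.001, 0.505]
ft_force: [-0.1, 0.3, 0.5]
opening: 0.32
```

```bash
python3 g.py -40 92 36
```

```text
t 5.95 tcp [533.4 290.2  36.6] rack [-42.2  69.5] yaw 28.92 rp [-90.   0.] F [-0.1  0.3  0.5] Frack [0.1 0.3] op 0.32
to rack (-40.0, 92.0, 36.0) world [524.4 311.   36. ] delta [-9.  20.8 -0.6]
```

jog_arm --series '[{"dx": -0.0024, "dy": 0.0044, "dz": 0, "rx": 0, "ry": 0, "rz": 0, "gripper": 0.32}, {"dx": -0.0019, "dy": 0.0035, "dz": 0, "rx": 0, "ry": 0, "rz": 0, "gripper": 0.32}, {"dx": -0.0015, "dy": 0.0026, "dz": 0, "rx": 0, "ry": 0, "rz": 0, "gripper": 0.32}, {"dx": -0.0015, "dy": 0.0026, "dz": 0, "rx": 0, "ry": 0, "rz": 0, "gripper": 0.32}, {"dx": -0.0015, "dy": 0.0026, "dz": 0, "rx": 0, "ry": 0, "rz": 0, "gripper": 0.32}]'

```text
t: 6.45
eef_pos: [524.9, 306.5, 36.9]
tcp_rot: [-1.571, -0.001, 0.507]
ft_force: [1.4, -0.8, 1.0]
opening: 0.316
```

```bash
python3 g.py
```

```text
t 6.45 tcp [524.9 306.5  36.9] rack [-41.8  87.8] yaw 29.05 rp [-90.  -0.] F [ 1.4 -0.8  1. ] Frack [ 0.8 -1.4] op 0.32
```

jog_arm --series '[{"dx": -0.0015, "dy": 0.0026, "dz": 0, "rx": 0, "ry": 0, "rz": 0, "gripper": 0.32}]'

```text
t: 6.55
eef_pos: [523.7, 308.9, 37.0]
tcp_rot: [-1.571, -0.001, 0.507]
ft_force: [2.7, -2.5, 2.2]
opening: 0.322
```

```bash
python3 g.py
```

```text
t 6.55 tcp [523.7 308.9  37. ] rack [-41.6  90.5] yaw 29.04 rp [-90.   -0.1] F [ 2.7 -2.5  2.2] Frack [ 1.1 -3.5] op 0.32
```

jog_arm --series '[{"dx": -0.001, "dy": 0.0017, "dz": 0, "rx": 0, "ry": 0, "rz": 0, "gripper": 0.32}]'

```text
t: 6.65
eef_pos: [522.7, 310.7, 36.9]
tcp_rot: [-1.571, -0.001, 0.507]
ft_force: [1.8, -1.1, 2.7]
opening: 0.321
```

jog_arm --series '[{"dx": -0.0007, "dy": 0.0013, "dz": 0, "rx": 0, "ry": 0, "rz": 0, "gripper": 0.32}]'

```text
t: 6.75
eef_pos: [522.0, 311.9, 36.9]
tcp_rot: [-1.571, -0.001, 0.507]
ft_force: [2.0, -2.0, 1.8]
opening: 0.319
```

```bash
python3 g.py
```

```text
t 6.75 tcp [522.  311.9  36.9] rack [-41.6  93.9] yaw 29.04 rp [-90.  -0.] F [ 2.  -2.   1.8] Frack [ 0.7 -2.7] op 0.32
```

jog_arm --series '[{"dx": -0.0007, "dy": 0.0013, "dz": 0, "rx": 0, "ry": 0, "rz": 0, "gripper": 0.32}]'

```text
t: 6.85
eef_pos: [521.3, 313.1, 36.8]
tcp_rot: [-1.571, -0.001, 0.507]
ft_force: [3.6, -2.1, 2.5]
opening: 0.317
```

jog_arm --series '[{"dx": -0.0007, "dy": 0.0013, "dz": 0, "rx": 0, "ry": 0, "rz": 0, "gripper": 0.32}]'

```text
t: 6.95
eef_pos: [520.5, 314.4, 36.8]
tcp_rot: [-1.571, -0.001, 0.507]
ft_force: [2.2, -2.3, 2.9]
opening: 0.32
```

```bash
python3 g.py
```

```text
t 6.95 tcp [520.5 314.4  36.8] rack [-41.7  96.9] yaw 29.04 rp [-90.  -0.] F [ 2.2 -2.3  2.9] Frack [ 0.9 -3.1] op 0.32
```

jog_arm --series '[{"dx": -0.0007, "dy": 0.0013, "dz": 0, "rx": 0, "ry": 0, "rz": 0, "gripper": 0.32}]'

```text
t: 7.05
eef_pos: [519.7, 315.7, 36.7]
tcp_rot: [-1.571, -0.0, 0.507]
ft_force: [3.1, -2.2, 3.8]
opening: 0.321
```

jog_arm --series '[{"dx": -0.0007, "dy": 0.0013, "dz": 0, "rx": 0, "ry": 0, "rz": 0, "gripper": 0.32}]'

```text
t: 7.15
eef_pos: [519.0, 317.1, 36.7]
tcp_rot: [-1.571, -0.0, 0.507]
ft_force: [3.2, -2.9, 3.4]
opening: 0.319
```

```bash
python3 g.py;  python3 - <<'E'
from h import *
im=env.read_camera("side")[:,:,::-1]; crop("side",195,155,110,85,7,"s5.png",im)
im=env.read_camera("top")[:,:,::-1]; crop("top",190,120,180,130,4,"t5.png",im)
E
```

```text
t 7.15 tcp [519.  317.1  36.7] rack [-41.8  99.9] yaw 29.05 rp [-90.  -0.] F [ 3.2 -2.9  3.4] Frack [ 1.4 -4.1] op 0.32
```

View pics/s5.png

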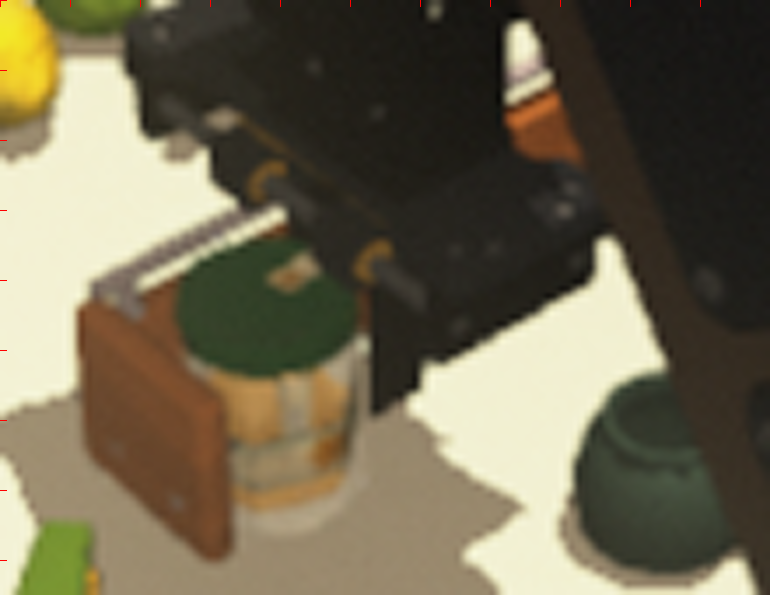

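View pics/t5.png

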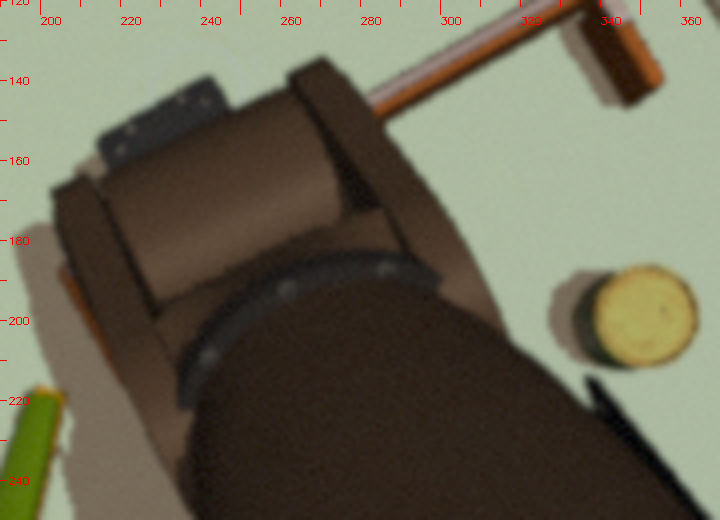

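jog_arm --series '[{"dx": -0.0007, "dy": 0.0013, "dz": 0, "rx": 0, "ry": 0, "rz": 0, "gripper": 0.32}]'

```text
t: 7.35
eef_pos: [518.2, 318.3, 36.7]
tcp_rot: [-1.571, -0.0, 0.507]
ft_force: [2.8, -1.6, 2.1]
opening: 0.32
```

jog_arm --series '[{"dx": -0.0007, "dy": 0.0013, "dz": 0, "rx": 0, "ry": 0, "rz": 0, "gripper": 0.32}]'

```text
t: 7.45
eef_pos: [517.7, 319.4, 36.7]
tcp_rot: [-1.571, -0.0, 0.507]
ft_force: [8.6, -11.5, 2.9]
opening: 0.321
```

jog_arm --series '[{"dx": -0.0007, "dy": 0.0013, "dz": 0, "rx": 0, "ry": 0, "rz": 0, "gripper": 0.32}]'

```text
t: 7.55
eef_pos: [517.8, 319.9, 36.8]
tcp_rot: [-1.573, -0.001, 0.507]
ft_force: [13.9, -19.5, 3.6]
opening: 0.321
```

```bash
python3 g.py
```

```text
t 7.55 tcp [517.8 319.9  36.8] rack [-41.4 103. ] yaw 29.05 rp [-90.1  -0. ] F [ 13.9 -19.5   3.6] Frack [  2.6 -23.8] op 0.32
```

jog_arm --series '[{"dx": 0.005, "dy": -0.009, "dz": 0, "rx": 0, "ry": 0, "rz": 0, "gripper": 0.32}, {"dx": 0.005, "dy": -0.009, "dz": 0, "rx": 0, "ry": 0, "rz": 0, "gripper": 0.32}, {"dx": 0, "dy": 0, "dz": 0.04, "rx": 0, "ry": 0, "rz": 0, "gripper": 0.32}, {"dx": 0, "dy": 0, "dz": 0.045, "rx": 0, "ry": 0, "rz": 0, "gripper": 0.32}]'

```text
t: 7.95
eef_pos: [525.9, 302.0, 120.9]
tcp_rot: [-1.57, 0.005, 0.506]
ft_force: [1.2, 0.5, 0.4]
opening: 0.32
```

```bash
python3 g.py -105 140 120
```

```text
t 7.95 tcp [525.9 302.  120.9] rack [-43.   83.3] yaw 29.01 rp [-90.    0.3] F [1.2 0.5 0.4] Frack [ 1.3 -0.1] op 0.32
to rack (-105.0, 140.0, 120.0) world [444.2 321.4 120. ] delta [-81.7  19.4  -0.9]
```

jog_arm --series '[{"dx": -0.0075, "dy": 0.0018, "dz": 0, "rx": 0, "ry": 0, "rz": -8.2, "gripper": 0.32}, {"dx": -0.0075, "dy": 0.0018, "dz": 0, "rx": 0, "ry": 0, "rz": -8.2, "gripper": 0.32}, {"dx": -0.0075, "dy": 0.0018, "dz": 0, "rx": 0, "ry": 0, "rz": -8.2, "gripper": 0.32}, {"dx": -0.0075, "dy": 0.0018, "dz": 0, "rx": 0, "ry": 0, "rz": -8.2, "gripper": 0.32}, {"dx": -0.0075, "dy": 0.0018, "dz": 0, "rx": 0, "ry": 0, "rz": -8.2, "gripper": 0.32}, {"dx": -0.0075, "dy": 0.0018, "dz": 0, "rx": 0, "ry": 0, "rz": -8.2, "gripper": 0.32}, {"dx": -0.0075, "dy": 0.0018, "dz": 0, "rx": 0, "ry": 0, "rz": -8.2, "gripper": 0.32}, {"dx": -0.0075, "dy": 0.0018, "dz": 0, "rx": 0, "ry": 0, "rz": -8.2, "gripper": 0.32}, {"dx": -0.0075, "dy": 0.0018, "dz": 0, "rx": 0, "ry": 0, "rz": -8.2, "gripper": 0.32}, {"dx": -0.0075, "dy": 0.0018, "dz": 0, "rx": 0, "ry": 0, "rz": -8.2, "gripper": 0.32}, {"dx": -0.0065, "dy": 0.0014, "dz": 0, "rx": 0, "ry": 0, "rz": -8.0, "gripper": 0.32}, {"dx": 0, "dy": 0, "dz": 0, "rx": 0, "ry": 0, "rz": 0, "gripper": 0.32}]'

```text
t: 9.15
eef_pos: [444.5, 322.1, 121.5]
tcp_rot: [-1.572, 0.0, -1.065]
ft_force: [0.5, -0.1, 0.3]
opening: 0.318
```

jog_arm --series '[{"dx": 0, "dy": 0, "dz": -0.03, "rx": 0, "ry": 0, "rz": 0, "gripper": 0.32}, {"dx": 0, "dy": 0, "dz": -0.03, "rx": 0, "ry": 0, "rz": 0, "gripper": 0.32}, {"dx": 0, "dy": 0, "dz": -0.024, "rx": 0, "ry": 0, "rz": 0, "gripper": 0.32}, {"dx": 0, "dy": 0, "dz": 0, "rx": 0, "ry": 0, "rz": 0, "gripper": 0.32}]'

```text
t: 9.55
eef_pos: [444.3, 321.3, 35.1]
tcp_rot: [-1.576, 0.0, -1.06]
ft_force: [-0.3, 0.5, 1.0]
opening: 0.319
```

```bash
python3 g.py -86 140 36
python3 - <<'E'
from h import *
im=env.read_camera("side")[:,:,::-1]; crop("side",195,155,110,85,7,"s6.png",im)
E
```

```text
t 9.55 tcp [444.3 321.3  35.1] rack [-104.9  139.9] yaw -60.74 rp [-90.3   0. ] F [-0.3  0.5  1. ] Frack [0.  0.6] op 0.32
to rack (-86.0, 140.0, 36.0) world [460.8 330.6  36. ] delta [16.5  9.3  0.9]
```

View pics/s6.png

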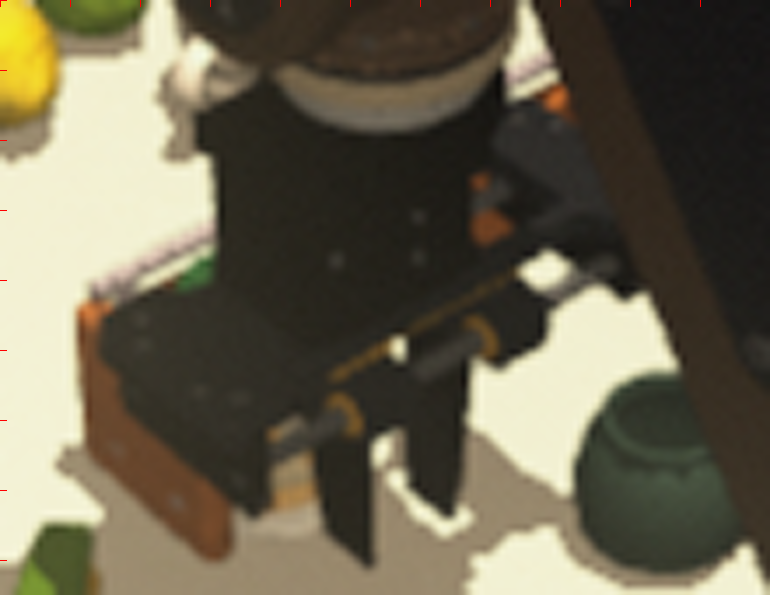

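jog_arm --series '[{"dx": 0.008, "dy": 0.0045, "dz": 0, "rx": 0, "ry": 0, "rz": 0, "gripper": 0.32}, {"dx": 0.007, "dy": 0.004, "dz": 0, "rx": 0, "ry": 0, "rz": 0, "gripper": 0.32}, {"dx": 0.0035, "dy": 0.0019, "dz": 0, "rx": 0, "ry": 0, "rz": 0, "gripper": 0.32}, {"dx": 0.0026, "dy": 0.0015, "dz": 0, "rx": 0, "ry": 0, "rz": 0, "gripper": 0.32}, {"dx": 0.0026, "dy": 0.0015, "dz": 0, "rx": 0, "ry": 0, "rz": 0, "gripper": 0.32}]'

```text
t: 10.1
eef_pos: [469.0, 335.8, 38.0]
tcp_rot: [-1.571, -0.0, -1.064]
ft_force: [-2.8, -0.1, 2.1]
opening: 0.322
```

```bash
python3 g.py
```

```text
t 10.1 tcp [469.  335.8  38. ] rack [-76.3 140.5] yaw -60.93 rp [-90.  -0.] F [-2.8 -0.1  2.1] Frack [-2.5  1.3] op 0.32
```

jog_arm --series '[{"dx": 0.0013, "dy": 0.0007, "dz": 0, "rx": 0, "ry": 0, "rz": 0, "gripper": 0.32}]'

```text
t: 10.2
eef_pos: [470.0, 336.4, 37.8]
tcp_rot: [-1.572, 0.0, -1.064]
ft_force: [-4.2, -0.2, 2.6]
opening: 0.321
```

jog_arm --series '[{"dx": 0.0013, "dy": 0.0007, "dz": 0, "rx": 0, "ry": 0, "rz": 0, "gripper": 0.32}]'

```text
t: 10.3
eef_pos: [471.2, 337.0, 37.8]
tcp_rot: [-1.572, -0.0, -1.064]
ft_force: [-4.0, -0.3, 3.0]
opening: 0.319
```

```bash
python3 g.py
```

```text
t 10.3 tcp [471.2 337.   37.8] rack [-73.9 140.6] yaw -60.94 rp [-90.1  -0. ] F [-4.  -0.3  3. ] Frack [-3.6  1.7] op 0.32
```

jog_arm --series '[{"dx": 0.0013, "dy": 0.0007, "dz": 0, "rx": 0, "ry": 0, "rz": 0, "gripper": 0.32}]'

```text
t: 10.4
eef_pos: [471.8, 337.3, 37.6]
tcp_rot: [-1.574, -0.0, -1.064]
ft_force: [-12.5, -4.8, 8.8]
opening: 0.322
```

jog_arm --series '[{"dx": 0.0013, "dy": 0.0007, "dz": 0, "rx": 0, "ry": 0, "rz": 0, "gripper": 0.32}]'

```text
t: 10.5
eef_pos: [471.9, 337.4, 37.6]
tcp_rot: [-1.577, -0.0, -1.063]
ft_force: [-17.9, -7.9, 14.4]
opening: 0.319
```

```bash
python3 g.py
```

```text
t 10.5 tcp [471.9 337.4  37.6] rack [-73.  140.6] yaw -60.93 rp [-90.3  -0. ] F [-17.9  -7.9  14.4] Frack [-19.5   1.8] op 0.32
```

jog_arm --series '[{"dx": -0.009, "dy": -0.005, "dz": 0, "rx": 0, "ry": 0, "rz": 0, "gripper": 0.32}, {"dx": -0.018, "dy": -0.01, "dz": 0, "rx": 0, "ry": 0, "rz": 0, "gripper": 0.32}, {"dx": 0, "dy": 0, "dz": 0.04, "rx": 0, "ry": 0, "rz": 0, "gripper": 0.32}, {"dx": 0, "dy": 0, "dz": 0.04, "rx": 0, "ry": 0, "rz": 0, "gripper": 0.32}]'

```text
t: 10.9
eef_pos: [446.6, 323.0, 117.9]
tcp_rot: [-1.573, -0.0, -1.064]
ft_force: [0.7, 1.2, -0.2]
opening: 0.319
```

```bash
python3 g.py -205 50 118 -205 50 34
python3 - <<'E'
from h import *
im=env.read_camera("side")[:,:,::-1]; crop("side",195,155,110,85,7,"s7.png",im)
E
```

```text
t 10.9 tcp [446.6 323.  117.9] rack [-102.2  140.3] yaw -60.96 rp [-90.1  -0. ] F [ 0.7  1.2 -0.2] Frack [1.2 0.7] op 0.32
to rack (-205.0, 50.0, 118.0) world [400.5 194.2 118. ] delta [-4.610e+01 -1.289e+02  1.000e-01]
to rack (-205.0, 50.0, 34.0) world [400.5 194.2  34. ] delta [  0.   0. -84.]
```

View pics/s7.png

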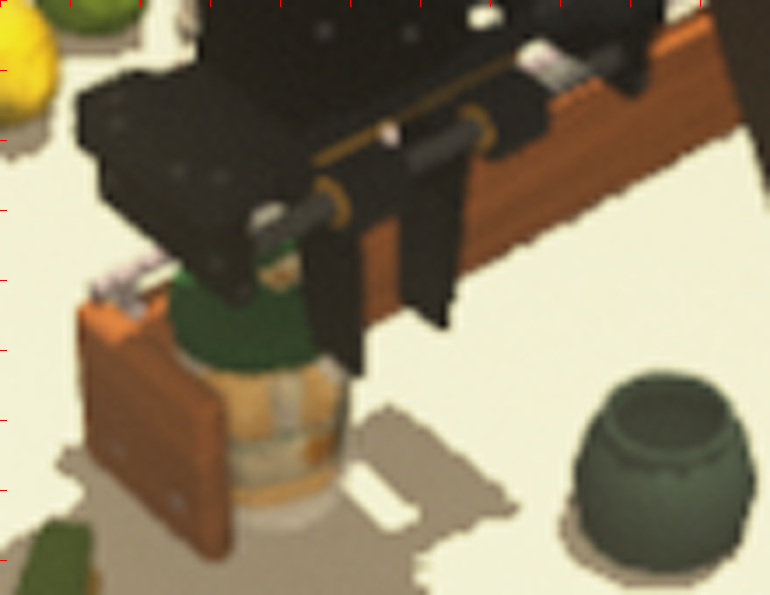

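jog_arm --series '[{"dx": -0.0154, "dy": -0.043, "dz": 0, "rx": 0, "ry": 0, "rz": 0, "gripper": 0.32}, {"dx": -0.0154, "dy": -0.043, "dz": 0, "rx": 0, "ry": 0, "rz": 0, "gripper": 0.32}, {"dx": -0.0154, "dy": -0.043, "dz": 0, "rx": 0, "ry": 0, "rz": 0, "gripper": 0.32}, {"dx": 0, "dy": 0, "dz": 0, "rx": 0, "ry": 0, "rz": 0, "gripper": 0.32}]'

```text
t: 11.35
eef_pos: [398.9, 191.2, 117.6]
tcp_rot: [-1.572, -0.0, -1.067]
ft_force: [-0.6, -0.0, 0.3]
opening: 0.32
```

```bash
python3 g.py -205 50 118 -205 50 34
python3 - <<'E'
from h import *
im=env.read_camera("side")[:,:,::-1]; crop("side",195,145,150,110,5,"s8.png",im)
im=env.read_camera("top")[:,:,::-1]; crop("top",190,140,180,130,4,"t8.png",im)
E
```

```text
t 11.35 tcp [398.9 191.2 117.6] rack [-207.8   48.2] yaw -61.11 rp [-90.1  -0. ] F [-0.6 -0.   0.3] Frack [-0.5  0.3] op 0.32
to rack (-205.0, 50.0, 118.0) world [400.5 194.2 118. ] delta [1.6 2.9 0.4]
to rack (-205.0, 50.0, 34.0) world [400.5 194.2  34. ] delta [  0.   0. -84.]
```

View pics/s8.png

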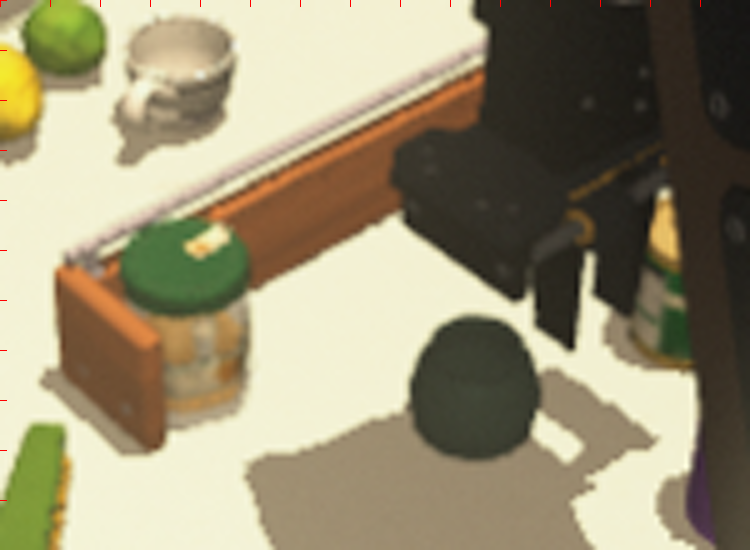

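View pics/t8.png

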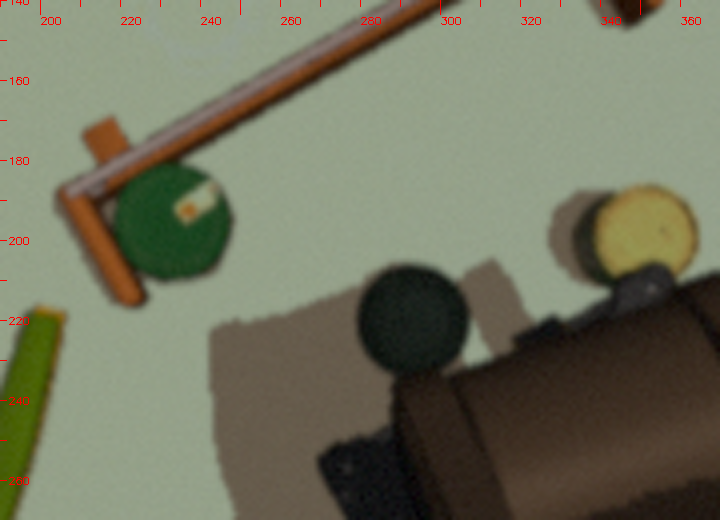

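jog_arm --series '[{"dx": 0, "dy": 0.002, "dz": -0.03, "rx": 0, "ry": 0, "rz": 0, "gripper": 0.32}, {"dx": 0, "dy": 0, "dz": -0.03, "rx": 0, "ry": 0, "rz": 0, "gripper": 0.32}, {"dx": 0, "dy": 0, "dz": -0.024, "rx": 0, "ry": 0, "rz": 0, "gripper": 0.32}, {"dx": 0, "dy": 0, "dz": 0, "rx": 0, "ry": 0, "rz": 0, "gripper": 0.32}]'

```text
t: 11.85
eef_pos: [400.5, 197.1, 31.4]
tcp_rot: [-1.574, 0.001, -1.063]
ft_force: [0.4, -0.0, 0.2]
opening: 0.32
```

```bash
python3 g.py -188 50 34
python3 - <<'E'
from h import *
im=env.read_camera("side")[:,:,::-1]; crop("side",195,145,150,110,5,"s9.png",im)
from g import R,O
X=px2w("top",233.25,195.5,84); print(X, R.T@(X[:2]-O))
E
```

```text
t 11.85 tcp [400.5 197.1  31.4] rack [-203.6   52.5] yaw -60.9 rp [-90.2   0. ] F [ 0.4 -0.   0.2] Frack [ 0.3 -0.2] op 0.32
to rack (-188.0, 50.0, 34.0) world [415.4 202.4  34. ] delta [14.8  5.3  2.6]
[502.28633438 352.66569902  84.        ] [-39.06605078 139.13935175]
```

View pics/s9.png

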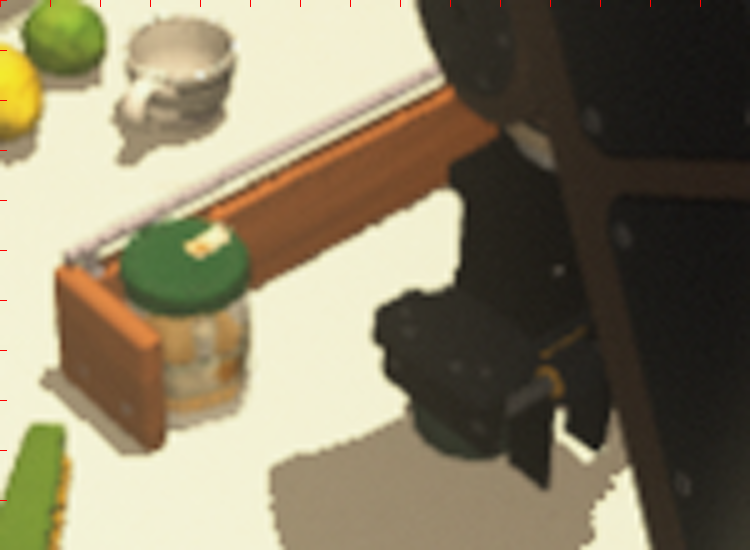

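jog_arm --series '[{"dx": 0.0087, "dy": 0.0049, "dz": 0, "rx": 0, "ry": 0, "rz": 0, "gripper": 0.32}, {"dx": 0.0044, "dy": 0.0024, "dz": 0, "rx": 0, "ry": 0, "rz": 0, "gripper": 0.32}, {"dx": 0.0044, "dy": 0.0024, "dz": 0, "rx": 0, "ry": 0, "rz": 0, "gripper": 0.32}, {"dx": 0.0044, "dy": 0.0024, "dz": 0, "rx": 0, "ry": 0, "rz": 0, "gripper": 0.32}, {"dx": 0.0044, "dy": 0.0024, "dz": 0, "rx": 0, "ry": 0, "rz": 0, "gripper": 0.32}, {"dx": 0.0044, "dy": 0.0024, "dz": 0, "rx": 0, "ry": 0, "rz": 0, "gripper": 0.32}]'

```text
t: 12.5
eef_pos: [431.9, 213.5, 33.9]
tcp_rot: [-1.571, -0.0, -1.064]
ft_force: [-2.6, -1.5, 2.4]
opening: 0.322
```

```bash
python3 g.py -110 76 34 -80 76 34
python3 - <<'E'
from h import *
im=env.read_camera("top")[:,:,::-1]; crop("top",190,140,180,130,4,"t9.png",im)
E
```

```text
t 12.5 tcp [431.9 213.5  33.9] rack [-168.2   51.7] yaw -60.95 rp [-90.  -0.] F [-2.6 -1.5  2.4] Frack [-3.1 -0.1] op 0.32
to rack (-110.0, 76.0, 34.0) world [470.9 263.   34. ] delta [39.  49.5  0.1]
to rack (-80.0, 76.0, 34.0) world [497.2 277.6  34. ] delta [26.2 14.6  0. ]
```

View pics/t9.png

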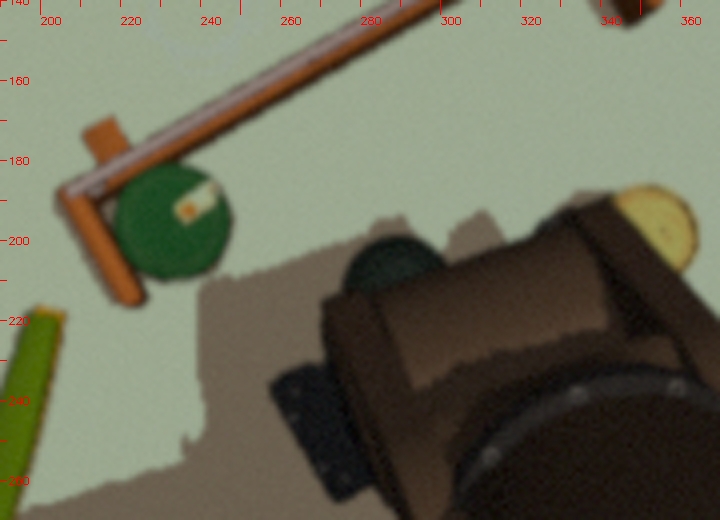

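jog_arm --series '[{"dx": 0.0038, "dy": 0.0038, "dz": 0, "rx": 0, "ry": 0, "rz": 0, "gripper": 0.32}, {"dx": 0.0038, "dy": 0.0038, "dz": 0, "rx": 0, "ry": 0, "rz": 0, "gripper": 0.32}, {"dx": 0.0038, "dy": 0.0038, "dz": 0, "rx": 0, "ry": 0, "rz": 0, "gripper": 0.32}, {"dx": 0.0038, "dy": 0.0038, "dz": 0, "rx": 0, "ry": 0, "rz": 0, "gripper": 0.32}, {"dx": 0.0038, "dy": 0.0038, "dz": 0, "rx": 0, "ry": 0, "rz": 0, "gripper": 0.32}, {"dx": 0.0038, "dy": 0.0038, "dz": 0, "rx": 0, "ry": 0, "rz": 0, "gripper": 0.32}, {"dx": 0.0038, "dy": 0.0038, "dz": 0, "rx": 0, "ry": 0, "rz": 0, "gripper": 0.32}, {"dx": 0.0038, "dy": 0.0038, "dz": 0, "rx": 0, "ry": 0, "rz": 0, "gripper": 0.32}, {"dx": 0.0038, "dy": 0.0038, "dz": 0, "rx": 0, "ry": 0, "rz": 0, "gripper": 0.32}, {"dx": 0.0038, "dy": 0.0038, "dz": 0, "rx": 0, "ry": 0, "rz": 0, "gripper": 0.32}]'

```text
t: 13.55
eef_pos: [470.0, 251.7, 33.6]
tcp_rot: [-1.571, -0.0, -1.064]
ft_force: [-0.7, -1.7, 1.5]
opening: 0.319
```

```bash
python3 g.py -85 76 34
python3 - <<'E'
from h import *
im=env.read_camera("side")[:,:,::-1]; crop("side",195,145,150,110,5,"s10.png",im)
im=env.read_camera("top")[:,:,::-1]; crop("top",190,140,180,130,4,"t10.png",im)
E
```

```text
t 13.55 tcp [470.  251.7  33.6] rack [-116.3   66.6] yaw -60.95 rp [-90.  -0.] F [-0.7 -1.7  1.5] Frack [-1.4 -1.1] op 0.32
to rack (-85.0, 76.0, 34.0) world [492.8 275.2  34. ] delta [22.8 23.4  0.4]
```

View pics/s10.png

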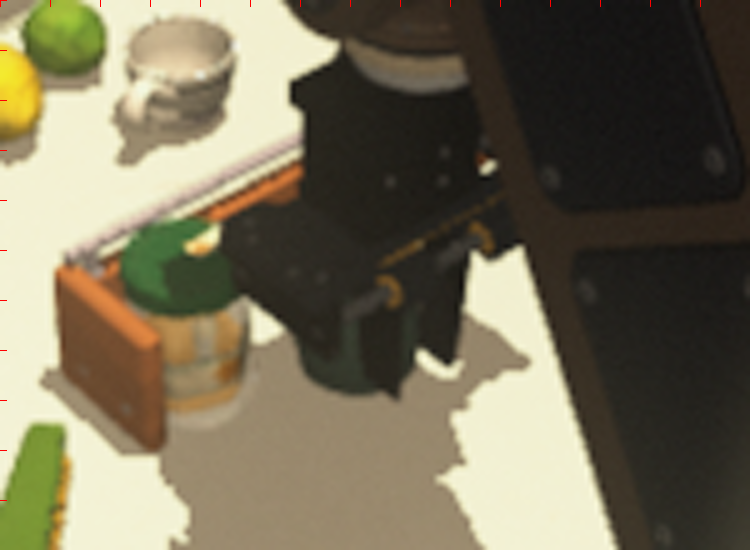

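View pics/t10.png

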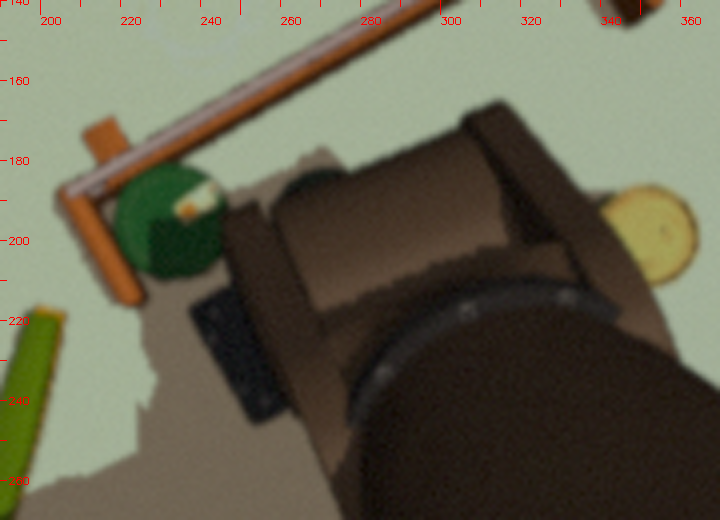

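jog_arm --series '[{"dx": 0.0038, "dy": 0.0038, "dz": 0, "rx": 0, "ry": 0, "rz": 0, "gripper": 0.32}, {"dx": 0.0038, "dy": 0.0038, "dz": 0, "rx": 0, "ry": 0, "rz": 0, "gripper": 0.32}, {"dx": 0.0038, "dy": 0.0038, "dz": 0, "rx": 0, "ry": 0, "rz": 0, "gripper": 0.32}, {"dx": 0.0038, "dy": 0.0038, "dz": 0, "rx": 0, "ry": 0, "rz": 0, "gripper": 0.32}, {"dx": 0.0038, "dy": 0.0038, "dz": 0, "rx": 0, "ry": 0, "rz": 0, "gripper": 0.32}, {"dx": 0.0038, "dy": 0.0038, "dz": 0, "rx": 0, "ry": 0, "rz": 0, "gripper": 0.32}, {"dx": 0.0026, "dy": 0.0015, "dz": 0, "rx": 0, "ry": 0, "rz": 0, "gripper": 0.32}, {"dx": 0.0026, "dy": 0.0015, "dz": 0, "rx": 0, "ry": 0, "rz": 0, "gripper": 0.32}]'

```text
t: 14.45
eef_pos: [497.8, 277.4, 33.6]
tcp_rot: [-1.571, -0.0, -1.064]
ft_force: [-0.8, -0.6, 0.4]
opening: 0.322
```

```bash
python3 g.py -72 76 34
```

```text
t 14.45 tcp [497.8 277.4  33.6] rack [-79.5  75.5] yaw -60.95 rp [-90.  -0.] F [-0.8 -0.6  0.4] Frack [-1.  -0.2] op 0.32
to rack (-72.0, 76.0, 34.0) world [504.2 281.5  34. ] delta [6.3 4.1 0.4]
```

jog_arm --series '[{"dx": 0.0017, "dy": 0.001, "dz": 0, "rx": 0, "ry": 0, "rz": 0, "gripper": 0.32}, {"dx": 0.0017, "dy": 0.001, "dz": 0, "rx": 0, "ry": 0, "rz": 0, "gripper": 0.32}]'

```text
t: 14.65
eef_pos: [501.2, 279.2, 33.6]
tcp_rot: [-1.571, -0.0, -1.064]
ft_force: [-0.8, -1.1, -0.4]
opening: 0.32
```

```bash
python3 g.py -72 76 34
```

```text
t 14.65 tcp [501.2 279.2  33.6] rack [-75.7  75.5] yaw -60.95 rp [-90.  -0.] F [-0.8 -1.1 -0.4] Frack [-1.2 -0.6] op 0.32
to rack (-72.0, 76.0, 34.0) world [504.2 281.5  34. ] delta [3.  2.3 0.4]
```

jog_arm --series '[{"dx": 0.0017, "dy": 0.001, "dz": 0, "rx": 0, "ry": 0, "rz": 0, "gripper": 0.32}, {"dx": 0.0013, "dy": 0.0007, "dz": 0, "rx": 0, "ry": 0, "rz": 0, "gripper": 0.32}]'

```text
t: 14.85
eef_pos: [503.6, 280.6, 33.5]
tcp_rot: [-1.572, 0.0, -1.064]
ft_force: [-6.3, -3.5, 2.7]
opening: 0.322
```

jog_arm --series '[{"dx": 0.0013, "dy": 0.0007, "dz": 0, "rx": 0, "ry": 0, "rz": 0, "gripper": 0.32}]'

```text
t: 14.95
eef_pos: [503.9, 280.9, 33.4]
tcp_rot: [-1.575, 0.0, -1.064]
ft_force: [-10.2, -6.6, 7.6]
opening: 0.322
```

jog_arm --series '[{"dx": 0.0013, "dy": 0.0007, "dz": 0, "rx": 0, "ry": 0, "rz": 0, "gripper": 0.32}]'

```text
t: 15.05
eef_pos: [504.1, 281.0, 33.3]
tcp_rot: [-1.578, 0.0, -1.064]
ft_force: [-13.6, -8.8, 10.5]
opening: 0.319
```

```bash
python3 g.py -72 76 34
```

```text
t 15.05 tcp [504.1 281.   33.3] rack [-72.2  75.6] yaw -60.94 rp [-90.4   0. ] F [-13.6  -8.8  10.5] Frack [-16.2  -1.1] op 0.32
to rack (-72.0, 76.0, 34.0) world [504.2 281.5  34. ] delta [0.  0.5 0.7]
```

jog_arm --series '[{"dx": -0.009, "dy": -0.005, "dz": 0, "rx": 0, "ry": 0, "rz": 0, "gripper": 0.32}, {"dx": -0.018, "dy": -0.01, "dz": 0, "rx": 0, "ry": 0, "rz": 0, "gripper": 0.32}, {"dx": 0, "dy": 0, "dz": 0.04, "rx": 0, "ry": 0, "rz": 0, "gripper": 0.32}, {"dx": 0, "dy": 0, "dz": 0.045, "rx": 0, "ry": 0, "rz": 0, "gripper": 0.32}]'

```text
t: 15.45
eef_pos: [478.8, 266.9, 118.7]
tcp_rot: [-1.573, 0.0, -1.064]
ft_force: [0.8, 0.3, 0.0]
opening: 0.319
```

```bash
python3 g.py -225 -95 118
```

```text
t 15.45 tcp [478.8 266.9 118.7] rack [-101.2   75.5] yaw -60.96 rp [-90.1   0. ] F [0.8 0.3 0. ] Frack [ 0.8 -0.1] op 0.32
to rack (-225.0, -95.0, 118.0) world [453.4  57.7 118. ] delta [ -25.4 -209.2   -0.7]
```

jog_arm --series '[{"dx": -0.0042, "dy": -0.035, "dz": 0, "rx": 0, "ry": 0, "rz": 4, "gripper": 0.32}, {"dx": -0.0042, "dy": -0.035, "dz": 0, "rx": 0, "ry": 0, "rz": 4, "gripper": 0.32}, {"dx": -0.0042, "dy": -0.035, "dz": 0, "rx": 0, "ry": 0, "rz": 4, "gripper": 0.32}, {"dx": -0.0042, "dy": -0.035, "dz": 0, "rx": 0, "ry": 0, "rz": 4, "gripper": 0.32}, {"dx": -0.0042, "dy": -0.035, "dz": 0, "rx": 0, "ry": 0, "rz": 4, "gripper": 0.32}, {"dx": -0.0042, "dy": -0.035, "dz": 0, "rx": 0, "ry": 0, "rz": 0, "gripper": 0.32}, {"dx": 0, "dy": 0, "dz": 0, "rx": 0, "ry": 0, "rz": 0, "gripper": 0.32}]'

```text
t: 16.15
eef_pos: [454.3, 54.5, 118.9]
tcp_rot: [-1.57, -0.001, -0.718]
ft_force: [-0.1, 1.2, -0.1]
opening: 0.318
```

```bash
python3 g.py -225 -95 34
python3 - <<'E'
from h import *
im=env.read_camera("side")[:,:,::-1]; crop("side",195,135,180,130,4,"s11.png",im)
im=env.read_camera("top")[:,:,::-1]; crop("top",195,110,180,150,4,"t11.png",im)
E
```

```text
t 16.15 tcp [454.3  54.5 118.9] rack [-225.8  -98.2] yaw -41.14 rp [-90.   -0.1] F [-0.1  1.2 -0.1] Frack [0.5 1.1] op 0.32
to rack (-225.0, -95.0, 34.0) world [453.4  57.7  34. ] delta [ -0.9   3.2 -84.9]
```

View pics/s11.png

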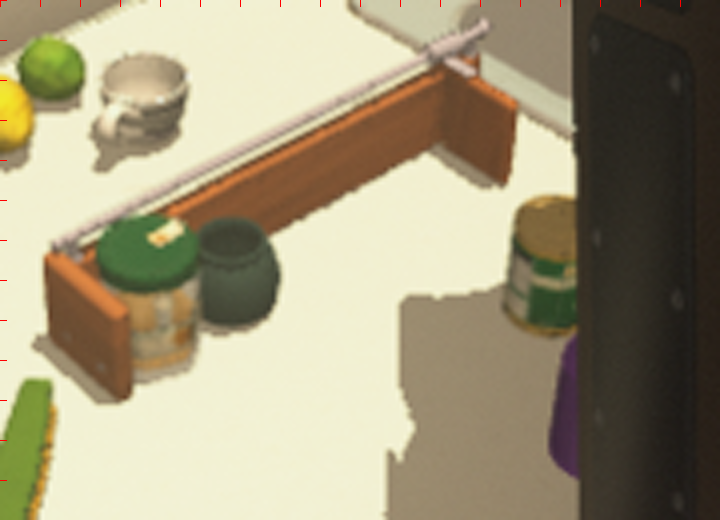

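View pics/t11.png

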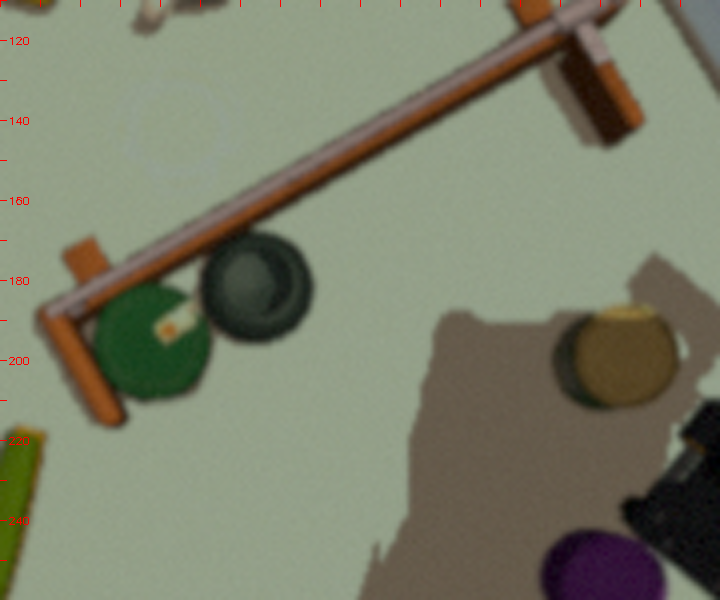

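jog_arm --series '[{"dx": -0.0019, "dy": 0.0035, "dz": -0.03, "rx": 0, "ry": 0, "rz": 0, "gripper": 0.32}, {"dx": 0, "dy": 0, "dz": -0.03, "rx": 0, "ry": 0, "rz": 0, "gripper": 0.32}, {"dx": 0, "dy": 0, "dz": -0.025, "rx": 0, "ry": 0, "rz": 0, "gripper": 0.32}, {"dx": 0, "dy": 0, "dz": 0, "rx": 0, "ry": 0, "rz": 0, "gripper": 0.32}]'

```text
t: 16.65
eef_pos: [451.6, 61.9, 31.6]
tcp_rot: [-1.573, 0.003, -0.713]
ft_force: [0.4, -0.3, 0.5]
opening: 0.321
```

```bash
python3 g.py -200 -85 34
python3 - <<'E'
from h import *
im=env.read_camera("top")[:,:,::-1]; crop("top",295,150,120,100,6,"t12.png",im)
E
```

```text
t 16.65 tcp [451.6  61.9  31.6] rack [-224.6  -90.5] yaw -40.88 rp [-90.1   0.2] F [ 0.4 -0.3  0.5] Frack [ 0.2 -0.5] op 0.32
to rack (-200.0, -85.0, 34.0) world [470.4  78.6  34. ] delta [18.8 16.7  2.4]
```

View pics/t12.png

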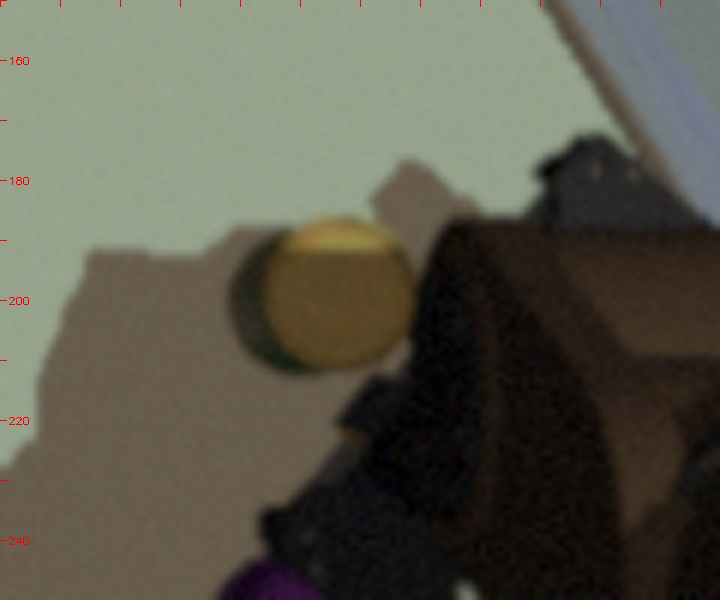

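jog_arm --series '[{"dx": 0.0039, "dy": 0.0045, "dz": 0, "rx": 0, "ry": 0, "rz": 0, "gripper": 0.32}, {"dx": 0.0039, "dy": 0.0045, "dz": 0, "rx": 0, "ry": 0, "rz": 0, "gripper": 0.32}, {"dx": 0.0026, "dy": 0.003, "dz": 0, "rx": 0, "ry": 0, "rz": 0, "gripper": 0.32}, {"dx": 0.0026, "dy": 0.003, "dz": 0, "rx": 0, "ry": 0, "rz": 0, "gripper": 0.32}, {"dx": 0.0026, "dy": 0.003, "dz": 0, "rx": 0, "ry": 0, "rz": 0, "gripper": 0.32}, {"dx": 0.0026, "dy": 0.003, "dz": 0, "rx": 0, "ry": 0, "rz": 0, "gripper": 0.32}, {"dx": 0.0026, "dy": 0.003, "dz": 0, "rx": 0, "ry": 0, "rz": 0, "gripper": 0.32}]'

```text
t: 17.4
eef_pos: [473.6, 85.0, 33.8]
tcp_rot: [-1.571, -0.0, -0.715]
ft_force: [-0.8, -0.8, 0.7]
opening: 0.317
```

```bash
python3 g.py -100 11 34
python3 - <<'E'
from h import *
im=env.read_camera("top")[:,:,::-1]; crop("top",295,150,120,100,6,"t13.png",im)
im=env.read_camera("side")[:,:,::-1]; crop("side",295,150,120,100,6,"s13.png",im)
E
```

```text
t 17.4 tcp [473.6  85.   33.8] rack [-194.1  -80.9] yaw -40.96 rp [-90.  -0.] F [-0.8 -0.8  0.7] Frack [-1.  -0.3] op 0.32
to rack (-100.0, 11.0, 34.0) world [511.2 211.1  34. ] delta [ 37.6 126.1   0.2]
```

View pics/t13.png

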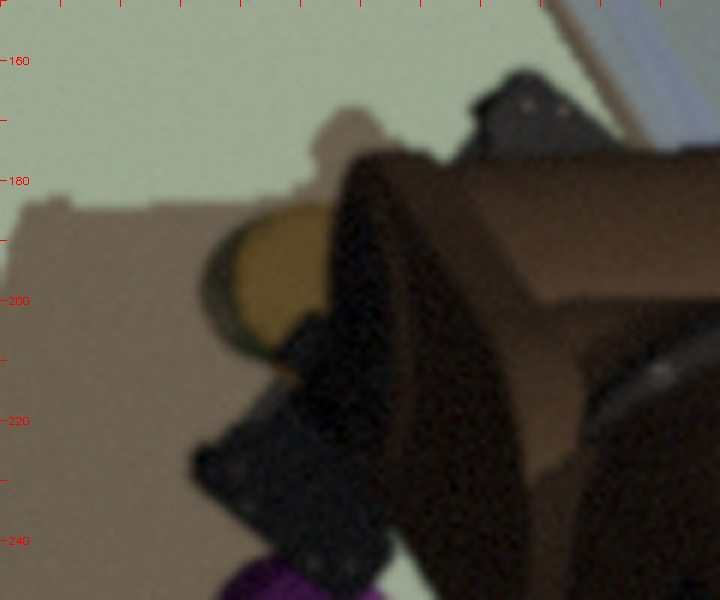

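View pics/s13.png

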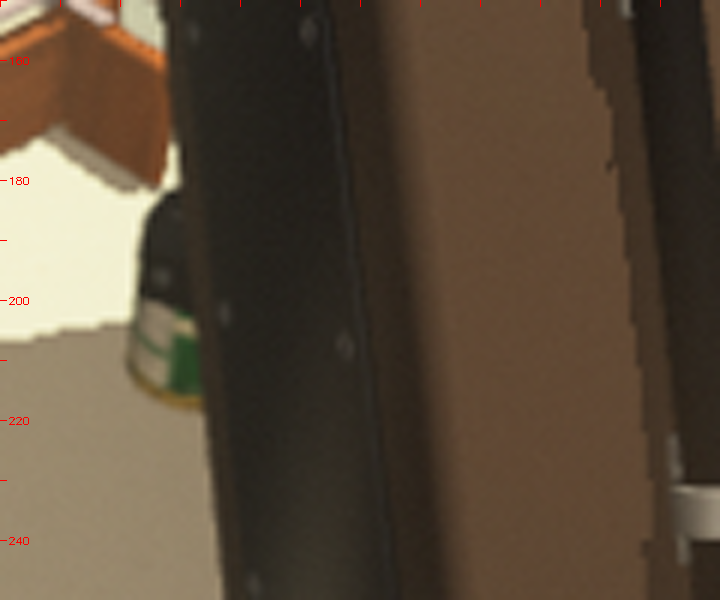

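jog_arm --series '[{"dx": 0.0023, "dy": 0.0055, "dz": 0, "rx": 0, "ry": 0, "rz": 0, "gripper": 0.32}, {"dx": 0.0023, "dy": 0.0055, "dz": 0, "rx": 0, "ry": 0, "rz": 0, "gripper": 0.32}, {"dx": 0.0023, "dy": 0.0055, "dz": 0, "rx": 0, "ry": 0, "rz": 0, "gripper": 0.32}, {"dx": 0.0023, "dy": 0.0055, "dz": 0, "rx": 0, "ry": 0, "rz": 0, "gripper": 0.32}, {"dx": 0.0023, "dy": 0.0055, "dz": 0, "rx": 0, "ry": 0, "rz": 0, "gripper": 0.32}, {"dx": 0.0023, "dy": 0.0055, "dz": 0, "rx": 0, "ry": 0, "rz": 0, "gripper": 0.32}, {"dx": 0.0023, "dy": 0.0055, "dz": 0, "rx": 0, "ry": 0, "rz": 0, "gripper": 0.32}, {"dx": 0.0023, "dy": 0.0055, "dz": 0, "rx": 0, "ry": 0, "rz": 0, "gripper": 0.32}, {"dx": 0.0023, "dy": 0.0055, "dz": 0, "rx": 0, "ry": 0, "rz": 0, "gripper": 0.32}, {"dx": 0.0023, "dy": 0.0055, "dz": 0, "rx": 0, "ry": 0, "rz": 0, "gripper": 0.32}]'

```text
t: 18.5
eef_pos: [496.6, 140.3, 33.7]
tcp_rot: [-1.571, -0.0, -0.715]
ft_force: [0.0, -0.3, 0.6]
opening: 0.321
```

```bash
python3 g.py -92 0 34
python3 - <<'E'
from h import *
im=env.read_camera("top")[:,:,::-1]; crop("top",235,120,150,120,5,"t14.png",im)
im=env.read_camera("side")[:,:,::-1]; crop("side",220,150,150,100,5,"s14.png",im)
E
```

```text
t 18.5 tcp [496.6 140.3  33.7] rack [-147.2  -43.8] yaw -40.95 rp [-90.  -0.] F [ 0.  -0.3  0.6] Frack [-0.1 -0.3] op 0.32
to rack (-92.0, 0.0, 34.0) world [523.6 205.3  34. ] delta [27.  65.1  0.3]
```

View pics/t14.png

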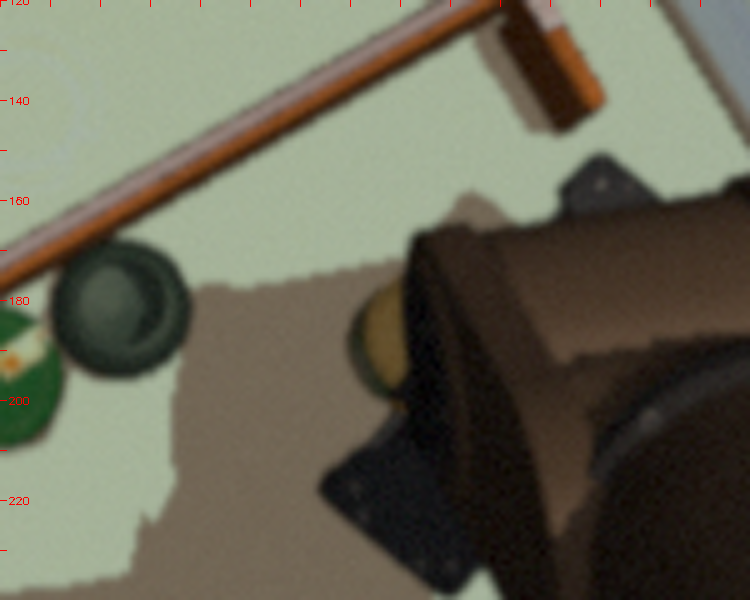

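View pics/s14.png

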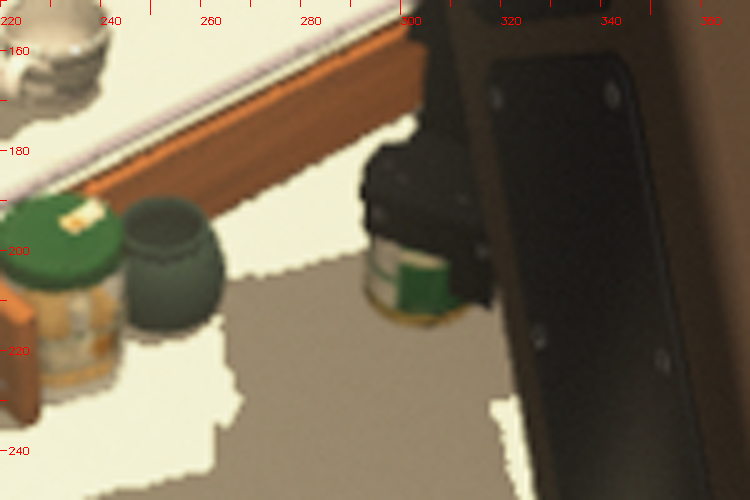

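jog_arm --series '[{"dx": 0.0023, "dy": 0.0055, "dz": 0, "rx": 0, "ry": 0, "rz": 0, "gripper": 0.32}, {"dx": 0.0023, "dy": 0.0055, "dz": 0, "rx": 0, "ry": 0, "rz": 0, "gripper": 0.32}, {"dx": 0.0023, "dy": 0.0055, "dz": 0, "rx": 0, "ry": 0, "rz": 0, "gripper": 0.32}, {"dx": 0.0023, "dy": 0.0055, "dz": 0, "rx": 0, "ry": 0, "rz": 0, "gripper": 0.32}, {"dx": 0.0023, "dy": 0.0055, "dz": 0, "rx": 0, "ry": 0, "rz": 0, "gripper": 0.32}, {"dx": 0.0023, "dy": 0.0055, "dz": 0, "rx": 0, "ry": 0, "rz": 0, "gripper": 0.32}, {"dx": 0.0023, "dy": 0.0055, "dz": 0, "rx": 0, "ry": 0, "rz": 0, "gripper": 0.32}, {"dx": 0.0023, "dy": 0.0055, "dz": 0, "rx": 0, "ry": 0, "rz": 0, "gripper": 0.32}, {"dx": 0.0023, "dy": 0.0055, "dz": 0, "rx": 0, "ry": 0, "rz": 0, "gripper": 0.32}, {"dx": 0.0023, "dy": 0.0055, "dz": 0, "rx": 0, "ry": 0, "rz": 0, "gripper": 0.32}]'

```text
t: 19.6
eef_pos: [519.6, 195.3, 33.7]
tcp_rot: [-1.571, -0.0, -0.715]
ft_force: [-0.3, -1.8, -0.1]
opening: 0.317
```

```bash
python3 g.py -68 -2 34
python3 - <<'E'
from h import *
im=env.read_camera("top")[:,:,::-1]; crop("top",235,120,150,120,5,"t15.png",im)
im=env.read_camera("side")[:,:,::-1]; crop("side",220,150,150,100,5,"s15.png",im)
E
```

```text
t 19.6 tcp [519.6 195.3  33.7] rack [-100.4   -6.9] yaw -40.95 rp [-90.  -0.] F [-0.3 -1.8 -0.1] Frack [-1.1 -1.5] op 0.32
to rack (-68.0, -2.0, 34.0) world [545.5 215.2  34. ] delta [26.  20.   0.3]
```

View pics/t15.png

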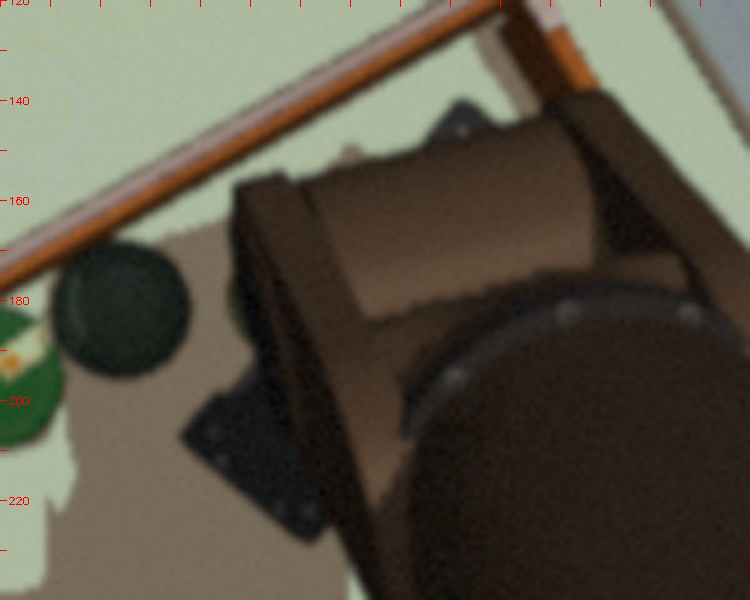

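View pics/s15.png

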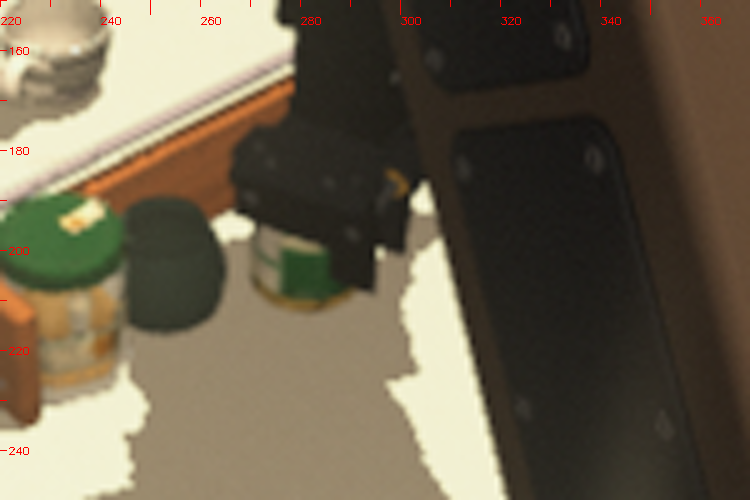

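jog_arm --series '[{"dx": 0.003, "dy": 0.0024, "dz": 0, "rx": 0, "ry": 0, "rz": 0, "gripper": 0.32}, {"dx": 0.003, "dy": 0.0024, "dz": 0, "rx": 0, "ry": 0, "rz": 0, "gripper": 0.32}, {"dx": 0.003, "dy": 0.0024, "dz": 0, "rx": 0, "ry": 0, "rz": 0, "gripper": 0.32}, {"dx": 0.003, "dy": 0.0024, "dz": 0, "rx": 0, "ry": 0, "rz": 0, "gripper": 0.32}, {"dx": 0.003, "dy": 0.0024, "dz": 0, "rx": 0, "ry": 0, "rz": 0, "gripper": 0.32}, {"dx": 0.003, "dy": 0.0024, "dz": 0, "rx": 0, "ry": 0, "rz": 0, "gripper": 0.32}, {"dx": 0.003, "dy": 0.0024, "dz": 0, "rx": 0, "ry": 0, "rz": 0, "gripper": 0.32}, {"dx": 0.0026, "dy": 0.0015, "dz": 0, "rx": 0, "ry": 0, "rz": 0, "gripper": 0.32}]'

```text
t: 20.5
eef_pos: [543.2, 213.3, 33.6]
tcp_rot: [-1.571, -0.0, -0.715]
ft_force: [-1.4, -0.2, 1.2]
opening: 0.319
```

```bash
python3 g.py -63 -1 34
```

```text
t 20.5 tcp [543.2 213.3  33.6] rack [-70.9  -2.6] yaw -40.94 rp [-90.  -0.] F [-1.4 -0.2  1.2] Frack [-1.3  0.5] op 0.32
to rack (-63.0, -1.0, 34.0) world [549.4 218.5  34. ] delta [6.2 5.2 0.4]
```

jog_arm --series '[{"dx": 0.0017, "dy": 0.001, "dz": 0, "rx": 0, "ry": 0, "rz": 0, "gripper": 0.32}, {"dx": 0.0017, "dy": 0.001, "dz": 0, "rx": 0, "ry": 0, "rz": 0, "gripper": 0.32}]'

```text
t: 20.7
eef_pos: [546.5, 215.2, 33.6]
tcp_rot: [-1.571, -0.0, -0.715]
ft_force: [-1.6, -1.1, -0.2]
opening: 0.322
```

```bash
python3 g.py -63 -1 34
```

```text
t 20.7 tcp [546.5 215.2  33.6] rack [-67.2  -2.5] yaw -40.95 rp [-90.  -0.] F [-1.6 -1.1 -0.2] Frack [-2.  -0.2] op 0.32
to rack (-63.0, -1.0, 34.0) world [549.4 218.5  34. ] delta [2.9 3.4 0.4]
```

jog_arm --series '[{"dx": 0.0017, "dy": 0.001, "dz": 0, "rx": 0, "ry": 0, "rz": 0, "gripper": 0.32}]'

```text
t: 20.8
eef_pos: [548.2, 216.2, 33.6]
tcp_rot: [-1.571, -0.0, -0.715]
ft_force: [-1.8, -1.0, -0.2]
opening: 0.319
```

jog_arm --series '[{"dx": 0.0013, "dy": 0.0007, "dz": 0, "rx": 0, "ry": 0, "rz": 0, "gripper": 0.32}]'

```text
t: 20.9
eef_pos: [548.9, 216.6, 33.5]
tcp_rot: [-1.572, 0.001, -0.715]
ft_force: [-7.1, -5.4, 4.3]
opening: 0.32
```

jog_arm --series '[{"dx": 0.0013, "dy": 0.0007, "dz": 0, "rx": 0, "ry": 0, "rz": 0, "gripper": 0.32}]'

```text
t: 21.0
eef_pos: [549.0, 216.7, 33.5]
tcp_rot: [-1.575, 0.002, -0.714]
ft_force: [-12.2, -9.0, 8.8]
opening: 0.321
```

```bash
python3 g.py -63 -1 34
```

```text
t 21.0 tcp [549.  216.7  33.5] rack [-64.3  -2.4] yaw -40.92 rp [-90.2   0.1] F [-12.2  -9.    8.8] Frack [-15.1  -1.9] op 0.32
to rack (-63.0, -1.0, 34.0) world [549.4 218.5  34. ] delta [0.4 1.8 0.5]
```

jog_arm --series '[{"dx": -0.009, "dy": -0.005, "dz": 0, "rx": 0, "ry": 0, "rz": 0, "gripper": 0.32}, {"dx": -0.018, "dy": -0.01, "dz": 0, "rx": 0, "ry": 0, "rz": 0, "gripper": 0.32}, {"dx": 0, "dy": 0, "dz": 0.04, "rx": 0, "ry": 0, "rz": 0, "gripper": 0.32}, {"dx": 0, "dy": 0, "dz": 0.045, "rx": 0, "ry": 0, "rz": 0, "gripper": 0.32}]'

```text
t: 21.4
eef_pos: [522.7, 202.1, 118.6]
tcp_rot: [-1.573, 0.002, -0.715]
ft_force: [0.5, -0.2, 0.6]
opening: 0.322
```

```bash
python3 g.py -36 -185 120
python3 - <<'E'
from h import *
print(px2w("side",371,98,0), env.state()["joints"])
im=env.read_camera("side")[:,:,::-1]; crop("side",195,135,180,130,4,"s16.png",im)
im=env.read_camera("top")[:,:,::-1]; crop("top",195,90,180,140,4,"t16.png",im)
E
```

```text
t 21.4 tcp [522.7 202.1 118.6] rack [-94.3  -2.4] yaw -40.97 rp [-90.1   0.1] F [ 0.5 -0.2  0.6] Frack [ 0.3 -0.4] op 0.32
to rack (-36.0, -185.0, 120.0) world [662.4  70.8 120. ] delta [ 139.7 -131.3    1.4]
[1057.60399262 -244.07531342    0.        ] [2.51001408e-01 5.33985363e-01 1.82711952e+00 4.44824949e-05
 7.83238461e-01 9.66108442e-01]
```

View pics/s16.png

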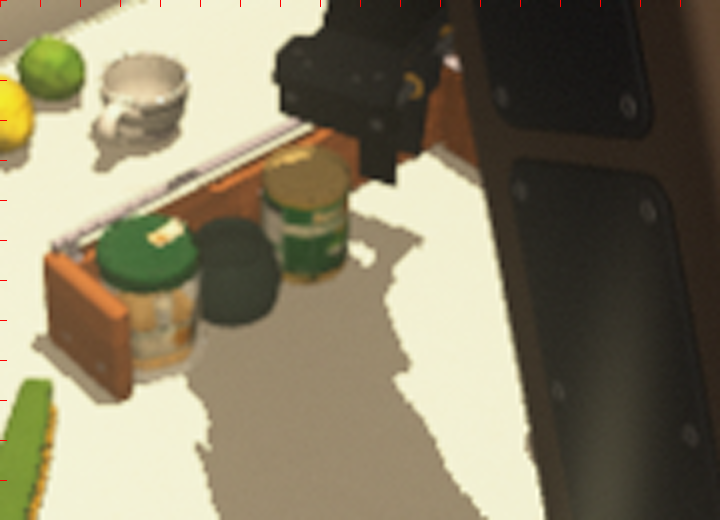

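View pics/t16.png

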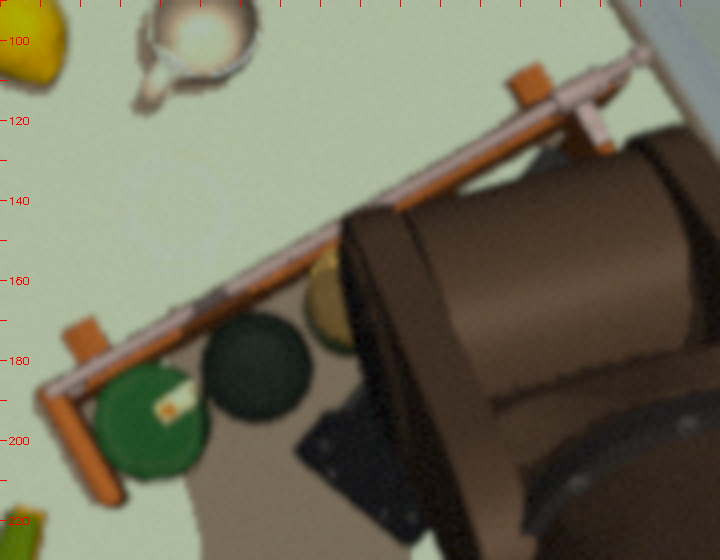

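All three now stand in a row against the board. Next, around to the outer side of the bookend.

jog_arm --series '[{"dx": 0.014, "dy": -0.013, "dz": 0, "rx": 0, "ry": 0, "rz": 7, "gripper": 0.32}, {"dx": 0.014, "dy": -0.013, "dz": 0, "rx": 0, "ry": 0, "rz": 7, "gripper": 0.32}, {"dx": 0.014, "dy": -0.013, "dz": 0, "rx": 0, "ry": 0, "rz": 7, "gripper": 0.32}, {"dx": 0.014, "dy": -0.013, "dz": 0, "rx": 0, "ry": 0, "rz": 7, "gripper": 0.32}, {"dx": 0.014, "dy": -0.013, "dz": 0, "rx": 0, "ry": 0, "rz": 7, "gripper": 0.32}, {"dx": 0.014, "dy": -0.013, "dz": 0, "rx": 0, "ry": 0, "rz": 7, "gripper": 0.32}, {"dx": 0.014, "dy": -0.013, "dz": 0, "rx": 0, "ry": 0, "rz": 7, "gripper": 0.32}, {"dx": 0.014, "dy": -0.013, "dz": 0, "rx": 0, "ry": 0, "rz": 7, "gripper": 0.32}, {"dx": 0.014, "dy": -0.013, "dz": 0, "rx": 0, "ry": 0, "rz": 7, "gripper": 0.32}, {"dx": 0.014, "dy": -0.014, "dz": 0, "rx": 0, "ry": 0, "rz": 7, "gripper": 0.32}, {"dx": 0, "dy": 0, "dz": 0, "rx": 0, "ry": 0, "rz": 0, "gripper": 0.32}]'

```text
t: 22.6
eef_pos: [664.8, 69.9, 117.9]
tcp_rot: [-1.571, -0.001, 0.508]
ft_force: [-0.6, -0.7, -0.9]
opening: 0.321
```

```bash
python3 g.py -36 -185 120 -36 -185 36
python3 - <<'E'
from h import *
im=env.read_camera("side")[:,:,::-1]; crop("side",195,115,180,140,4,"s17.png",im)
im=env.read_camera("top")[:,:,::-1]; crop("top",195,80,190,140,4,"t17.png",im)
E
```

```text
t 22.6 tcp [664.8  69.9 117.9] rack [ -34.3 -187. ] yaw 29.1 rp [-90.   -0.1] F [-0.6 -0.7 -0.9] Frack [-0.9 -0.3] op 0.32
to rack (-36.0, -185.0, 120.0) world [662.4  70.8 120. ] delta [-2.5  0.9  2.1]
to rack (-36.0, -185.0, 36.0) world [662.4  70.8  36. ] delta [  0.   0. -84.]
```

View pics/s17.png

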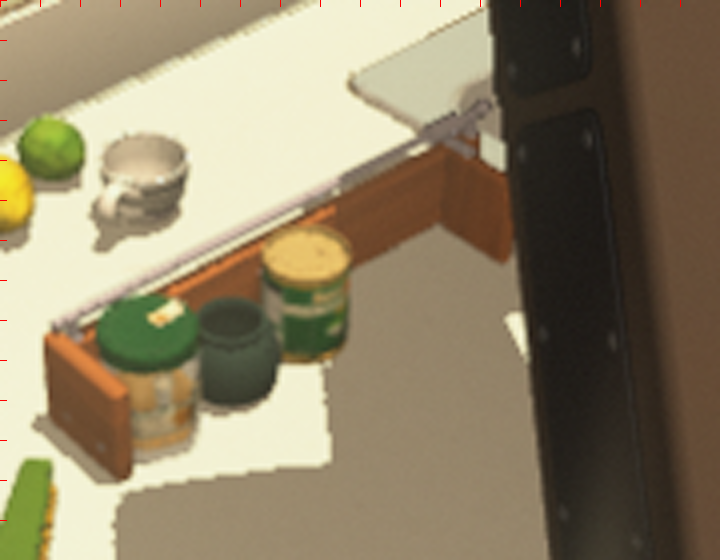

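View pics/t17.png

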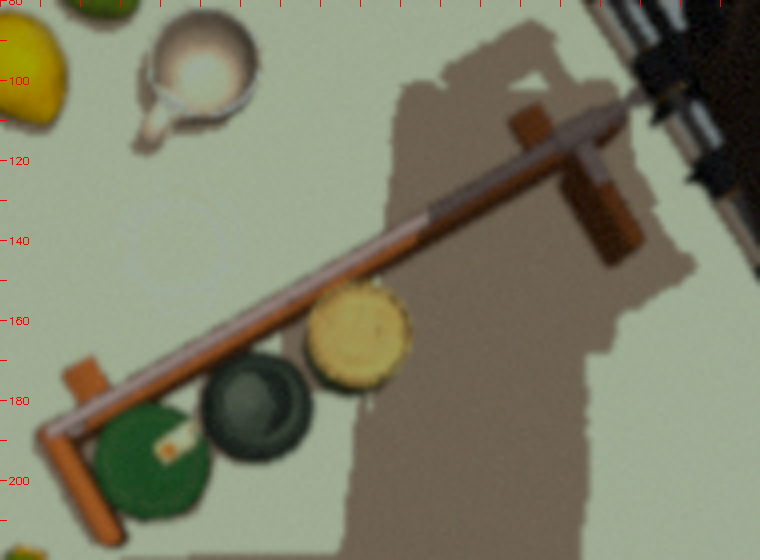

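jog_arm --series '[{"dx": -0.0026, "dy": -0.0015, "dz": -0.02, "rx": 0, "ry": 0, "rz": 0, "gripper": 0.32}, {"dx": 0, "dy": 0, "dz": -0.025, "rx": 0, "ry": 0, "rz": 0, "gripper": 0.32}, {"dx": 0, "dy": 0, "dz": -0.02, "rx": 0, "ry": 0, "rz": 0, "gripper": 0.32}, {"dx": 0, "dy": 0, "dz": -0.018, "rx": 0, "ry": 0, "rz": 0, "gripper": 0.32}, {"dx": 0, "dy": 0, "dz": 0, "rx": 0, "ry": 0, "rz": 0, "gripper": 0.32}]'

```text
t: 23.2
eef_pos: [659.2, 70.8, 33.4]
tcp_rot: [-1.569, 0.003, 0.505]
ft_force: [-0.3, 0.4, 0.4]
opening: 0.321
```

```bash
python3 g.py -36 -165 36
python3 - <<'E'
from h import *
im=env.read_camera("top")[:,:,::-1]; crop("top",295,80,120,90,6,"t18.png",im)
E
```

```text
t 23.2 tcp [659.2  70.8  33.4] rack [ -38.7 -183.5] yaw 28.96 rp [-89.9   0.2] F [-0.3  0.4  0.4] Frack [-0.1  0.5] op 0.32
to rack (-36.0, -165.0, 36.0) world [652.6  88.3  36. ] delta [-6.6 17.5  2.6]
```

View pics/t18.png

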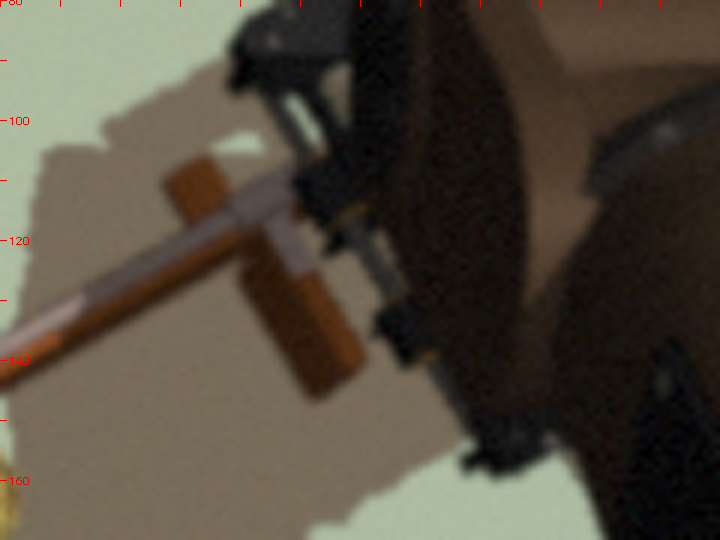

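jog_arm --series '[{"dx": -0.0024, "dy": 0.0044, "dz": 0, "rx": 0, "ry": 0, "rz": 0, "gripper": 0.32}, {"dx": -0.0024, "dy": 0.0044, "dz": 0, "rx": 0, "ry": 0, "rz": 0, "gripper": 0.32}, {"dx": -0.0024, "dy": 0.0044, "dz": 0, "rx": 0, "ry": 0, "rz": 0, "gripper": 0.32}, {"dx": -0.0024, "dy": 0.0044, "dz": 0, "rx": 0, "ry": 0, "rz": 0, "gripper": 0.32}, {"dx": -0.0024, "dy": 0.0044, "dz": 0, "rx": 0, "ry": 0, "rz": 0, "gripper": 0.32}]'

```text
t: 23.75
eef_pos: [649.2, 92.3, 36.2]
tcp_rot: [-1.571, -0.001, 0.507]
ft_force: [1.5, -1.5, 0.9]
opening: 0.32
```

```bash
python3 g.py -36 -145 36
```

```text
t 23.75 tcp [649.2  92.3  36.2] rack [ -37.  -159.8] yaw 29.04 rp [-90.   -0.1] F [ 1.5 -1.5  0.9] Frack [ 0.5 -2. ] op 0.32
to rack (-36.0, -145.0, 36.0) world [642.9 105.8  36. ] delta [-6.3 13.5 -0.2]
```

jog_arm --series '[{"dx": -0.0024, "dy": 0.0044, "dz": 0, "rx": 0, "ry": 0, "rz": 0, "gripper": 0.32}, {"dx": -0.0029, "dy": 0.0052, "dz": 0, "rx": 0, "ry": 0, "rz": 0, "gripper": 0.32}, {"dx": -0.0029, "dy": 0.0052, "dz": 0, "rx": 0, "ry": 0, "rz": 0, "gripper": 0.32}, {"dx": -0.0029, "dy": 0.0052, "dz": 0, "rx": 0, "ry": 0, "rz": 0, "gripper": 0.32}, {"dx": -0.0029, "dy": 0.0052, "dz": 0, "rx": 0, "ry": 0, "rz": 0, "gripper": 0.32}, {"dx": -0.0029, "dy": 0.0052, "dz": 0, "rx": 0, "ry": 0, "rz": 0, "gripper": 0.32}]'

```text
t: 24.35
eef_pos: [632.1, 122.9, 35.7]
tcp_rot: [-1.571, -0.0, 0.507]
ft_force: [2.5, -1.3, 0.5]
opening: 0.324
```

```bash
python3 g.py -36 -60 36
python3 - <<'E'
from h import *
im=env.read_camera("side")[:,:,::-1]; crop("side",195,115,180,140,4,"s19.png",im)
im=env.read_camera("top")[:,:,::-1]; crop("top",195,80,190,140,4,"t19.png",im)
E
```

```text
t 24.35 tcp [632.1 122.9  35.7] rack [ -37.2 -124.8] yaw 29.05 rp [-90.  -0.] F [ 2.5 -1.3  0.5] Frack [ 1.5 -2.4] op 0.32
to rack (-36.0, -60.0, 36.0) world [601.7 180.1  36. ] delta [-30.4  57.2   0.3]
```

View pics/s19.png

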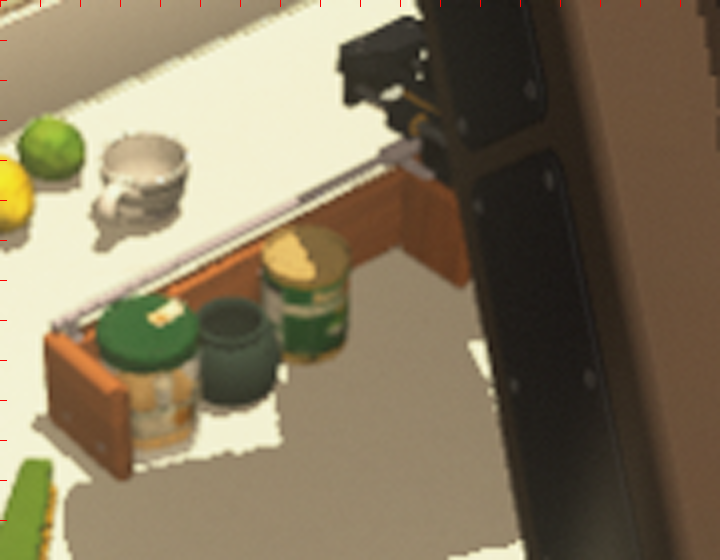

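View pics/t19.png

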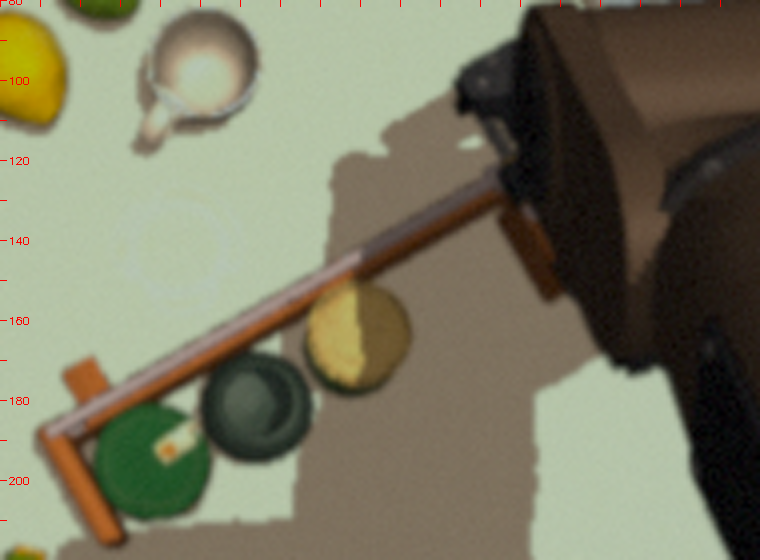

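The bookend slides well at about 2.5 N. Continuing.

jog_arm --series '[{"dx": -0.0029, "dy": 0.0052, "dz": 0, "rx": 0, "ry": 0, "rz": 0, "gripper": 0.32}, {"dx": -0.0029, "dy": 0.0052, "dz": 0, "rx": 0, "ry": 0, "rz": 0, "gripper": 0.32}, {"dx": -0.0029, "dy": 0.0052, "dz": 0, "rx": 0, "ry": 0, "rz": 0, "gripper": 0.32}, {"dx": -0.0029, "dy": 0.0052, "dz": 0, "rx": 0, "ry": 0, "rz": 0, "gripper": 0.32}, {"dx": -0.0029, "dy": 0.0052, "dz": 0, "rx": 0, "ry": 0, "rz": 0, "gripper": 0.32}, {"dx": -0.0029, "dy": 0.0052, "dz": 0, "rx": 0, "ry": 0, "rz": 0, "gripper": 0.32}, {"dx": -0.0029, "dy": 0.0052, "dz": 0, "rx": 0, "ry": 0, "rz": 0, "gripper": 0.32}, {"dx": -0.0029, "dy": 0.0052, "dz": 0, "rx": 0, "ry": 0, "rz": 0, "gripper": 0.32}, {"dx": -0.0029, "dy": 0.0052, "dz": 0, "rx": 0, "ry": 0, "rz": 0, "gripper": 0.32}, {"dx": -0.0029, "dy": 0.0052, "dz": 0, "rx": 0, "ry": 0, "rz": 0, "gripper": 0.32}, {"dx": -0.0029, "dy": 0.0052, "dz": 0, "rx": 0, "ry": 0, "rz": 0, "gripper": 0.32}]'

```text
t: 25.55
eef_pos: [600.1, 180.1, 35.7]
tcp_rot: [-1.571, -0.0, 0.507]
ft_force: [2.3, -2.6, -1.1]
opening: 0.319
```

```bash
python3 g.py
```

```text
t 25.55 tcp [600.1 180.1  35.7] rack [-37.4 -59.3] yaw 29.05 rp [-90.  -0.] F [ 2.3 -2.6 -1.1] Frack [ 0.7 -3.4] op 0.32
```

jog_arm --series '[{"dx": -0.0019, "dy": 0.0035, "dz": 0, "rx": 0, "ry": 0, "rz": 0, "gripper": 0.32}, {"dx": -0.0019, "dy": 0.0035, "dz": 0, "rx": 0, "ry": 0, "rz": 0, "gripper": 0.32}, {"dx": -0.0019, "dy": 0.0035, "dz": 0, "rx": 0, "ry": 0, "rz": 0, "gripper": 0.32}]'

```text
t: 25.85
eef_pos: [594.5, 190.3, 35.7]
tcp_rot: [-1.571, -0.0, 0.507]
ft_force: [2.0, -0.9, -1.7]
opening: 0.322
```

```bash
python3 g.py
python3 - <<'E'
from h import *
im=env.read_camera("side")[:,:,::-1]; crop("side",195,135,130,100,6,"s20.png",im)
im=env.read_camera("top")[:,:,::-1]; crop("top",195,100,130,100,6,"t20.png",im)
E
```

```text
t 25.85 tcp [594.5 190.3  35.7] rack [-37.3 -47.5] yaw 29.05 rp [-90.  -0.] F [ 2.  -0.9 -1.7] Frack [ 1.3 -1.8] op 0.32
```

View pics/s20.png

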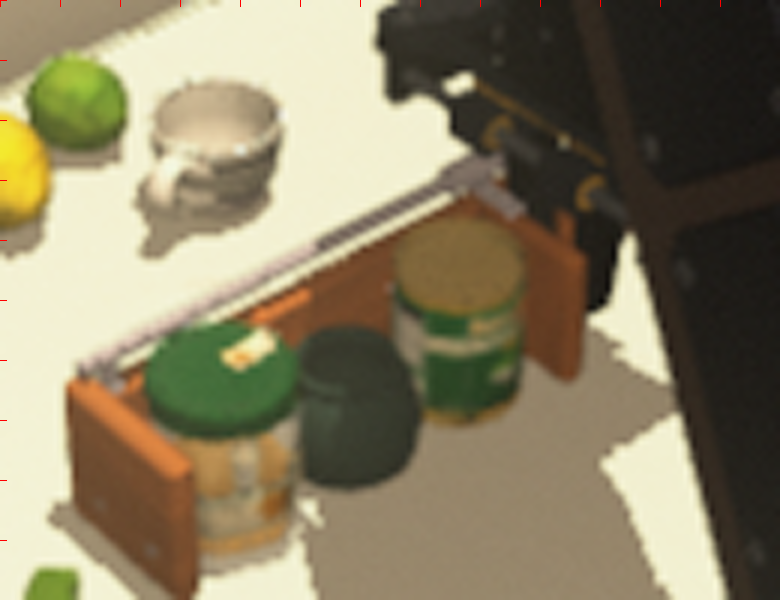

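View pics/t20.png

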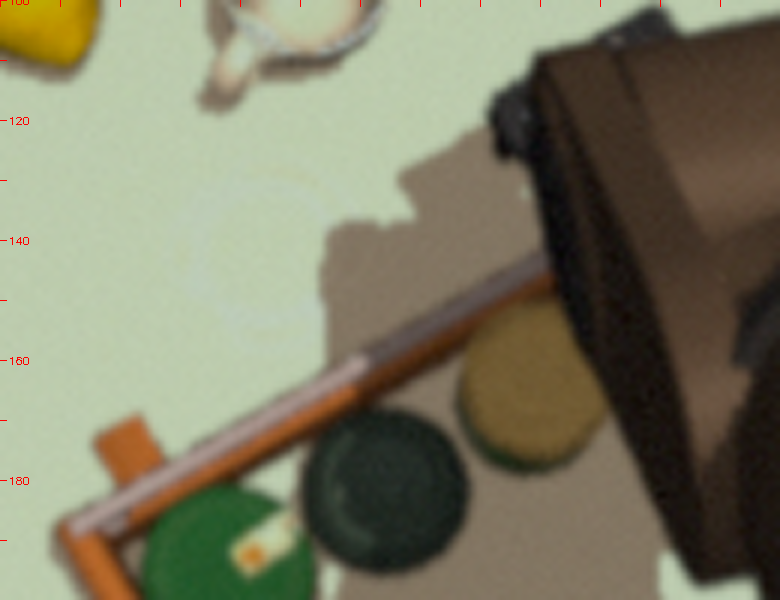

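jog_arm --series '[{"dx": -0.001, "dy": 0.0017, "dz": 0, "rx": 0, "ry": 0, "rz": 0, "gripper": 0.32}, {"dx": -0.001, "dy": 0.0017, "dz": 0, "rx": 0, "ry": 0, "rz": 0, "gripper": 0.32}, {"dx": -0.001, "dy": 0.0017, "dz": 0, "rx": 0, "ry": 0, "rz": 0, "gripper": 0.32}, {"dx": -0.001, "dy": 0.0017, "dz": 0, "rx": 0, "ry": 0, "rz": 0, "gripper": 0.32}]'

```text
t: 26.35
eef_pos: [590.8, 196.9, 35.7]
tcp_rot: [-1.571, -0.001, 0.507]
ft_force: [2.0, -2.1, -0.3]
opening: 0.318
```

jog_arm --series '[{"dx": -0.001, "dy": 0.0017, "dz": 0, "rx": 0, "ry": 0, "rz": 0, "gripper": 0.32}]'

```text
t: 26.45
eef_pos: [589.8, 198.7, 35.7]
tcp_rot: [-1.571, -0.001, 0.507]
ft_force: [3.4, -2.7, -0.7]
opening: 0.318
```

jog_arm --series '[{"dx": -0.001, "dy": 0.0017, "dz": 0, "rx": 0, "ry": 0, "rz": 0, "gripper": 0.32}]'

```text
t: 26.55
eef_pos: [588.9, 200.3, 35.7]
tcp_rot: [-1.571, -0.001, 0.507]
ft_force: [3.7, -3.2, -0.8]
opening: 0.323
```

```bash
python3 g.py
```

```text
t 26.55 tcp [588.9 200.3  35.7] rack [-37.3 -36.1] yaw 29.04 rp [-90.  -0.] F [ 3.7 -3.2 -0.8] Frack [ 1.7 -4.6] op 0.32
```

jog_arm --series '[{"dx": -0.0007, "dy": 0.0013, "dz": 0, "rx": 0, "ry": 0, "rz": 0, "gripper": 0.32}]'

```text
t: 26.65
eef_pos: [588.2, 201.6, 35.7]
tcp_rot: [-1.571, -0.001, 0.507]
ft_force: [4.8, -5.0, -0.8]
opening: 0.318
```

jog_arm --series '[{"dx": -0.0007, "dy": 0.0013, "dz": 0, "rx": 0, "ry": 0, "rz": 0, "gripper": 0.32}]'

```text
t: 26.75
eef_pos: [587.7, 202.5, 35.8]
tcp_rot: [-1.572, -0.001, 0.507]
ft_force: [6.5, -11.0, -1.1]
opening: 0.324
```

```bash
python3 g.py
python3 - <<'E'
from h import *
im=env.read_camera("side")[:,:,::-1]; crop("side",195,135,130,100,6,"s21.png",im)
im=env.read_camera("top")[:,:,::-1]; crop("top",195,100,130,100,6,"t21.png",im)
E
```

```text
t 26.75 tcp [587.7 202.5  35.8] rack [-37.3 -33.6] yaw 29.04 rp [-90.1  -0. ] F [  6.5 -11.   -1.1] Frack [  0.4 -12.8] op 0.32
```

View pics/s21.png

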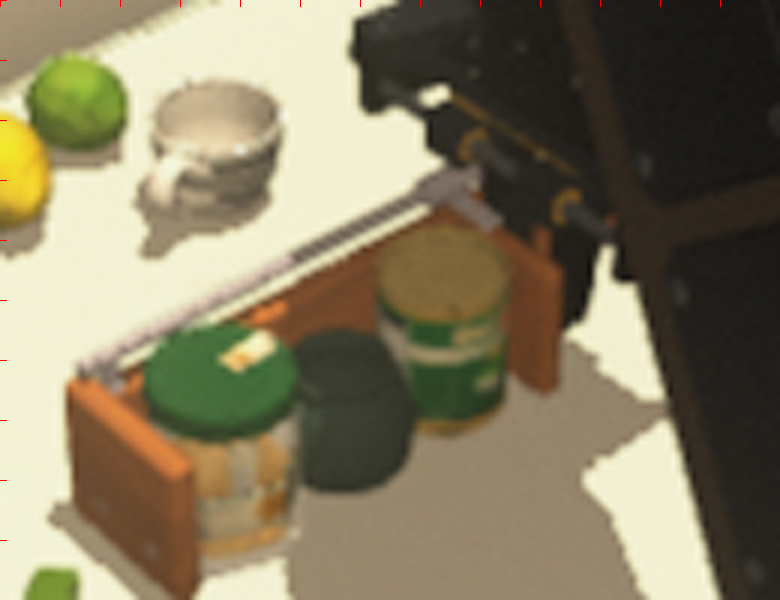

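View pics/t21.png

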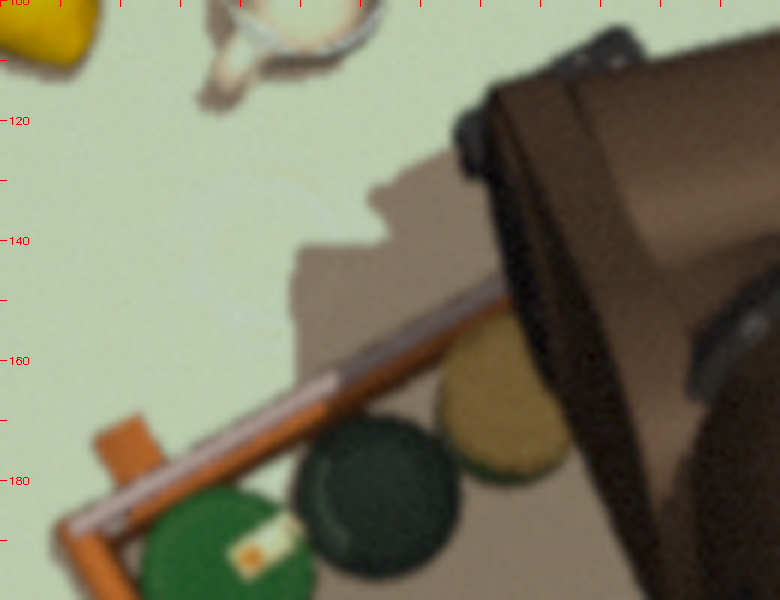

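jog_arm --series '[{"dx": 0.0049, "dy": -0.0087, "dz": 0, "rx": 0, "ry": 0, "rz": 0, "gripper": 0.32}, {"dx": 0.01, "dy": -0.0175, "dz": 0, "rx": 0, "ry": 0, "rz": 0, "gripper": 0.32}, {"dx": 0, "dy": 0, "dz": 0.04, "rx": 0, "ry": 0, "rz": 0, "gripper": 0.32}, {"dx": 0, "dy": 0, "dz": 0.045, "rx": 0, "ry": 0, "rz": 0, "gripper": 0.32}, {"dx": 0.02, "dy": -0.035, "dz": 0.03, "rx": 0, "ry": 0, "rz": 0, "gripper": 0.32}, {"dx": 0.02, "dy": -0.035, "dz": 0.03, "rx": 0, "ry": 0, "rz": 0, "gripper": 0.32}, {"dx": 0.01, "dy": -0.035, "dz": 0.03, "rx": 0, "ry": 0, "rz": 0, "gripper": 0.32}]'

```text
t: 27.55
eef_pos: [652.5, 70.8, 211.7]
tcp_rot: [-1.57, -0.0, 0.508]
ft_force: [0.9, -0.6, -0.5]
opening: 0.319
```

```bash
python3 g.py
python3 - <<'E'
from h import *
im=env.read_camera("side")[:,:,::-1]; crop("side",200,150,110,85,7,"s22.png",im)
im=env.read_camera("top")[:,:,::-1]; crop("top",200,125,110,85,7,"t22.png",im)
E
```

```text
t 27.55 tcp [652.5  70.8 211.7] rack [ -44.6 -180.2] yaw 29.09 rp [-90.  -0.] F [ 0.9 -0.6 -0.5] Frack [ 0.5 -1. ] op 0.32
```

View pics/s22.png

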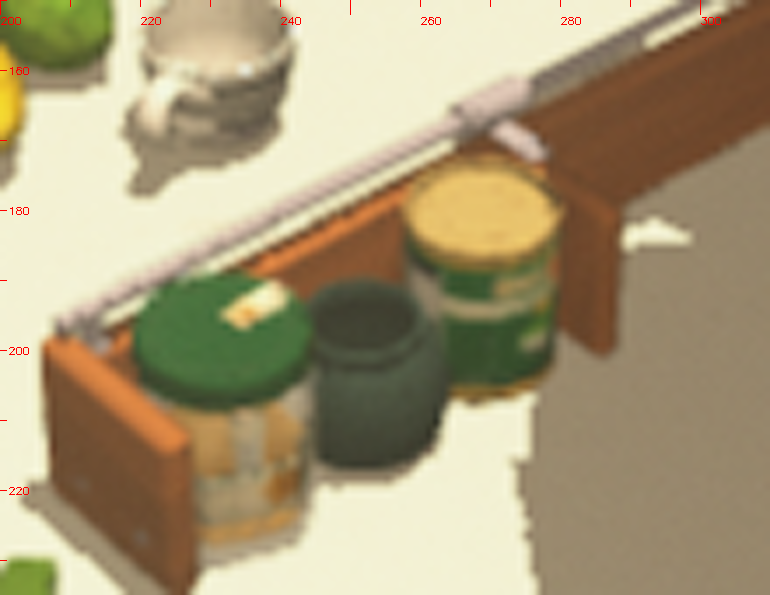

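View pics/t22.png

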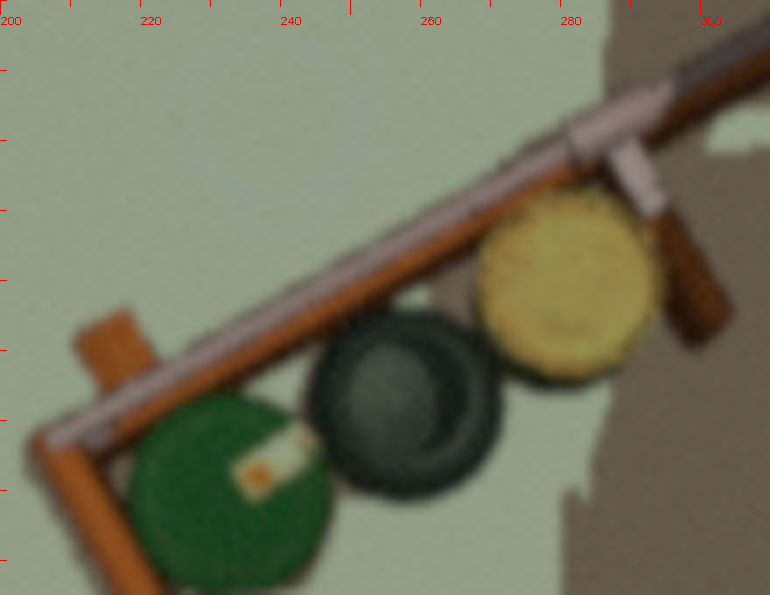

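The top view shows the pot's back edge (≈(400,310)) drawn a few mm off the board's foot line, so the squeeze walked it out. I'll re-seat the pot, and then check the other two, from the front.

jog_arm --series '[{"dx": -0.017, "dy": 0.0173, "dz": 0, "rx": 0, "ry": 0, "rz": -8.2, "gripper": 0.32}, {"dx": -0.017, "dy": 0.0173, "dz": 0, "rx": 0, "ry": 0, "rz": -8.2, "gripper": 0.32}, {"dx": -0.017, "dy": 0.0173, "dz": 0, "rx": 0, "ry": 0, "rz": -8.2, "gripper": 0.32}, {"dx": -0.017, "dy": 0.0173, "dz": 0, "rx": 0, "ry": 0, "rz": -8.2, "gripper": 0.32}, {"dx": -0.017, "dy": 0.0173, "dz": 0, "rx": 0, "ry": 0, "rz": -8.2, "gripper": 0.32}, {"dx": -0.017, "dy": 0.0173, "dz": 0, "rx": 0, "ry": 0, "rz": -8.2, "gripper": 0.32}, {"dx": -0.017, "dy": 0.0173, "dz": 0, "rx": 0, "ry": 0, "rz": -8.2, "gripper": 0.32}, {"dx": -0.017, "dy": 0.0173, "dz": 0, "rx": 0, "ry": 0, "rz": -8.2, "gripper": 0.32}, {"dx": -0.017, "dy": 0.0173, "dz": 0, "rx": 0, "ry": 0, "rz": -8.2, "gripper": 0.32}, {"dx": -0.017, "dy": 0.0173, "dz": 0, "rx": 0, "ry": 0, "rz": -8.2, "gripper": 0.32}, {"dx": -0.017, "dy": 0.0173, "dz": 0, "rx": 0, "ry": 0, "rz": -8.0, "gripper": 0.32}, {"dx": 0, "dy": 0, "dz": -0.03, "rx": 0, "ry": 0, "rz": 0, "gripper": 0.32}]'

```text
t: 28.85
eef_pos: [463.6, 264.8, 182.1]
tcp_rot: [-1.567, 0.0, -1.067]
ft_force: [0.9, 0.8, -1.1]
opening: 0.322
```

```bash
python3 g.py -112 76 120 -112 76 34
python3 - <<'E'
from h import *
im=env.read_camera("top")[:,:,::-1]; crop("top",200,125,110,85,7,"t23.png",im)
E
```

```text
t 28.85 tcp [463.6 264.8 182.1] rack [-115.6   81.1] yaw -61.13 rp [-89.8   0. ] F [ 0.9  0.8 -1.1] Frack [1.2 0.3] op 0.32
to rack (-112.0, 76.0, 120.0) world [469.2 262.1 120. ] delta [  5.6  -2.7 -62.1]
to rack (-112.0, 76.0, 34.0) world [469.2 262.1  34. ] delta [  0.   0. -86.]
```

View pics/t23.png

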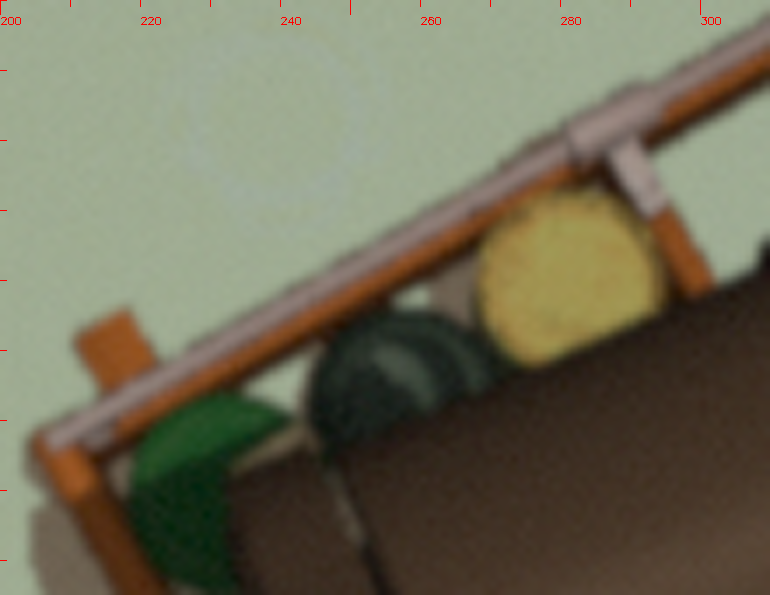

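jog_arm --series '[{"dx": 0.0025, "dy": -0.004, "dz": -0.035, "rx": 0, "ry": 0, "rz": 0, "gripper": 0.32}, {"dx": 0, "dy": 0, "dz": -0.035, "rx": 0, "ry": 0, "rz": 0, "gripper": 0.32}, {"dx": 0, "dy": 0, "dz": -0.03, "rx": 0, "ry": 0, "rz": 0, "gripper": 0.32}, {"dx": 0, "dy": 0, "dz": -0.03, "rx": 0, "ry": 0, "rz": 0, "gripper": 0.32}, {"dx": 0, "dy": 0, "dz": -0.018, "rx": 0, "ry": 0, "rz": 0, "gripper": 0.32}, {"dx": 0, "dy": 0, "dz": 0, "rx": 0, "ry": 0, "rz": 0, "gripper": 0.32}]'

```text
t: 29.5
eef_pos: [465.8, 257.8, 30.1]
tcp_rot: [-1.576, 0.001, -1.063]
ft_force: [-0.5, -0.7, 0.5]
opening: 0.32
```

```bash
python3 g.py -84 77 34
```

```text
t 29.5 tcp [465.8 257.8  30.1] rack [-117.    73.9] yaw -60.93 rp [-90.3   0. ] F [-0.5 -0.7  0.5] Frack [-0.8 -0.4] op 0.32
to rack (-84.0, 77.0, 34.0) world [493.2 276.5  34. ] delta [27.4 18.7  3.9]
```

jog_arm --series '[{"dx": 0.0065, "dy": 0.0048, "dz": 0, "rx": 0, "ry": 0, "rz": 0, "gripper": 0.32}, {"dx": 0.0065, "dy": 0.0044, "dz": 0, "rx": 0, "ry": 0, "rz": 0, "gripper": 0.32}, {"dx": 0.0065, "dy": 0.0044, "dz": 0, "rx": 0, "ry": 0, "rz": 0, "gripper": 0.32}, {"dx": 0.0044, "dy": 0.0028, "dz": 0, "rx": 0, "ry": 0, "rz": 0, "gripper": 0.32}, {"dx": 0.0026, "dy": 0.0015, "dz": 0, "rx": 0, "ry": 0, "rz": 0, "gripper": 0.32}]'

```text
t: 30.0
eef_pos: [494.6, 276.7, 32.8]
tcp_rot: [-1.57, -0.0, -1.064]
ft_force: [0.0, -0.2, 0.9]
opening: 0.318
```

```bash
python3 g.py -72 77 34
```

```text
t 30.0 tcp [494.6 276.7  32.8] rack [-82.7  76.5] yaw -60.94 rp [-89.9  -0. ] F [ 0.  -0.2  0.9] Frack [-0.1 -0.2] op 0.32
to rack (-72.0, 77.0, 34.0) world [503.7 282.4  34. ] delta [9.1 5.7 1.2]
```

jog_arm --series '[{"dx": 0.0017, "dy": 0.001, "dz": 0, "rx": 0, "ry": 0, "rz": 0, "gripper": 0.32}]'

```text
t: 30.1
eef_pos: [495.9, 277.4, 32.6]
tcp_rot: [-1.571, -0.0, -1.064]
ft_force: [-0.6, -0.9, -0.6]
opening: 0.321
```

jog_arm --series '[{"dx": 0.0017, "dy": 0.001, "dz": 0, "rx": 0, "ry": 0, "rz": 0, "gripper": 0.32}]'

```text
t: 30.2
eef_pos: [497.3, 278.3, 32.4]
tcp_rot: [-1.571, -0.0, -1.064]
ft_force: [0.3, 0.2, -0.2]
opening: 0.321
```

```bash
python3 g.py -72 77 34
```

```text
t 30.2 tcp [497.3 278.3  32.4] rack [-79.5  76.5] yaw -60.95 rp [-90.  -0.] F [ 0.3  0.2 -0.2] Frack [0.4 0.1] op 0.32
to rack (-72.0, 77.0, 34.0) world [503.7 282.4  34. ] delta [6.4 4.1 1.6]
```

jog_arm --series '[{"dx": 0.0017, "dy": 0.001, "dz": 0, "rx": 0, "ry": 0, "rz": 0, "gripper": 0.32}]'

```text
t: 30.3
eef_pos: [499.0, 279.2, 32.4]
tcp_rot: [-1.571, -0.0, -1.064]
ft_force: [-0.1, -0.9, 0.2]
opening: 0.323
```

jog_arm --series '[{"dx": 0.0017, "dy": 0.001, "dz": 0, "rx": 0, "ry": 0, "rz": 0, "gripper": 0.32}]'

```text
t: 30.4
eef_pos: [500.8, 280.2, 32.4]
tcp_rot: [-1.571, -0.0, -1.064]
ft_force: [-0.3, 0.7, -0.1]
opening: 0.317
```

jog_arm --series '[{"dx": 0.0013, "dy": 0.0007, "dz": 0, "rx": 0, "ry": 0, "rz": 0, "gripper": 0.32}]'

```text
t: 30.5
eef_pos: [501.6, 280.7, 32.2]
tcp_rot: [-1.572, -0.0, -1.064]
ft_force: [-3.7, -1.5, 0.6]
opening: 0.322
```

```bash
python3 g.py -72 77 34
```

```text
t 30.5 tcp [501.6 280.7  32.2] rack [-74.6  76.6] yaw -60.95 rp [-90.1  -0. ] F [-3.7 -1.5  0.6] Frack [-3.9  0.5] op 0.32
to rack (-72.0, 77.0, 34.0) world [503.7 282.4  34. ] delta [2.1 1.6 1.8]
```

jog_arm --series '[{"dx": 0.0013, "dy": 0.0007, "dz": 0, "rx": 0, "ry": 0, "rz": 0, "gripper": 0.32}]'

```text
t: 30.6
eef_pos: [502.2, 281.3, 32.1]
tcp_rot: [-1.574, 0.0, -1.064]
ft_force: [-7.1, -3.1, 3.6]
opening: 0.32
```

jog_arm --series '[{"dx": 0.0013, "dy": 0.0007, "dz": 0, "rx": 0, "ry": 0, "rz": 0, "gripper": 0.32}]'

```text
t: 30.7
eef_pos: [502.5, 281.5, 32.0]
tcp_rot: [-1.576, 0.0, -1.063]
ft_force: [-12.2, -5.6, 6.3]
opening: 0.322
```

jog_arm --series '[{"dx": 0.0013, "dy": 0.0007, "dz": 0, "rx": 0, "ry": 0, "rz": 0, "gripper": 0.32}]'

```text
t: 30.8
eef_pos: [502.8, 281.7, 31.9]
tcp_rot: [-1.579, 0.001, -1.063]
ft_force: [-15.9, -5.7, 8.3]
opening: 0.32
```

```bash
python3 g.py -72 77 34
```

```text
t 30.8 tcp [502.8 281.7  31.9] rack [-73.1  76.9] yaw -60.91 rp [-90.5   0. ] F [-15.9  -5.7   8.3] Frack [-16.7   2.8] op 0.32
to rack (-72.0, 77.0, 34.0) world [503.7 282.4  34. ] delta [0.9 0.6 2.1]
```

jog_arm --series '[{"dx": 0.0013, "dy": 0.0007, "dz": 0, "rx": 0, "ry": 0, "rz": 0, "gripper": 0.32}]'

```text
t: 30.9
eef_pos: [503.0, 282.1, 31.7]
tcp_rot: [-1.582, 0.001, -1.063]
ft_force: [-20.4, -9.5, 11.4]
opening: 0.321
```

jog_arm --series '[{"dx": 0.0013, "dy": 0.0007, "dz": 0, "rx": 0, "ry": 0, "rz": 0, "gripper": 0.32}]'

```text
t: 31.0
eef_pos: [503.2, 282.3, 31.6]
tcp_rot: [-1.584, 0.001, -1.063]
ft_force: [-23.8, -13.0, 17.0]
opening: 0.319
```

```bash
python3 g.py -72 77 34
```

```text
t 31.0 tcp [503.2 282.3  31.6] rack [-72.5  77.1] yaw -60.88 rp [-90.8   0.1] F [-23.8 -13.   17. ] Frack [-27.1   0.2] op 0.32
to rack (-72.0, 77.0, 34.0) world [503.7 282.4  34. ] delta [0.5 0.1 2.4]
```

jog_arm --series '[{"dx": -0.009, "dy": -0.005, "dz": 0.001, "rx": 0, "ry": 0, "rz": 0, "gripper": 0.32}, {"dx": -0.014, "dy": -0.008, "dz": 0.001, "rx": 0, "ry": 0, "rz": 0, "gripper": 0.32}, {"dx": 0.01, "dy": -0.018, "dz": 0, "rx": 0, "ry": 0, "rz": 0, "gripper": 0.32}, {"dx": 0.01, "dy": -0.018, "dz": 0, "rx": 0, "ry": 0, "rz": 0, "gripper": 0.32}, {"dx": 0.01, "dy": -0.018, "dz": 0, "rx": 0, "ry": 0, "rz": 0, "gripper": 0.32}, {"dx": 0, "dy": 0, "dz": 0, "rx": 0, "ry": 0, "rz": 0, "gripper": 0.32}]'

```text
t: 31.6
eef_pos: [516.8, 216.0, 34.5]
tcp_rot: [-1.569, -0.001, -1.066]
ft_force: [-0.1, -0.5, 0.0]
opening: 0.321
```

```bash
python3 g.py -74 15.5 34;python3 - <<'E'
from h import *
im=env.read_camera("top")[:,:,::-1]; crop("top",200,125,110,85,7,"t24.png",im)
im=env.read_camera("side")[:,:,::-1]; crop("side",200,150,110,85,7,"s24.png",im)
E
```

```text
t 31.6 tcp [516.8 216.   34.5] rack [-92.7  12.6] yaw -61.08 rp [-89.9  -0. ] F [-0.1 -0.5  0. ] Frack [-0.4 -0.4] op 0.32
to rack (-74.0, 15.5, 34.0) world [531.8 227.6  34. ] delta [14.9 11.6 -0.5]
```

View pics/t24.png

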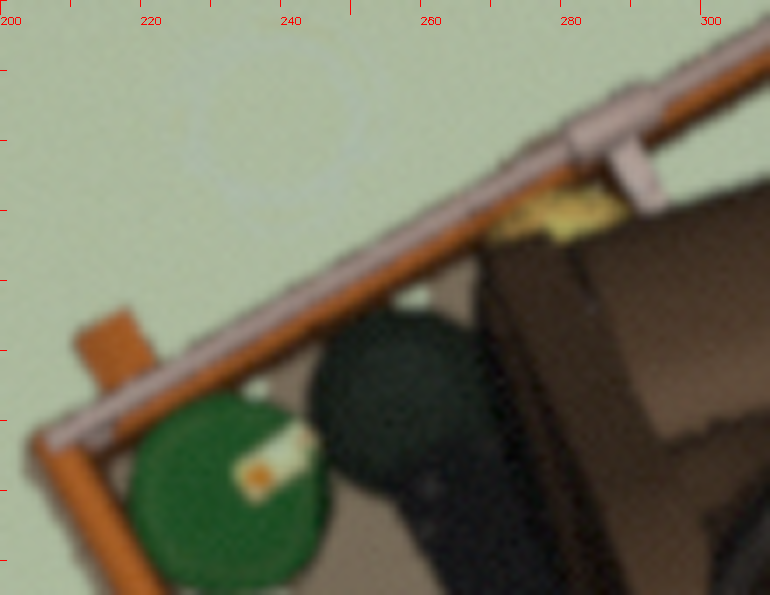

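View pics/s24.png

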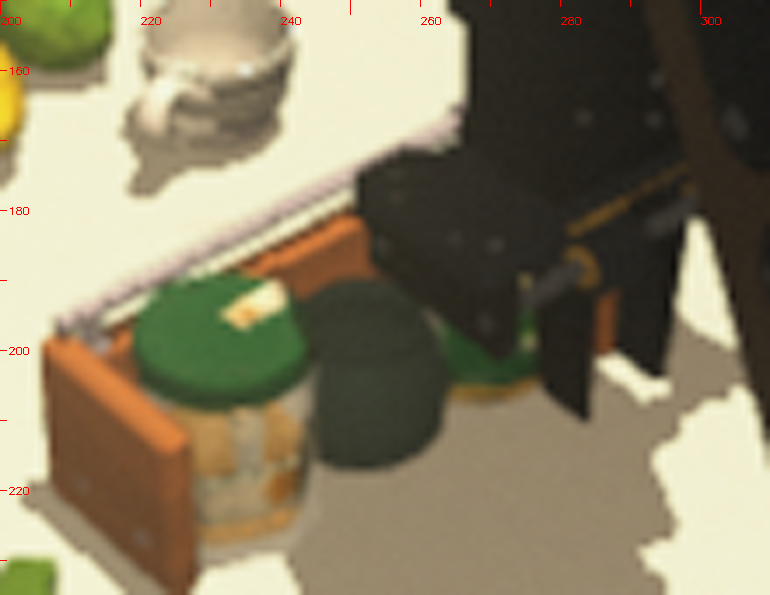

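jog_arm --series '[{"dx": -0.001, "dy": 0.003, "dz": 0, "rx": 0, "ry": 0, "rz": 0, "gripper": 0.12}, {"dx": 0, "dy": 0, "dz": 0, "rx": 0, "ry": 0, "rz": 0, "gripper": 0.12}, {"dx": 0, "dy": 0, "dz": 0, "rx": 0, "ry": 0, "rz": 0, "gripper": 0.12}, {"dx": 0.007, "dy": 0.0039, "dz": 0, "rx": 0, "ry": 0, "rz": 0, "gripper": 0.12}, {"dx": 0.0044, "dy": 0.0024, "dz": 0, "rx": 0, "ry": 0, "rz": 0, "gripper": 0.12}, {"dx": 0.0017, "dy": 0.001, "dz": 0, "rx": 0, "ry": 0, "rz": 0, "gripper": 0.12}]'

```text
t: 32.3
eef_pos: [528.4, 228.2, 34.4]
tcp_rot: [-1.57, -0.0, -1.064]
ft_force: [0.1, -0.9, -0.8]
opening: 0.118
```

```bash
python3 g.py -72 16 34
```

```text
t 32.3 tcp [528.4 228.2  34.4] rack [-76.7  17.7] yaw -60.94 rp [-90.  -0.] F [ 0.1 -0.9 -0.8] Frack [-0.4 -0.8] op 0.12
to rack (-72.0, 16.0, 34.0) world [533.3 229.   34. ] delta [ 4.9  0.8 -0.4]
```

jog_arm --series '[{"dx": 0.0022, "dy": 0.0, "dz": 0, "rx": 0, "ry": 0, "rz": 0, "gripper": 0.12}, {"dx": 0.0017, "dy": 0.001, "dz": 0, "rx": 0, "ry": 0, "rz": 0, "gripper": 0.12}]'

```text
t: 32.5
eef_pos: [531.7, 228.7, 34.3]
tcp_rot: [-1.571, -0.0, -1.064]
ft_force: [-0.1, 0.7, 0.3]
opening: 0.119
```

jog_arm --series '[{"dx": 0.0017, "dy": 0.001, "dz": 0, "rx": 0, "ry": 0, "rz": 0, "gripper": 0.12}]'

```text
t: 32.6
eef_pos: [533.3, 229.7, 34.3]
tcp_rot: [-1.571, -0.0, -1.064]
ft_force: [0.1, -0.6, -0.2]
opening: 0.116
```

jog_arm --series '[{"dx": 0.0013, "dy": 0.0007, "dz": 0, "rx": 0, "ry": 0, "rz": 0, "gripper": 0.12}]'

```text
t: 32.7
eef_pos: [533.5, 229.9, 34.2]
tcp_rot: [-1.574, 0.0, -1.064]
ft_force: [-8.8, -7.7, 8.4]
opening: 0.122
```

```bash
python3 g.py -72 16 34
```

```text
t 32.7 tcp [533.5 229.9  34.2] rack [-71.4  16.7] yaw -60.94 rp [-90.2   0. ] F [-8.8 -7.7  8.4] Frack [-11.4  -2.4] op 0.12
to rack (-72.0, 16.0, 34.0) world [533.3 229.   34. ] delta [-0.2 -0.9 -0.2]
```

jog_arm --series '[{"dx": 0.0013, "dy": 0.0007, "dz": 0, "rx": 0, "ry": 0, "rz": 0, "gripper": 0.12}]'

```text
t: 32.8
eef_pos: [533.5, 230.0, 34.3]
tcp_rot: [-1.577, 0.001, -1.063]
ft_force: [-14.3, -11.4, 13.3]
opening: 0.12
```

jog_arm --series '[{"dx": 0.0013, "dy": 0.0007, "dz": 0, "rx": 0, "ry": 0, "rz": 0, "gripper": 0.12}]'

```text
t: 32.9
eef_pos: [533.5, 230.1, 34.2]
tcp_rot: [-1.58, 0.001, -1.063]
ft_force: [-20.1, -16.4, 17.5]
opening: 0.124
```

```bash
python3 g.py -72 16 34
```

```text
t 32.9 tcp [533.5 230.1  34.2] rack [-71.3  16.8] yaw -60.91 rp [-90.5   0.1] F [-20.1 -16.4  17.5] Frack [-25.5  -4.6] op 0.12
to rack (-72.0, 16.0, 34.0) world [533.3 229.   34. ] delta [-0.2 -1.1 -0.2]
```

jog_arm --series '[{"dx": -0.009, "dy": -0.005, "dz": 0, "rx": 0, "ry": 0, "rz": 0, "gripper": 0.12}, {"dx": -0.018, "dy": -0.01, "dz": 0, "rx": 0, "ry": 0, "rz": 0, "gripper": 0.12}, {"dx": 0, "dy": 0, "dz": 0.04, "rx": 0, "ry": 0, "rz": 0, "gripper": 0.12}, {"dx": 0, "dy": 0, "dz": 0.045, "rx": 0, "ry": 0, "rz": 0, "gripper": 0.12}, {"dx": 0.0, "dy": -0.04, "dz": 0.03, "rx": 0, "ry": 0, "rz": 0, "gripper": 0.12}, {"dx": 0.0, "dy": -0.045, "dz": 0, "rx": 0, "ry": 0, "rz": 0, "gripper": 0.12}, {"dx": 0.0, "dy": -0.045, "dz": 0, "rx": 0, "ry": 0, "rz": 0, "gripper": 0.12}, {"dx": 0.0, "dy": -0.045, "dz": 0, "rx": 0, "ry": 0, "rz": 0, "gripper": 0.12}]'

```text
t: 33.7
eef_pos: [509.9, 40.4, 149.8]
tcp_rot: [-1.57, -0.001, -1.063]
ft_force: [0.6, -0.4, 0.4]
opening: 0.116
```

```bash
python3 g.py;python3 - <<'E'
from h import *
im=env.read_camera("top")[:,:,::-1]; cv2.imwrite("pics/top25_raw.png",im); crop("top",200,125,110,85,7,"t25.png",im)
im=env.read_camera("side")[:,:,::-1]; crop("side",200,150,110,85,7,"s25.png",im)
E
```

```text
t 33.7 tcp [509.9  40.4 149.8] rack [-184.1 -137.6] yaw -60.92 rp [-89.9  -0. ] F [ 0.6 -0.4  0.4] Frack [ 0.3 -0.6] op 0.12
```

View pics/t25.png

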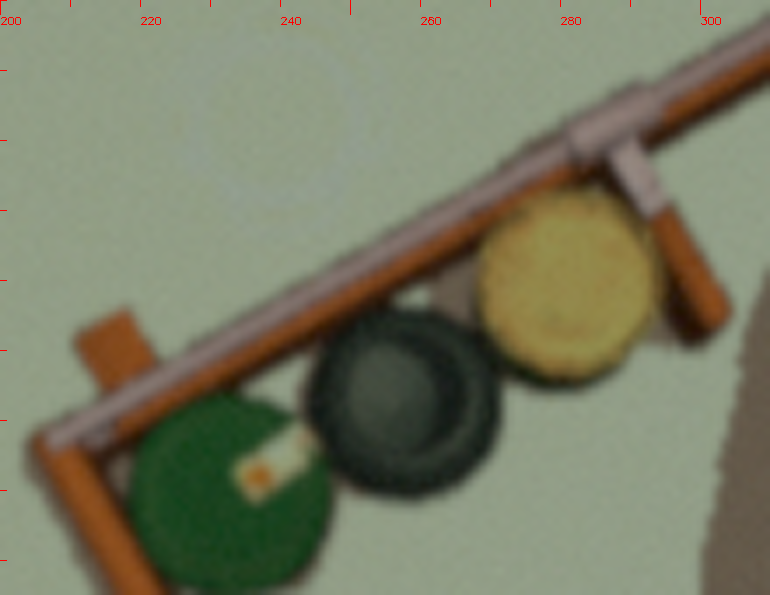

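View pics/s25.png

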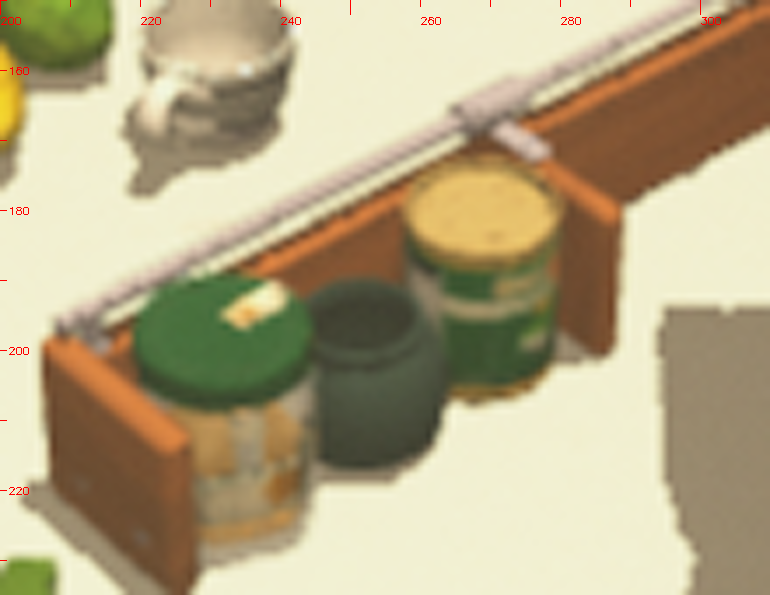

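Run:
```python
from h import *
from g import R,O
def cen(im,f,x0,y0,lo,hi,roi,z):
    hsv=cv2.cvtColor(im,cv2.COLOR_BGR2HSV); m=cv2.inRange(hsv,lo,hi)
    mask=np.zeros_like(m); a,b,c,d=[int(v) for v in((roi[0]-x0)*f,(roi[1]-y0)*f,(roi[2]-x0)*f,(roi[3]-y0)*f)]
    mask[max(b,0):d,max(a,0):c]=255; m&=mask
    m=cv2.morphologyEx(m,cv2.MORPH_OPEN,np.ones((f*2+1,f*2+1)))
    cs,_=cv2.findContours(m,cv2.RETR_EXTERNAL,cv2.CHAIN_APPROX_NONE); c=max(cs,key=cv2.contourArea)
    (u,v),r=cv2.minEnclosingCircle(cv2.convexHull(c)); (eu,ev),ax,_=cv2.fitEllipse(c)
    u,v=(eu+.5)/f-.5+x0,(ev+.5)/f-.5+y0
    X=px2w("top",u,v,z); return np.round([u,v,ax[0]/f,ax[1]/f],2),np.round(R.T@(X[:2]-O),1)
imgs={"t17":(cv2.imread("pics/t17.png"),4,195,80),"t25":(cv2.imread("pics/t25.png"),7,200,125)}
for k,(im,f,x0,y0) in imgs.items():
    print(k,"tin",cen(im,f,x0,y0,(18,70,60),(35,255,255),(262,145,300,185),72))
    print(k,"jar",cen(im,f,x0,y0,(45,110,20),(85,255,255),(205,175,255,215),84))
    print(k,"pot",cen(im,f,x0,y0,(0,0,0),(180,255,85),(243,168,274,200),30))
```

```text
t17 tin (array([284.73, 163.2 ,  27.42,  28.4 ]), array([-33.6,   8.7]))
t17 jar (array([231.66, 195.57,  25.82,  28.4 ]), array([-37.5, 142.1]))
t17 pot (array([257.05, 181.85,  28.08,  36.1 ]), array([-35.1,  78.3]))
t25 tin (array([280.88, 165.07,  27.11,  27.81]), array([-32.9,  17.9]))
t25 jar (array([231.43, 195.97,  26.03,  28.61]), array([-38., 143.]))
t25 pot (array([256.06, 182.3 ,  28.72,  35.2 ]), array([-34.8,  80.7]))
```

Run:
```python
from h import *
a=cv2.imread("pics/top_raw.png");b=cv2.imread("pics/top25_raw.png")
cv2.imwrite("pics/cmp.png",np.hstack([a,b])[:, :,:].copy()[::1]) if False else None
cv2.imwrite("pics/t26.png",cv2.resize(b,(800,600)))
cv2.imwrite("pics/s26.png",cv2.resize(env.read_camera("side")[:,:,::-1],(800,600)))
```

```text
(no output)
```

View pics/t26.png

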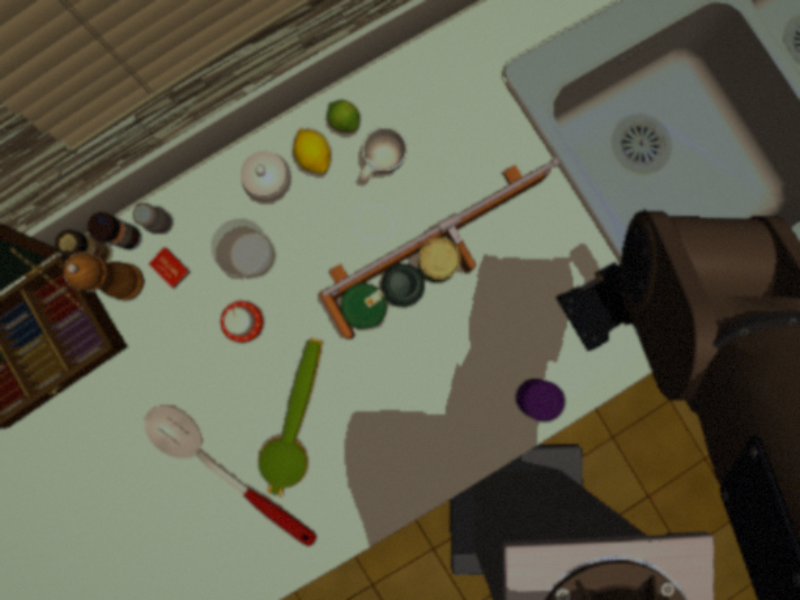

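View pics/s26.png

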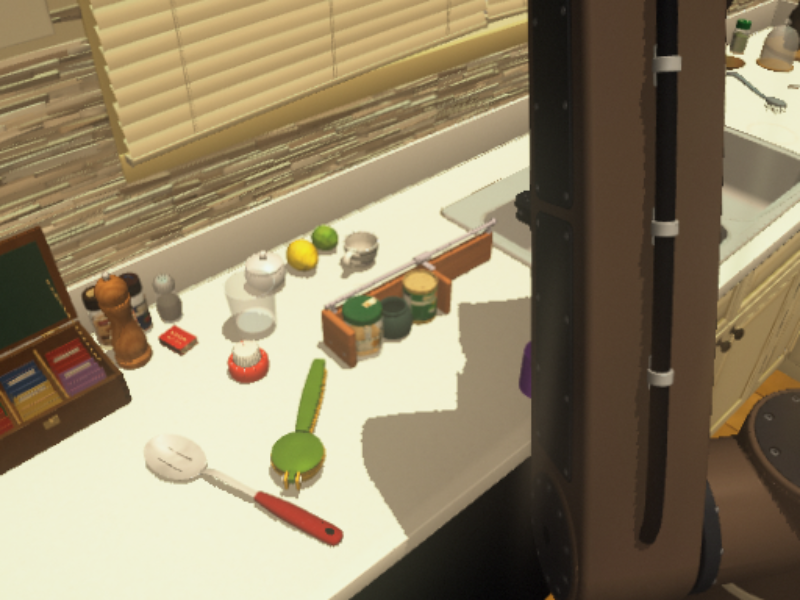

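Everything else stands where it was: purple look-alike at top (541,400), press, timer and mug. Because I re-seated two containers after moving the bookend, I'll finish with a light closing touch on the bookend, to keep the order and make sure it is snug.

jog_arm --series '[{"dx": 0.009, "dy": 0.0115, "dz": 0, "rx": 0, "ry": 0, "rz": 8.2, "gripper": 0.32}, {"dx": 0.009, "dy": 0.0115, "dz": 0, "rx": 0, "ry": 0, "rz": 8.2, "gripper": 0.32}, {"dx": 0.009, "dy": 0.0115, "dz": 0, "rx": 0, "ry": 0, "rz": 8.2, "gripper": 0.32}, {"dx": 0.009, "dy": 0.0115, "dz": 0, "rx": 0, "ry": 0, "rz": 8.2, "gripper": 0.32}, {"dx": 0.009, "dy": 0.0115, "dz": 0, "rx": 0, "ry": 0, "rz": 8.2, "gripper": 0.32}, {"dx": 0.009, "dy": 0.0115, "dz": 0, "rx": 0, "ry": 0, "rz": 8.2, "gripper": 0.32}, {"dx": 0.009, "dy": 0.0115, "dz": 0, "rx": 0, "ry": 0, "rz": 8.2, "gripper": 0.32}, {"dx": 0.009, "dy": 0.0115, "dz": 0, "rx": 0, "ry": 0, "rz": 8.2, "gripper": 0.32}, {"dx": 0.009, "dy": 0.0115, "dz": 0, "rx": 0, "ry": 0, "rz": 8.2, "gripper": 0.32}, {"dx": 0.009, "dy": 0.0115, "dz": 0, "rx": 0, "ry": 0, "rz": 8.2, "gripper": 0.32}, {"dx": 0.008, "dy": 0.0115, "dz": 0, "rx": 0, "ry": 0, "rz": 8.0, "gripper": 0.32}, {"dx": 0, "dy": 0, "dz": 0, "rx": 0, "ry": 0, "rz": 0, "gripper": 0.32}]'

```text
t: 35.05
eef_pos: [608.3, 170.6, 149.1]
tcp_rot: [-1.571, -0.001, 0.511]
ft_force: [-0.0, -0.1, -0.1]
opening: 0.319
```

```bash
python3 g.py -38 -75 36
```

```text
t 35.05 tcp [608.3 170.6 149.1] rack [-34.8 -71.5] yaw 29.29 rp [-90.  -0.] F [-0.  -0.1 -0.1] Frack [-0.1 -0.1] op 0.32
to rack (-38.0, -75.0, 36.0) world [607.2 166.   36. ] delta [  -1.1   -4.6 -113.1]
```

jog_arm --series '[{"dx": -0.001, "dy": -0.0045, "dz": -0.03, "rx": 0, "ry": 0, "rz": -0.2, "gripper": 0.32}, {"dx": 0, "dy": 0, "dz": -0.03, "rx": 0, "ry": 0, "rz": 0, "gripper": 0.32}, {"dx": 0, "dy": 0, "dz": -0.03, "rx": 0, "ry": 0, "rz": 0, "gripper": 0.32}, {"dx": 0, "dy": 0, "dz": -0.022, "rx": 0, "ry": 0, "rz": 0, "gripper": 0.32}, {"dx": 0, "dy": 0, "dz": 0, "rx": 0, "ry": 0, "rz": 0, "gripper": 0.32}, {"dx": -0.0049, "dy": 0.0087, "dz": 0, "rx": 0, "ry": 0, "rz": 0, "gripper": 0.32}, {"dx": -0.0049, "dy": 0.0087, "dz": 0, "rx": 0, "ry": 0, "rz": 0, "gripper": 0.32}, {"dx": -0.0024, "dy": 0.0044, "dz": 0, "rx": 0, "ry": 0, "rz": 0, "gripper": 0.32}]'

```text
t: 35.85
eef_pos: [594.6, 187.0, 38.7]
tcp_rot: [-1.571, -0.002, 0.504]
ft_force: [0.0, -0.2, -0.3]
opening: 0.321
```

```bash
python3 g.py -37 -37 36
```

```text
t 35.85 tcp [594.6 187.   38.7] rack [-38.8 -50.5] yaw 28.85 rp [-90.   -0.1] F [ 0.  -0.2 -0.3] Frack [-0.  -0.2] op 0.32
to rack (-37.0, -37.0, 36.0) world [589.6 199.7  36. ] delta [-5.  12.7 -2.7]
```

jog_arm --series '[{"dx": -0.0024, "dy": 0.0044, "dz": -0.001, "rx": 0, "ry": 0, "rz": 0, "gripper": 0.32}, {"dx": -0.0019, "dy": 0.0035, "dz": 0, "rx": 0, "ry": 0, "rz": 0, "gripper": 0.32}, {"dx": -0.001, "dy": 0.0017, "dz": 0, "rx": 0, "ry": 0, "rz": 0, "gripper": 0.32}]'

```text
t: 36.15
eef_pos: [589.5, 195.7, 36.6]
tcp_rot: [-1.571, -0.0, 0.504]
ft_force: [0.1, 0.7, 0.4]
opening: 0.322
```

jog_arm --series '[{"dx": -0.001, "dy": 0.0017, "dz": 0, "rx": 0, "ry": 0, "rz": 0, "gripper": 0.32}]'

```text
t: 36.25
eef_pos: [588.6, 197.1, 36.5]
tcp_rot: [-1.571, -0.0, 0.503]
ft_force: [0.6, -0.1, 0.1]
opening: 0.319
```

jog_arm --series '[{"dx": -0.0007, "dy": 0.0013, "dz": 0, "rx": 0, "ry": 0, "rz": 0, "gripper": 0.32}]'

```text
t: 36.35
eef_pos: [587.9, 198.3, 36.4]
tcp_rot: [-1.571, -0.0, 0.503]
ft_force: [0.0, -1.1, 0.2]
opening: 0.321
```

```bash
python3 g.py
```

```text
t 36.35 tcp [587.9 198.3  36.4] rack [-39.2 -37.4] yaw 28.84 rp [-90.  -0.] F [ 0.  -1.1  0.2] Frack [-0.5 -1. ] op 0.32
```

jog_arm --series '[{"dx": -0.0007, "dy": 0.0013, "dz": 0, "rx": 0, "ry": 0, "rz": 0, "gripper": 0.32}]'

```text
t: 36.45
eef_pos: [587.2, 199.5, 36.3]
tcp_rot: [-1.571, -0.0, 0.503]
ft_force: [-0.2, 0.8, -0.5]
opening: 0.319
```

jog_arm --series '[{"dx": -0.0004, "dy": 0.0009, "dz": 0, "rx": 0, "ry": 0, "rz": 0, "gripper": 0.32}]'

```text
t: 36.55
eef_pos: [586.8, 200.4, 36.3]
tcp_rot: [-1.571, -0.0, 0.503]
ft_force: [-0.7, -0.2, -0.6]
opening: 0.324
```

jog_arm --series '[{"dx": -0.0004, "dy": 0.0009, "dz": 0, "rx": 0, "ry": 0, "rz": 0, "gripper": 0.32}]'

```text
t: 36.65
eef_pos: [586.4, 201.3, 36.3]
tcp_rot: [-1.571, -0.0, 0.503]
ft_force: [-0.3, 0.3, -0.4]
opening: 0.322
```

```bash
python3 g.py
```

```text
t 36.65 tcp [586.4 201.3  36.3] rack [-39. -34.] yaw 28.84 rp [-90.  -0.] F [-0.3  0.3 -0.4] Frack [-0.2  0.4] op 0.32
```

jog_arm --series '[{"dx": -0.0004, "dy": 0.0008, "dz": 0, "rx": 0, "ry": 0, "rz": 0, "gripper": 0.32}]'

```text
t: 36.75
eef_pos: [586.3, 201.7, 36.3]
tcp_rot: [-1.572, -0.0, 0.503]
ft_force: [3.0, -8.4, -0.4]
opening: 0.319
```

jog_arm --series '[{"dx": -0.0004, "dy": 0.0008, "dz": 0, "rx": 0, "ry": 0, "rz": 0, "gripper": 0.32}]'

```text
t: 36.85
eef_pos: [586.1, 202.0, 36.4]
tcp_rot: [-1.572, -0.0, 0.503]
ft_force: [5.1, -11.2, 0.3]
opening: 0.321
```

```bash
python3 g.py
```

```text
t 36.85 tcp [586.1 202.   36.4] rack [-39.  -33.3] yaw 28.83 rp [-90.1  -0. ] F [  5.1 -11.2   0.3] Frack [ -1.  -12.2] op 0.32
```

The bookend meets firm resistance straight away (8, then 12 N within 0.5 mm, without the usual 2.5 N slide), so the row is snug. Backing off, with a last look.

jog_arm --series '[{"dx": 0.0049, "dy": -0.0087, "dz": 0, "rx": 0, "ry": 0, "rz": 0, "gripper": 0.32}, {"dx": 0.01, "dy": -0.0175, "dz": 0, "rx": 0, "ry": 0, "rz": 0, "gripper": 0.32}, {"dx": 0, "dy": 0, "dz": 0.04, "rx": 0, "ry": 0, "rz": 0, "gripper": 0.32}, {"dx": 0, "dy": 0, "dz": 0.045, "rx": 0, "ry": 0, "rz": 0, "gripper": 0.32}, {"dx": 0.02, "dy": -0.035, "dz": 0.03, "rx": 0, "ry": 0, "rz": 0, "gripper": 0.32}, {"dx": 0.02, "dy": -0.035, "dz": 0.03, "rx": 0, "ry": 0, "rz": 0, "gripper": 0.32}, {"dx": 0.01, "dy": -0.035, "dz": 0.03, "rx": 0, "ry": 0, "rz": 0, "gripper": 0.32}, {"dx": 0, "dy": 0, "dz": 0, "rx": 0, "ry": 0, "rz": 0, "gripper": 0.32}]'

```text
t: 37.65
eef_pos: [652.8, 68.1, 215.1]
tcp_rot: [-1.574, -0.006, 0.5]
ft_force: [-0.6, 0.7, -0.3]
opening: 0.322
```

```bash
python3 g.py;python3 - <<'E'
from h import *
im=env.read_camera("top")[:,:,::-1]; crop("top",200,125,110,85,7,"t27.png",im)
im=env.read_camera("side")[:,:,::-1]; crop("side",200,150,110,85,7,"s27.png",im)
E
```

```text
t 37.65 tcp [652.8  68.1 215.1] rack [ -45.6 -182.7] yaw 28.64 rp [-90.2  -0.3] F [-0.6  0.7 -0.3] Frack [-0.2  0.9] op 0.32
```

View pics/t27.png

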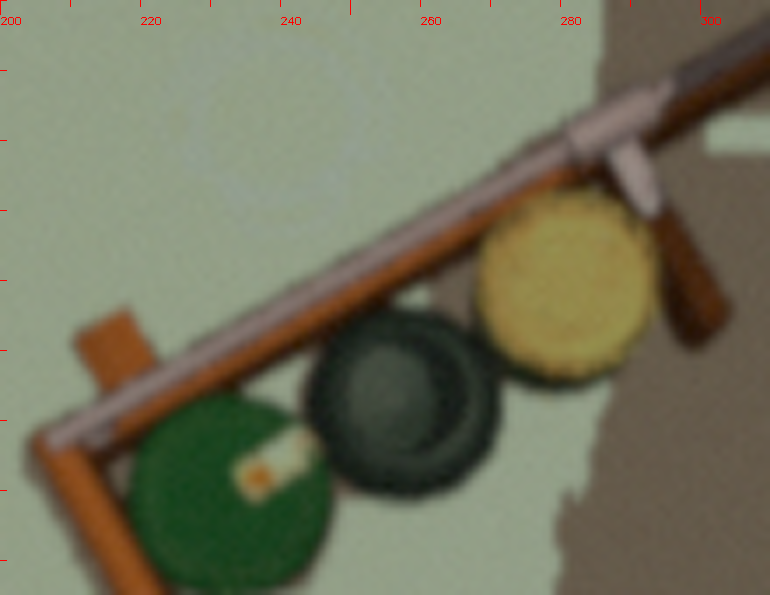

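View pics/s27.png

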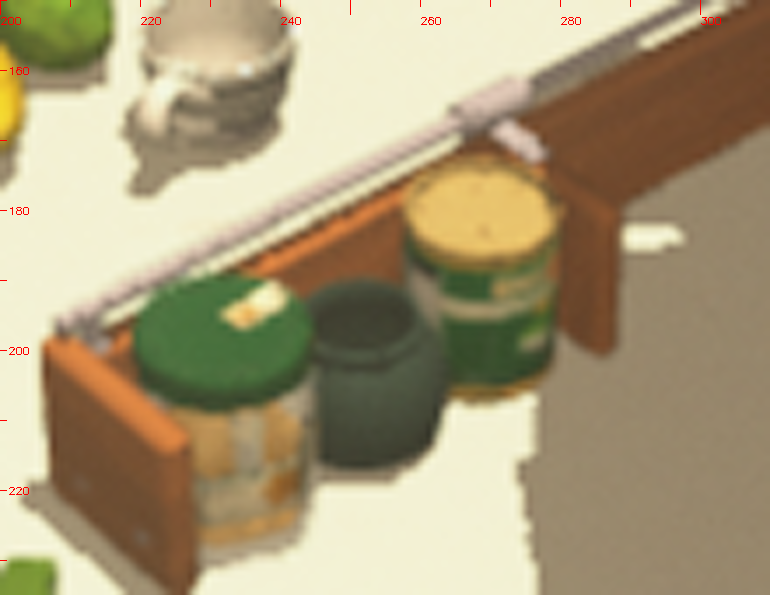

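Both views show jar, pot and tin upright in one unbroken row. The bookend is against the tin, its collar at top crop (620,120), and no gap is visible at the board. Handing in.

Run:
```python
from cell import env
print(env.job_done());
```

```text
the job is handed in; nothing more can be done
None
```

The job is handed in at about 38 s. Jar, pot and tin stand in one row against the back board, held between the end stop and the bookend.

**What I did:** I squared the jar, which was already in the rack, against the end stop and board. I then pushed the pot and the tin in and slid the bookend closed. The squeeze moved the pot about 1–2 mm off the board, so I re-seated the pot, checked the tin, and touched the bookend once more.

**Last checks:**
- **Snugness:** The bookend met firm resistance at once, reaching 12 N without sliding.
- **Backs against the board:** The pot and tin stopped firm when pushed at about 25 N. I did not push the jar again after the squeeze; the camera showed it within 0.5 mm of its seated place.
- **Forces:** The highest I read was about 30 N at the wrist while re-seating the pot and tin, under the 120 N limit.
- **Other things:** The purple look-alike, press, timer and mug looked unmoved in the pictures before the last bookend touch.

**What disagreed:** My camera fit of the rack was out by up to 8 mm along its length and a few mm in depth. I relied on contact for the final positions, and the contact readings themselves put the board's depth 2–4 mm apart.

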